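Put the sample tins into the desiccator cabinet

TASK

Stand every sample tin from the bench upright in the open steel tray, swing open the door of the clear desiccator cabinet, and carry the loaded tray level into it. Set the tray down on the cabinet's floor, its handle towards the door, with all the tins still standing in it, then shut the door fully. Do not disturb the amber bottle, the beaker or the mortar.

Things in the scene. Friction and masses are not known exactly. Their poses are not given: they have to be found in the camera images.
- cabinet: fixed clear acrylic cabinet with white trims, 265 mm deep (x), 232 wide (y), 300 high; origin: centre of its underside. x points from the open front (door side, at x = -132 mm) to the back, y to the hinge side (left, seen from the robot), z up. Its inner floor, the top of the white base, is 45 mm above the bench; walls, back and roof are 6 mm thick: inside 220 wide, 259 deep, from 45 to 294 mm up
- door (a joint): angle of the clear front door about its upright hinge at the cabinet's front left edge: 0 shut, growing as it swings out towards the robot and the left, to 1.9 rad; 1.57 is straight out. 8 mm thick, 232 mm wide, from 46 to 299 mm above the bench; no latch, stays where it is left (hinge friction 0.06 N m); starts shut or ajar
- door_handle (a point): point on the axis of the door's upright dark bar handle, 18 mm below its top, 269 mm above the bench. The bar is 12 mm thick, 108 mm long, its axis 40 mm out from the panel's mid-plane and, along the panel, 204 mm from the hinge; a 10 mm stud at each end joins it to the door. Its x axis points through the panel from outside to inside (shut: the cabinet's x), z up
- door_hinge (a point): point on the door's upright hinge axis, at the same height as door_handle
- tray_in (a point): centre of the inner floor of the loose open steel tray, 2 mm above its underside; the tray is 172 mm long (x), 132 wide (y) outside, its walls 2 mm thick and 18 high, about 140 g. x points away from its handle, z up. It starts on the bench, handle roughly towards the robot
- tray_grip (a point): grip point on the tray's blue handle: a level bar 50 mm long (the tray's x), 14 wide (y), 22 high, sticking out of the tray's front end; the point is on its middle line, 34 mm out from the tray's end (120 mm from tray_in towards -x), 31 mm above the tray's underside. A plate 60 mm wide, 42 high joins it to the tray; its outer end is 136 mm from the tray's centre
- tin1_center (a point): closed aluminium sample tin: cylinder 40 mm across, 32 mm high, about 30 g, yellow dot on its lid; the point is its centre, 16 mm above its underside; z along its axis, up. It starts upright on the bench; two, three or four of the four tins are there, the others are absent (None)
- tin2_center (a point): closed aluminium sample tin: cylinder 40 mm across, 32 mm high, about 30 g, yellow dot on its lid; the point is its centre, 16 mm above its underside; z along its axis, up. It starts upright on the bench; two, three or four of the four tins are there, the others are absent (None)
- tin3_center (a point): closed aluminium sample tin: cylinder 40 mm across, 32 mm high, about 30 g, yellow dot on its lid; the point is its centre, 16 mm above its underside; z along its axis, up. It starts upright on the bench; two, three or four of the four tins are there, the others are absent (None)
- tin4_center (a point): closed aluminium sample tin: cylinder 40 mm across, 32 mm high, about 30 g, yellow dot on its lid; the point is its centre, 16 mm above its underside; z along its axis, up. It starts upright on the bench; two, three or four of the four tins are there, the others are absent (None)
- reagent: bystander: amber glass reagent bottle, 66 mm across, 150 mm high, origin at the centre of its underside
- beaker: bystander: empty glass beaker, 76 mm across, 95 mm high, origin at the centre of its underside
- mortar: bystander: white porcelain mortar, 90 mm across at its top, 50 mm high, origin at the centre of its underside
Not all that is in view belongs to the job. Leave any blue or red look-alike of the part that bears tin4_center alone. Leave any blue look-alike of the part that bears tin1_center alone.

How it is judged:
By the outcome, as a careful person would: the job done as asked, in the order asked, and still so for the second after the job is handed in, with the robot touching nothing.
Of tin1, tin2, tin3, tin4 only 2 to 4 are there at a start; the rules pass over those that are not, and their reading is None.
At some moment in a run one of tin1, tin2, tin3, tin4 may be knocked a few centimetres aside while the robot is not near it.
It also fails if it takes over 208 s, if anything falls off the work surface, if the arm or the gripper's body presses on something with over 40 N, if the wrist force passes 120 N, or if a joint passes its speed limit or range.

ROBOT

A 7-joint arm with a two-finger parallel gripper is mounted at the origin on the work surface. World frame = base frame: x ahead of the robot, y to its left, z up, the work surface at z = 0. Lengths are in m, angles in rad, forces in N, time in s.
With the tool pointing down it reaches from about 0.4 to 0.9 m from the base axis. Payload 5.5 kg.
Tool frame: the origin (TCP) lies at the very end of the fingers, on their centre line; the grasp point (between the pads) lies 19 mm behind it (env.grasp_offset is the distance from the TCP to the grasp point, in m); z points along the fingers, y is the direction in which the jaws open and shut (so a half turn about z gives the same grasp; the last joint's range is limited). The gripper opens to 85 mm and grips with 20 to 120 N. Pads are 22 mm wide; open, the fingers measure 114 mm over their backs; the gripper's body (76 mm by 85 mm) begins 54 mm behind the grasp point. The pads swing forward as they close: fully open they stand 13 mm farther back than shut.
Start: joints at [-0.893, 0.501, -0.427, 1.55, 0.221, 1.138, -0.21], TCP at [0.262, 0.595, 0.231] pointing down, gripper open.
Joint ranges: [-2.88, 2.88], [-0.31, 2.03], [-1.54, 1.56], [0.2, 2.42], [-1.41, 4.55], [0.19, 2.02], [-2.57, 2.57]. Speed limits (rad/s): [2.57, 2.57, 3.14, 3.14, 3.14, 3.14, 3.14].

INTERFACE

Orientations are given as [roll, pitch, yaw] about the fixed x, y, z axes, in that order (R = Rz(yaw) Ry(pitch) Rx(roll)).
In Python, from workcell import env, get_image, finish_job gives the robot as it stands.
- The arm moves only by the tool jog_arm, never from a script. Its argument "series" is a list of rows, each a list of 3 entries, a list of its own where there are three numbers: the shift along the tool's x, y, z in mm, then the turn, a rotation vector about the tool's x, y, z in rad, then the opening, from -1 (shut) to 1 (fully open), so that 0 is half open. In form: [[[tx, ty, tz], [rx, ry, rz], hand], ...]. A call has 1 to 8 rows; each row is the pose to reach, as a shift and turn from the pose commanded when the call began, along the tool's axes at that moment; what a row does not reach only later rows make up. A row lasts 1/12 s, in which the tool goes at most 41.7 mm and 7.16 degrees, less where a joint would pass 70% of its speed; a pose out of reach is approached as far as the arm can. A call with a gripper value outside its range is refused whole. The fingers move at their own pace and stop on an object; "newtons" is the grip in N (left out, the last holds). Time passes only in rows, so rows that repeat a pose let the fingers close. It gives the time, the measured TCP pose, the force and the opening at its end, in the units of the state.
- env.get_obs(): the state, without advancing time (a new reading comes with each control period).
- get_image(name): name is "scene" or "top" or "wrist"; returns a dict with "frame" (400x640x3 uint8, red, green, blue), "range_z" (400x640 float32, m along the optical axis (not along the pixel's ray), 0 where there is no reading), "mtx" (3x3 intrinsics, pixels), "position" and "attitude" of the camera in the world; the wrist camera has in their place "mount" (4x4, takes a point from camera to tool coordinates, whose origin is the TCP and whose axes are the flange's). Camera axes: x right, y down, z forward; pixel columns grow to the right and rows downward; lengths in m; the calibration is good to about 2 mm. A picture is of the moment at which its call begins: read the wrist's pose just before it.
- finish_job(): hands the job in, once; it reports no verdict.
The state is a dict: "t": time; "joint_positions": joint angles; "joint_velocities": joint speeds; "joint_efforts": joint torques, N m; "tcp_pos": TCP position; "tcp_rot": TCP orientation; "contact_force": force on the tool from outside, world axes, zero at the start; "wrist_torque": the same for the moment, N m; "gripper_width": opening from 0.0 (shut) to 1.0 (fully open).
Only numpy, scipy, OpenCV 4.12 (cv2) and the standard library are available. Lean on these libraries where they do the work, as an engineer would, in place of code of your own. Each camera call takes 0.05 s, during which the arm holds its last target.

## Working session

There is one attempt and no reset: what is moved stays moved. The work goes in short steps, Python scripts to look and compute and a tool call to move; the robot and the scene stay as the last step left them, time stands still between calls to the robot, and variables do not carry over. Pictures are saved under pics/ and viewed, and the job is handed in when it is done.

Besides the shell and the picture viewer there is one more tool, called after "Request:" by a JSON object that holds its "fn" and its "kwargs". jog_arm: Moves the arm, as the interface text tells. Its arguments: {"type":"object","properties":{"series":{"type":"array"},"newtons":{"type":"number"}},"required":["series"]}

```bash
ls; mkdir -p pics
python3 - <<'E'
from workcell import env,get_image
import cv2,numpy as np
print(env.get_obs())
for n in ["scene","top","wrist"]:
    d=get_image(n); cv2.imwrite(f"pics/{n}0.png",cv2.cvtColor(d["frame"],cv2.COLOR_RGB2BGR))
    print(n,d["mtx"],d.get("position"),d.get("attitude"),d.get("mount"))
E
```

```text
pics
{'t': 0.0, 'joint_positions': array([-0.89281076,  0.50185623, -0.42675192,  1.55146832,  0.22079633,
        1.13830728, -0.21029214]), 'joint_velocities': array([ 0.0004238 , -0.00076814, -0.0010471 , -0.0010287 ,  0.00218205,
        0.00016256,  0.00027732]), 'joint_efforts': array([ 4.76068089e-04, -5.69510794e+01, -5.81588835e+00, -2.80937505e+01,
        1.05357650e-02,  1.18640740e-02,  1.78757041e-06]), 'tcp_pos': array([0.26172247, 0.59420642, 0.23024301]), 'tcp_rot': array([-3.13960684e+00, -4.97293169e-05,  2.72683740e+00]), 'contact_force': array([ 0.02971252, -0.01454897, -0.87065007]), 'wrist_torque': array([-0.01648127,  0.0383309 ,  0.00182451]), 'gripper_width': 1.0021564305885569}
scene [[515.63513379   0.         323.38772818]
 [  0.         515.63513379 197.44901545]
 [  0.           0.           1.        ]] [ 1.28876799 -0.09214155  1.39900579] [-2.59905915 -0.00888881  1.46262   ] None
top [[396.82619165   0.         320.13390568]
 [  0.         396.82619165 198.74244209]
 [  0.           0.           1.        ]] [0.39695427 0.02541987 1.41447752] [-3.01196698 -0.00310978 -1.54920291] None
wrist [[345.88493907   0.         317.38645616]
 [  0.         345.88493907 197.42685194]
 [  0.           0.           1.        ]] None None [[ 6.32075257e-04 -9.65460667e-01 -2.60548079e-01  6.55963585e-02]
 [ 9.99999621e-01  7.66398394e-04 -4.13944664e-04  1.45987887e-03]
 [ 5.99330921e-04 -2.60547719e-01  9.65460785e-01 -1.43575009e-01]
 [ 0.00000000e+00  0.00000000e+00  0.00000000e+00  1.00000000e+00]]
```

View pics/scene0.png

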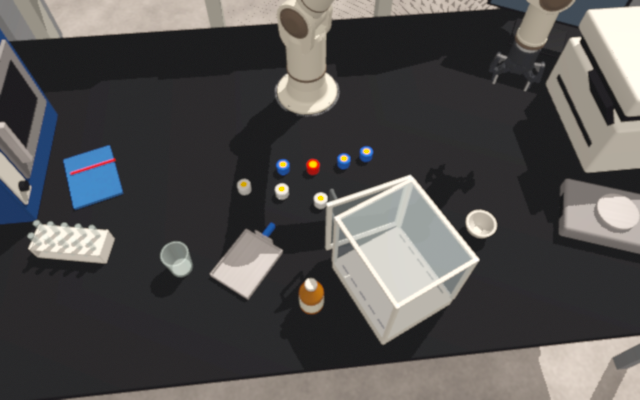

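View pics/top0.png

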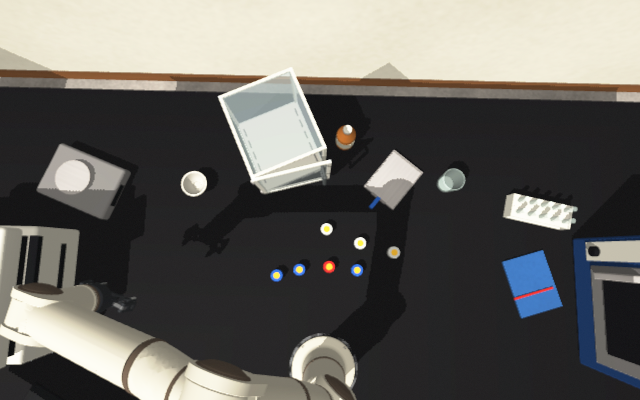

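View pics/wrist0.png

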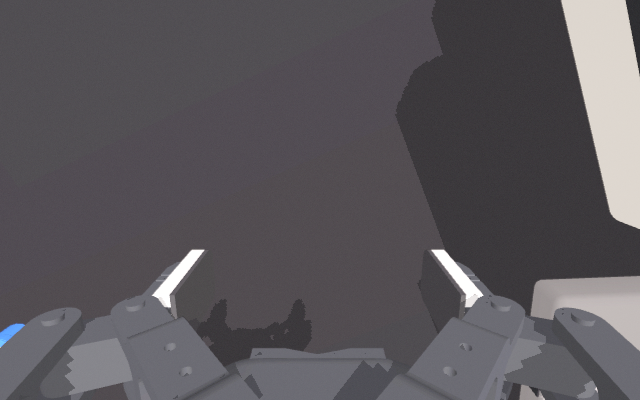

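```bash
cat > h.py <<'E'
import numpy as np,cv2
from workcell import env,get_image
from scipy.spatial.transform import Rotation as R
def E(r): return R.from_euler('xyz',r)
def cam(n):
    o=env.get_obs(); d=get_image(n)
    if n=="wrist":
        Rt=E(o["tcp_rot"]).as_matrix(); M=d["mount"]
        d["R"]=Rt@M[:3,:3]; d["p"]=Rt@M[:3,3]+o["tcp_pos"]
    else:
        d["R"]=E(d["attitude"]).as_matrix(); d["p"]=np.array(d["position"])
    return d
def ray(d,u,v):
    return d["R"]@np.array([(u-d["mtx"][0,2])/d["mtx"][0,0],(v-d["mtx"][1,2])/d["mtx"][1,1],1.])
def atz(d,u,v,z):
    r=ray(d,u,v); return d["p"]+r*(z-d["p"][2])/r[2]
def pts(d):
    v,u=np.mgrid[0:400,0:640]; z=d["range_z"]
    c=np.stack([(u-d["mtx"][0,2])/d["mtx"][0,0]*z,(v-d["mtx"][1,2])/d["mtx"][1,1]*z,z],-1)
    return c@d["R"].T+d["p"]
def save(d,name,box=None,s=1):
    f=d["frame"]
    if box: u0,v0,u1,v1=box; f=f[v0:v1,u0:u1]
    f=cv2.resize(f,None,fx=s,fy=s,interpolation=cv2.INTER_CUBIC)
    cv2.imwrite("pics/"+name,cv2.cvtColor(f,cv2.COLOR_RGB2BGR))
def proj(d,p):
    c=d["R"].T@(np.array(p)-d["p"]); return d["mtx"][0,0]*c[0]/c[2]+d["mtx"][0,2],d["mtx"][1,1]*c[1]/c[2]+d["mtx"][1,2]
def tool(target_pos,target_rpy,o=None):
    o=o or env.get_obs(); R0=E(o["tcp_rot"])
    t=R0.inv().apply(np.array(target_pos)-o["tcp_pos"])*1000
    return t.round(1),(R0.inv()*E(target_rpy)).as_rotvec().round(3)
E
python3 - <<'E'
from h import *
d=cam("top"); save(d,"top1.png",(205,60,465,290),3)
for n,(u,v) in dict(w1=(327,229),w2=(360,243),w3=(393.5,253),b1=(276.5,275),b2=(299,269),b3=(357,270),r=(329,267)).items(): print(n,atz(d,u,v,.032).round(3), pts(d)[int(v),int(u)].round(3))
np.save("/tmp/tp.npy",pts(d))
s=cam("scene"); save(s,"sc1.png",(200,140,500,350),2.6)
for n,(u,v) in dict(w1=(320,200),w2=(282,191),w3=(244,187)).items(): print(n,atz(s,u,v,.032).round(3), pts(s)[int(v),int(u)].round(3))
E
```

```text
w1 [ 0.472 -0.001  0.032] [ 0.471 -0.001  0.038]
w2 [ 0.426 -0.116  0.032] [ 0.426 -0.117  0.03 ]
w3 [ 0.394 -0.232  0.032] [ 0.394 -0.23   0.036]
b1 [0.311 0.169 0.032] [0.311 0.17  0.035]
b2 [0.332 0.092 0.032] [0.333 0.092 0.035]
b3 [ 0.333 -0.107  0.032] [ 0.333 -0.107  0.03 ]
r [ 0.341 -0.011  0.032] [ 0.341 -0.011  0.034]
w1 [ 0.479 -0.002  0.032] [ 0.479 -0.002  0.032]
w2 [ 0.434 -0.117  0.032] [ 0.434 -0.117  0.032]
w3 [ 0.407 -0.234  0.032] [ 0.407 -0.234  0.031]
```

View pics/top1.png

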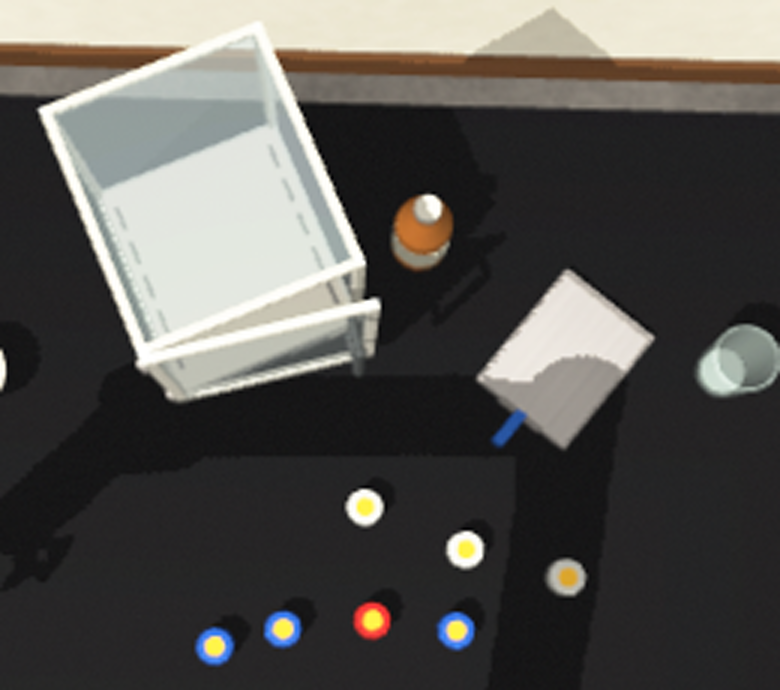

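View pics/sc1.png

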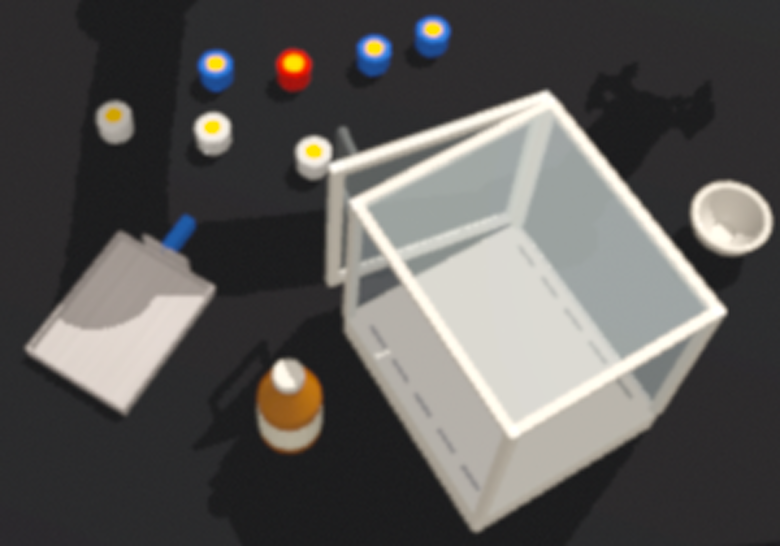

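```bash
cat > kin.py <<'E'
import numpy as np
from scipy.spatial.transform import Rotation as R
# xArm7 modified DH: (alpha_{i-1}, a_{i-1}, d)
h=np.pi/2
DH=[(0,0,.267),(-h,0,0),(h,0,.293),(h,.0525,0),(h,.0775,.3425),(h,0,0),(-h,.076,.097)]
def T(al,a,d,th):
    ca,sa,ct,st=np.cos(al),np.sin(al),np.cos(th),np.sin(th)
    return np.array([[ct,-st,0,a],[st*ca,ct*ca,-sa,-sa*d],[st*sa,ct*sa,ca,ca*d],[0,0,0,1]])
def fk(q,L=0.0):
    A=np.eye(4)
    for p,t in zip(DH,q): A=A@T(*p,t)
    B=np.eye(4); B[2,3]=L
    return A@B
E
python3 - <<'E'
from kin import *
from h import *
o=env.get_obs()
A=fk(o["joint_positions"]); print(A.round(3)); print(o["tcp_pos"],E(o["tcp_rot"]).as_matrix().round(3))
print(np.arctan2(A[1,3],A[0,3]),np.arctan2(o["tcp_pos"][1],o["tcp_pos"][0]),np.hypot(*A[:2,3]),np.hypot(*o["tcp_pos"][:2]))
E
```

```text
[[ 0.395 -0.918 -0.012  0.194]
 [-0.918 -0.396  0.038 -0.556]
 [-0.04  -0.004 -0.999  0.312]
 [ 0.     0.     0.     1.   ]]
[0.26181171 0.59457339 0.2307779 ] [[-0.915  0.403 -0.   ]
 [ 0.403  0.915 -0.001]
 [ 0.    -0.001 -1.   ]]
-1.2353278113325807 1.1560084904410135 0.5892036257404614 0.6496636697004786
```

```bash
cat >> h.py <<'E'
def yellow(d,u,v,r=9):
    u,v=int(round(u)),int(round(v)); f=d["frame"][v-r:v+r+1,u-r:u+r+1].astype(float)
    w=np.clip(np.minimum(f[...,0],f[...,1])-f[...,2]-40,0,None)
    yy,xx=np.mgrid[v-r:v+r+1,u-r:u+r+1]
    return (w*xx).sum()/w.sum(),(w*yy).sum()/w.sum()
E
python3 - <<'E'
from h import *
d=cam("top");s=cam("scene")
for a,b in (((327,229),(320,200)),((360,243),(282,191)),((393.5,253),(244,186))):
    ya=yellow(d,*a);yb=yellow(s,*b)
    print(np.round(ya,1),atz(d,*ya,.032).round(4),np.round(yb,1),atz(s,*yb,.032).round(4))
print("bench z")
P=pts(d);Q=pts(s)
for u,v in((420,280),(250,230),(360,320)):print(P[v-2:v+3,u-2:u+3].reshape(-1,3).mean(0).round(4))
for u,v in((200,150),(220,320),(300,250)):print(Q[v-2:v+3,u-2:u+3].reshape(-1,3).mean(0).round(4))
tc=lambda u,v:(u/3+205,v/3+60)
sc=lambda u,v:(u/2.6+200,v/2.6+140)
for n,a,b,z in(("FL",(138,362),(550,92),.3),("BL",(39,110),(726,312),.3),("BR",(260,24),(512,436),.3),("FR",(362,262),(349,203),.3),("doorfree top",(380,302),(330,170),.299),
  ("trayA",(567,269),(124,414),.018),("trayB",(655,337),(24,350),.018),("trayC",(565,450),(120,231),.018),("trayD",(477,378),(216,290),.018),("handle end",(497,440),(184,219),.042)):
    print(n,atz(d,*tc(*a),z).round(4),atz(s,*sc(*b),z).round(4))
E
```

```text
[326.2 228.5] [0.4732 0.0016 0.032 ] [320.2 197.7] [ 0.4706 -0.0011  0.032 ]
[359.9 242.7] [ 0.4268 -0.1161  0.032 ] [281.2 188.4] [ 0.4245 -0.1189  0.032 ]
[393.9 252. ] [ 0.3973 -0.2339  0.032 ] [243.2 183.8] [ 0.3953 -0.2362  0.032 ]
bench z
[ 0.302 -0.331 -0.   ]
[0.4638 0.2716 0.0017]
[ 0.162  -0.1218  0.0017]
[ 2.252e-01 -3.793e-01  3.000e-04]
[ 8.156e-01 -3.160e-01 -5.000e-04]
[ 0.6268 -0.0779  0.0009]
FL [0.5898 0.223  0.3   ] [0.5887 0.2207 0.3   ]
BL [0.837  0.3306 0.3   ] [0.8372 0.3314 0.3   ]
BR [0.9304 0.1177 0.3   ] [0.9303 0.1199 0.3   ]
FR [0.692  0.0124 0.3   ] [0.692 0.009 0.3  ]
doorfree top [ 0.6533 -0.0056  0.299 ] [ 0.6541 -0.0046  0.299 ]
trayA [ 0.7635 -0.2377  0.018 ] [ 0.7704 -0.236   0.018 ]
trayB [ 0.6826 -0.3426  0.018 ] [ 0.6852 -0.343   0.018 ]
trayC [ 0.5446 -0.2348  0.018 ] [ 0.5483 -0.2334  0.018 ]
trayD [ 0.6283 -0.1304  0.018 ] [ 0.6347 -0.1279  0.018 ]
handle end [ 0.552  -0.1514  0.042 ] [ 0.5532 -0.1577  0.042 ]
```

```bash
cat > go.py <<'E'
import sys,json
from h import *
# usage: go.py x y z roll pitch yaw(in tool-down: roll=pi)
o=env.get_obs()
with open("/tmp/log.jsonl","a") as f: f.write(json.dumps([o["joint_positions"].tolist(),o["tcp_pos"].tolist(),o["tcp_rot"].tolist()])+"\n")
print("t",round(o["t"],2),"tcp",o["tcp_pos"].round(4),"rot",o["tcp_rot"].round(3),"q",o["joint_positions"].round(2),"F",o["contact_force"].round(1),"w",round(float(o["gripper_width"]),3))
a=[float(x) for x in sys.argv[1:]]
if len(a)>=3:
    rot=[np.pi,0,a[3]] if len(a)==4 else (a[3:6] if len(a)==6 else o["tcp_rot"])
    t,r=tool(a[:3],rot); print("shift",t,"turn",r,"rows>=",round(max(np.linalg.norm(t)/41.7,np.linalg.norm(r)/.125),1))
E
python3 go.py .472 0 .12 1.2
```

```text
t 0.35 tcp [0.2619 0.5947 0.2311] rot [-3.141 -0.     2.727] q [-0.89  0.5  -0.43  1.55  0.22  1.14 -0.21] F [0.5 0.4 0.6] w 1.0
shift [-432.  -459.6  111.2] turn [-0.     0.     1.527] rows>= 15.4
```

Request:
{"fn": "jog_arm", "kwargs": {"series": [[[-25,-27,0],[0,0,0.1],0.4],[[-52,-55,0],[0,0,0.2],0.4],[[-80,-84,0],[0,0,0.3],0.4],[[-107,-113,5],[0,0,0.4],0.4],[[-134,-142,10],[0,0,0.5],0.4],[[-161,-171,15],[0,0,0.6],0.4],[[-188,-200,20],[0,0,0.7],0.4],[[-216,-230,25],[0,0,0.8],0.4]], "newtons": 40}}

```text
t: 1.02
tcp_pos: [0.3672, 0.2958, 0.2064]
tcp_rot: [3.141, -0.001, 1.922]
contact_force: [1.2, 0.3, -0.4]
gripper_width: 0.7
```

```bash
python3 go.py .472 0 .12 1.2
```

```text
t 1.02 tcp [0.3672 0.2958 0.2064] rot [ 3.141e+00 -1.000e-03  1.922e+00] q [-0.55  0.19 -0.21  2.02  0.05  0.94 -0.43] F [ 1.2  0.3 -0.4] w 0.7
shift [-313.9   -3.5   86.3] turn [ 0.001 -0.001  0.722] rows>= 7.8
```

Request:
{"fn": "jog_arm", "kwargs": {"series": [[[-40,-1,5],[0,0,0.1],0.4],[[-80,-1,15],[0,0,0.2],0.4],[[-120,-2,28],[0,0,0.3],0.4],[[-160,-2,40],[0,0,0.4],0.4],[[-200,-3,52],[0,0,0.5],0.4],[[-240,-3,65],[0,0,0.6],0.4],[[-280,-3,77],[0,0,0.7],0.4],[[-314,-3,86],[0,0,0.72],0.4]]}}

```text
t: 1.68
tcp_pos: [0.474, -0.0006, 0.1198]
tcp_rot: [3.141, 0.0, 1.201]
contact_force: [0.3, 1.2, -0.8]
gripper_width: 0.698
```

```bash
python3 go.py .472 0 .006 1.2
python3 - <<'E'
from h import *
w=cam("wrist"); save(w,"w1.png"); s=cam("scene"); save(s,"s1.png",(200,130,440,310),3)
print(proj(w,[.472,0,.032]),proj(w,[.472,0,0]))
E
```

```text
t 1.68 tcp [ 0.474  -0.0006  0.1198] rot [3.141 0.    1.201] q [-0.14  0.31  0.1   2.09 -0.05  0.74 -0.38] F [ 0.3  1.2 -0.8] w 0.698
shift [-1.000e-01 -2.100e+00  1.138e+02] turn [0.001 0.    0.001] rows>= 2.7
(np.float64(313.8909955681782), np.float64(204.02573337264232)) (np.float64(314.2629933611135), np.float64(192.63032629661592))
```

View pics/w1.png

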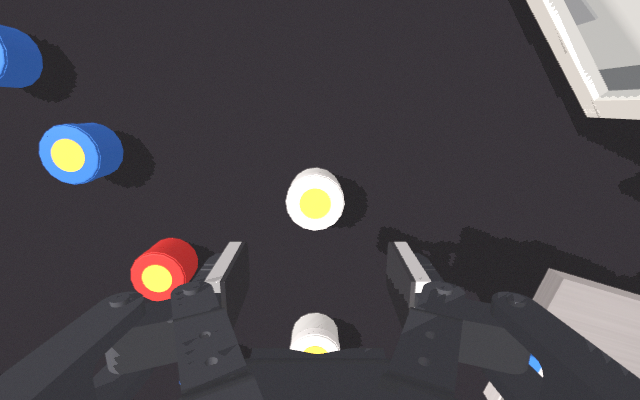

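View pics/s1.png

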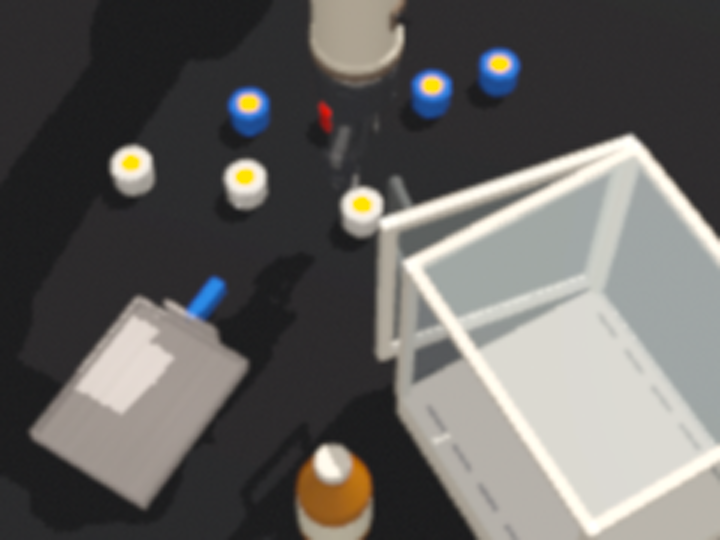

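Request:
{"fn": "jog_arm", "kwargs": {"series": [[[0,-2,30],[0,0,0],0.4],[[0,-2,65],[0,0,0],0.4],[[0,-2,95],[0,0,0],0.4],[[0,-2,112],[0,0,0],0.4],[[0,-2,113],[0,0,0],0.4],[[0,-2,113],[0,0,0],-0.2],[[0,-2,113],[0,0,0],-0.4],[[0,-2,113],[0,0,0],-0.5]], "newtons": 40}}

```text
t: 2.45
tcp_pos: [0.4731, 0.0031, 0.0088]
tcp_rot: [3.139, -0.001, 1.207]
contact_force: [-0.5, -0.3, -0.2]
gripper_width: 0.455
```

```bash
python3 go.py .472 0 .1 1.2
```

```text
t 2.45 tcp [0.4731 0.0031 0.0088] rot [ 3.139e+00 -1.000e-03  1.207e+00] q [-0.12  0.52  0.07  2.14 -0.08  0.48 -0.35] F [-0.5 -0.3 -0.2] w 0.455
shift [ -3.1   0.3 -91.2] turn [ 0.002 -0.001  0.007] rows>= 2.2
```

Request:
{"fn": "jog_arm", "kwargs": {"series": [[[0,0,-15],[0,0,0],-0.5],[[0,0,-45],[0,0,0],-0.5],[[0,0,-80],[0,0,0],-0.5],[[0,0,-110],[0,0,0],-0.5],[[0,0,-120],[0,0,0],-0.5]]}}

```text
t: 2.87
tcp_pos: [0.4752, 0.0029, 0.133]
tcp_rot: [3.133, -0.004, 1.207]
contact_force: [2.6, 0.1, -0.8]
gripper_width: 0.457
```

```bash
python3 go.py .6583 -.1857 .13 .9
python3 - <<'E'
from h import *
w=cam("top"); save(w,"t2.png",(285,110,465,310),3)
d=w
E
```

```text
t 2.87 tcp [0.4752 0.0029 0.133 ] rot [ 3.133 -0.004  1.207] q [-0.15  0.29  0.1   2.09 -0.04  0.76 -0.39] F [ 2.6  0.1 -0.8] w 0.457
shift [-111.   238.2    4.6] turn [ 0.008 -0.006  0.307] rows>= 6.3
```

View pics/t2.png

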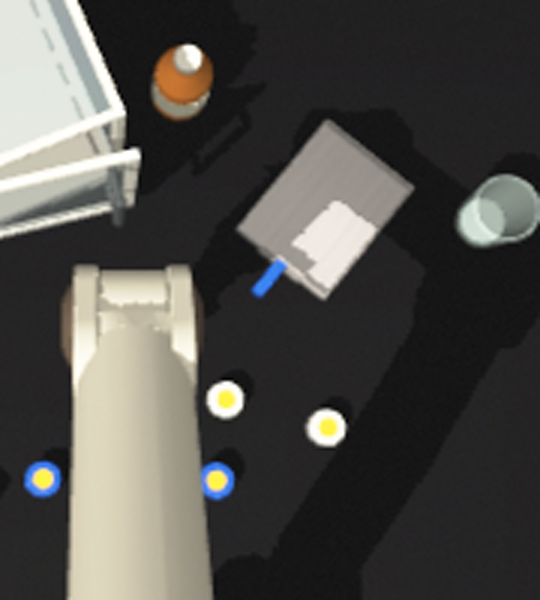

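Request:
{"fn": "jog_arm", "kwargs": {"series": [[[-15,8,0],[0,0,0.03],-0.5],[[-40,22,0],[0,0,0.07],-0.5],[[-68,42,0],[0,0,0.12],-0.5],[[-95,65,0],[0,0,0.17],-0.5],[[-108,98,0],[0,0,0.22],-0.5],[[-110,133,0],[0,0,0.26],-0.5],[[-111,168,0],[0,0,0.29],-0.5],[[-111,200,2],[0,0,0.307],-0.5]]}}

```text
t: 3.58
tcp_pos: [0.6197, -0.1751, 0.1244]
tcp_rot: [3.142, 0.001, 0.895]
contact_force: [0.6, 0.3, 0.9]
gripper_width: 0.453
```

```bash
python3 go.py .6583 -.1857 .012 .9
python3 - <<'E'
from h import *
w=cam("wrist"); save(w,"w2.png")
E
```

```text
t 3.58 tcp [ 0.6197 -0.1751  0.1244] rot [3.142e+00 1.000e-03 8.950e-01] q [ 0.08  0.58  0.22  1.67 -0.15  0.91 -0.33] F [0.6 0.3 0.9] w 0.453
shift [ 15.9  36.7 112.3] turn [ 0.     0.001 -0.005] rows>= 2.9
```

View pics/w2.png

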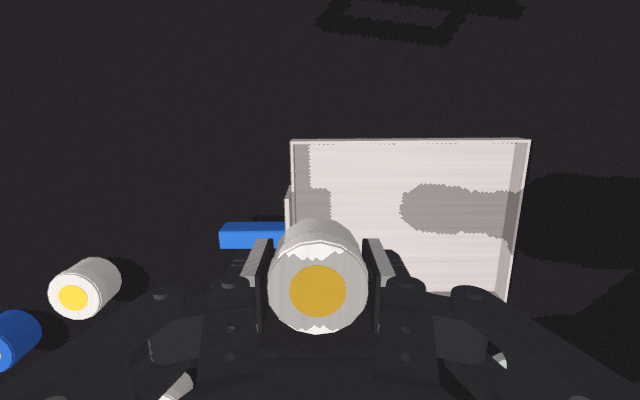

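Run:
```python
from h import *
w=cam("wrist")
a=atz(w,291,140,.018);b=atz(w,530,138,.018);print(a,b,np.linalg.norm(a-b),np.arctan2(*(b-a)[1::-1]))
c=np.array([.657,-.2357]);ph=-.67
x=np.array([np.cos(ph),np.sin(ph)]);y=np.array([-x[1],x[0]])
print(c-x*.086+y*.066,c+x*.086+y*.066)
```

```text
[ 0.63738632 -0.13231318  0.018     ] [ 0.77183387 -0.23817927  0.018     ] 0.17112502015547337 -0.6670202397108291
[ 0.63057641 -0.13056298] [ 0.76539374 -0.23737256]
```

Request:
{"fn": "jog_arm", "kwargs": {"series": [[[9,20,15],[0,0,0],-0.5],[[18,38,35],[0,0,0],-0.5],[[18,39,65],[0,0,0],-0.5],[[18,39,95],[0,0,0],-0.5],[[18,39,108],[0,0,0],-0.5],[[18,39,112],[0,0,0],-0.5],[[18,39,112],[0,0,0],-0.5],[[18,39,112],[0,0,0],-0.5]]}}

```text
t: 4.35
tcp_pos: [0.6612, -0.1828, 0.0143]
tcp_rot: [3.14, -0.0, 0.9]
contact_force: [0.4, -0.8, 0.3]
gripper_width: 0.453
```

```bash
python3 go.py .662 -.186 .12 .9
```

```text
t 4.35 tcp [ 0.6612 -0.1828  0.0143] rot [ 3.14 -0.    0.9 ] q [ 0.1   0.78  0.19  1.59 -0.18  0.78 -0.3 ] F [ 0.4 -0.8  0.3] w 0.453
shift [  -2.     2.7 -105.7] turn [ 0.001 -0.    -0.   ] rows>= 2.5
```

Request:
{"fn": "jog_arm", "kwargs": {"series": [[[0,0,3],[0,0,0],-0.5],[[0,0,3],[0,0,0],-0.5],[[0,0,3],[0,0,0],0.1],[[0,0,3],[0,0,0],0.4],[[0,0,3],[0,0,0],0.4],[[0,0,-20],[0,0,0],0.4],[[0,0,-55],[0,0,0],0.4],[[0,0,-95],[0,0,0],0.4]]}}

```text
t: 5.02
tcp_pos: [0.6587, -0.1818, 0.107]
tcp_rot: [-3.137, 0.002, 0.9]
contact_force: [0.0, -0.2, 0.6]
gripper_width: 0.702
```

```bash
python3 - <<'E'
from h import *
d=cam("top");s=cam("scene"); save(d,"t3.png",(285,110,465,310),3)
for a,b in (((360,243),(282,189)),((393.5,252),(244,184))):
    ya=yellow(d,*a);yb=yellow(s,*b)
    print(np.round(ya,1),atz(d,*ya,.032).round(4),np.round(yb,1),atz(s,*yb,.032).round(4))
E
python3 go.py .4255 -.1175 .12 .9
```

```text
[nan nan] [nan nan nan] [281.1 188.4] [ 0.4245 -0.1189  0.032 ]
[nan nan] [nan nan nan] [nan nan] [nan nan nan]
t 5.12 tcp [ 0.6662 -0.1842  0.1165] rot [ 3.129 -0.006  0.9  ] q [ 0.09  0.65  0.21  1.56 -0.16  0.94 -0.32] F [1.4 0.2 1.5] w 0.697
shift [ -97.4 -229.9   -6.9] turn [ 0.012 -0.006 -0.   ] rows>= 6.0h.py:36: RuntimeWarning: invalid value encountered in scalar divide
  return (w*xx).sum()/w.sum(),(w*yy).sum()/w.sum()
```

View pics/t3.png

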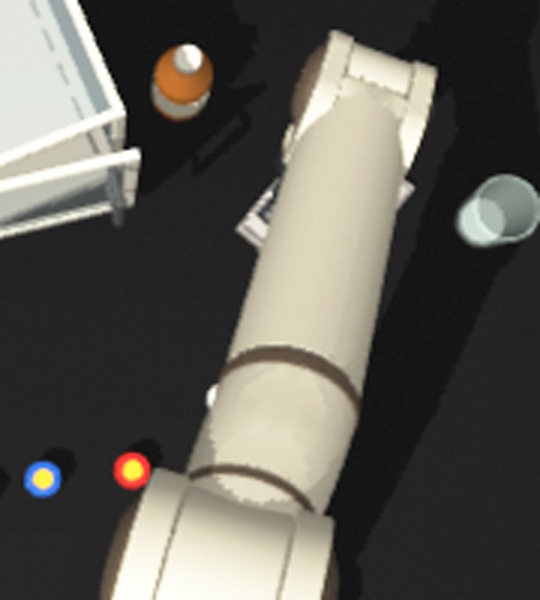

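Request:
{"fn": "jog_arm", "kwargs": {"series": [[[-12,-20,0],[0,0,0],0.4],[[-26,-55,0],[0,0,0],0.4],[[-42,-92,0],[0,0,0],0.4],[[-58,-129,0],[0,0,0],0.4],[[-74,-166,0],[0,0,0],0.4],[[-88,-200,0],[0,0,0],0.4],[[-96,-225,0],[0,0,0],0.4],[[-97,-230,0],[0,0,0],0.4]]}}

```text
t: 5.78
tcp_pos: [0.4148, -0.1138, 0.1078]
tcp_rot: [-3.137, 0.001, 0.9]
contact_force: [-0.9, 0.0, -0.3]
gripper_width: 0.702
```

```bash
python3 go.py .4255 -.1175 .007 .9
python3 - <<'E'
from h import *
w=cam("wrist"); save(w,"w3.png"); s=cam("scene"); save(s,"s3.png",(200,130,440,310),3)
print(proj(w,[.4255,-.1175,.032]))
E
```

```text
t 5.78 tcp [ 0.4148 -0.1138  0.1078] rot [-3.137e+00  1.000e-03  9.000e-01] q [ 0.    0.28  0.23  2.2  -0.1   0.68 -0.37] F [-0.9  0.  -0.3] w 0.702
shift [  3.9  11.2 100.8] turn [-0.005  0.001 -0.   ] rows>= 2.4
(np.float64(334.2874092438362), np.float64(203.45730472236176))
```

View pics/w3.png

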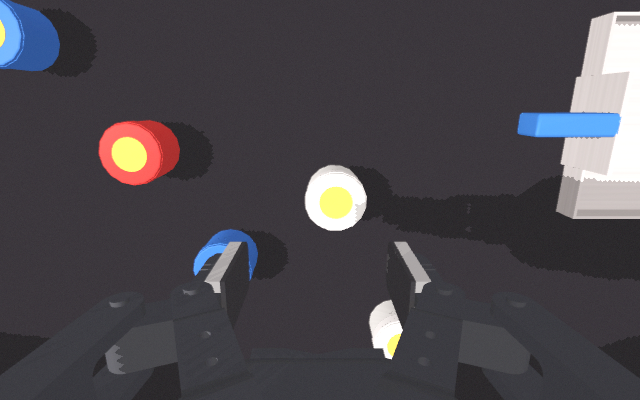

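View pics/s3.png

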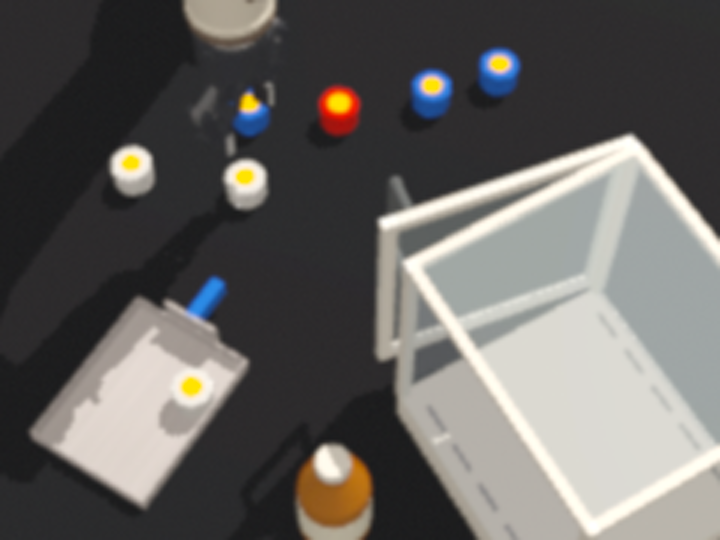

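Request:
{"fn": "jog_arm", "kwargs": {"series": [[[2,6,25],[0,0,0],0.4],[[4,11,55],[0,0,0],0.4],[[4,11,85],[0,0,0],0.4],[[4,11,99],[0,0,0],0.4],[[4,11,101],[0,0,0],0.4],[[4,11,101],[0,0,0],-0.2],[[4,11,101],[0,0,0],-0.5],[[4,11,101],[0,0,0],-0.5]]}}

```text
t: 6.55
tcp_pos: [0.4332, -0.1195, 0.0084]
tcp_rot: [3.139, -0.001, 0.9]
contact_force: [-0.1, 0.6, -0.2]
gripper_width: 0.456
```

Request:
{"fn": "jog_arm", "kwargs": {"series": [[[0,0,0],[0,0,0],-0.5],[[0,0,-25],[0,0,0],-0.5],[[0,0,-60],[0,0,0],-0.5],[[0,0,-92],[0,0,0],-0.5],[[0,0,-110],[0,0,0],-0.5]]}}

```text
t: 6.97
tcp_pos: [0.4333, -0.1195, 0.1212]
tcp_rot: [3.137, -0.003, 0.9]
contact_force: [1.0, -0.4, -0.7]
gripper_width: 0.452
```

```bash
python3 go.py .6122 -.2488 .11 .9
```

```text
t 6.97 tcp [ 0.4333 -0.1195  0.1212] rot [ 3.137e+00 -3.000e-03  9.000e-01] q [-0.    0.28  0.24  2.15 -0.1   0.72 -0.37] F [ 1.  -0.4 -0.7] w 0.452
shift [ 10.  220.4  12.2] turn [ 0.005 -0.003 -0.   ] rows>= 5.3
```

Request:
{"fn": "jog_arm", "kwargs": {"series": [[[2,20,0],[0,0,0],-0.5],[[4,55,0],[0,0,0],-0.5],[[6,95,0],[0,0,0],-0.5],[[8,135,0],[0,0,0],-0.5],[[10,175,5],[0,0,0],-0.5],[[10,205,15],[0,0,0],-0.5],[[10,220,35],[0,0,0],-0.5],[[10,220,60],[0,0,0],-0.5]]}}

```text
t: 7.63
tcp_pos: [0.615, -0.2522, 0.0598]
tcp_rot: [3.132, -0.002, 0.898]
contact_force: [0.7, -0.1, 0.3]
gripper_width: 0.456
```

```bash
python3 - <<'E'
from h import *
w=cam("wrist"); save(w,"w4.png"); s=cam("scene"); save(s,"s4.png",(200,130,440,310),3)
E
python3 go.py .6122 -.2488 .011 .9
```

```text
t 7.73 tcp [ 0.6072 -0.2472  0.0538] rot [-3.135e+00  2.000e-03  8.990e-01] q [ 0.19  0.69  0.22  1.66 -0.19  0.82 -0.18] F [-0.9  1.3 -1. ] w 0.45
shift [ 2.   5.2 42.8] turn [-0.006  0.002 -0.001] rows>= 1.0
```

View pics/w4.png

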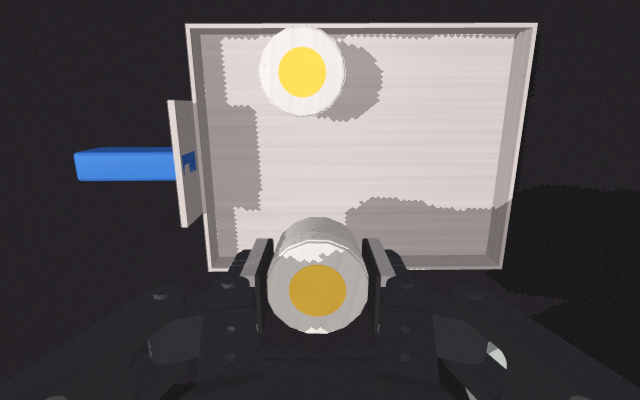

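View pics/s4.png

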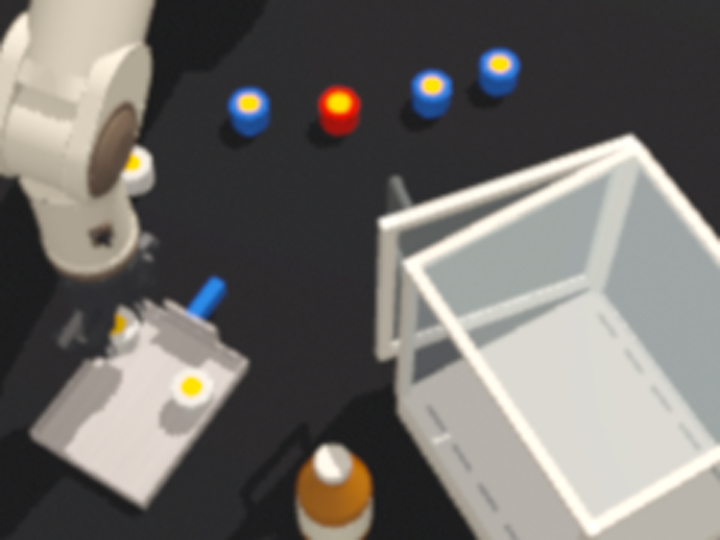

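```bash
python3 - <<'E'
from h import *
w=cam("wrist")
a=atz(w,186,25,.018);b=atz(w,537,24,.018);print(a,b)
n=atz(w,225,270,.018);m=atz(w,500,268,.018);print(n,m)
x=(b-a)[:2];x/=np.linalg.norm(x);y=np.array([-x[1],x[0]]);ph=np.arctan2(x[1],x[0])
print("ph",ph,"width",(a-n)[:2]@y, (b-m)[:2]@y)
c=(a+b)[:2]/2-y*.066; print("centre",c)
A=atz(w,302,72,.034)[:2]; print("A local",(A-c)@x,(A-c)@y)
o=env.get_obs()["tcp_pos"][:2]; print("held local",(o-c)@x,(o-c)@y)
for l in((-30,-40),(15,0)): print(c+x*l[0]/1e3+y*l[1]/1e3)
np.save("/tmp/tray.npy",[*c,ph])
E
python3 go.py .6122 -.2488 .011 .9
```

```text
[ 0.62238981 -0.12743917  0.018     ] [ 0.7522681  -0.23023291  0.018     ]
[ 0.55052551 -0.23329992  0.018     ] [ 0.67396738 -0.32905365  0.018     ]
ph -0.6695131672919228 width 0.12760724004618057 0.1260814670736951
centre [ 0.64636907 -0.23058822]
A local -0.027350584882773993 0.04358568463240525
held local -0.019760095318061957 -0.036808973729167103
[ 0.59802118 -0.24333504]
[ 0.65813093 -0.23989728]
t 7.78 tcp [ 0.608  -0.2472  0.0558] rot [-3.137e+00  1.000e-03  9.000e-01] q [ 0.19  0.69  0.22  1.66 -0.19  0.82 -0.18] F [-0.3  0.3 -0.7] w 0.454
shift [ 1.4  4.5 44.8] turn [-0.004  0.001 -0.   ] rows>= 1.1
```

Request:
{"fn": "jog_arm", "kwargs": {"series": [[[0,0,15],[0,0,0],-0.5],[[0,0,32],[0,0,0],-0.5],[[0,0,42],[0,0,0],-0.5],[[0,0,45],[0,0,0],-0.5],[[0,0,45],[0,0,0],-0.5],[[0,0,45],[0,0,0],-0.5]]}}

```text
t: 8.28
tcp_pos: [0.6104, -0.248, 0.0131]
tcp_rot: [3.141, -0.0, 0.9]
contact_force: [-0.5, 0.4, -0.5]
gripper_width: 0.456
```

```bash
python3 go.py .62 -.2488 .011 .9
```

```text
t 8.28 tcp [ 0.6104 -0.248   0.0131] rot [ 3.141 -0.     0.9  ] q [ 0.2   0.75  0.21  1.67 -0.21  0.74 -0.16] F [-0.5  0.4 -0.5] w 0.456
shift [5.3 8.  2.1] turn [ 0.001 -0.     0.   ] rows>= 0.2
```

Request:
{"fn": "jog_arm", "kwargs": {"series": [[[0,0,3],[0,0,0],-0.5],[[0,0,3],[0,0,0],0.1],[[0,0,3],[0,0,0],0.4],[[0,0,3],[0,0,0],0.4],[[0,0,-20],[0,0,0],0.4],[[0,0,-55],[0,0,0],0.4],[[0,0,-90],[0,0,0],0.4],[[0,0,-100],[0,0,0],0.4]]}}

```text
t: 8.95
tcp_pos: [0.6133, -0.2497, 0.1183]
tcp_rot: [3.133, -0.003, 0.899]
contact_force: [1.0, -0.8, 0.6]
gripper_width: 0.702
```

```bash
python3 - <<'E'
from h import *
s=cam("scene"); save(s,"s5.png",(200,130,440,310),3)
E
python3 go.py .396 -.235 .1 .9
```

```text
t 9.0 tcp [ 0.6137 -0.2498  0.1187] rot [ 3.132e+00 -3.000e-03  9.000e-01] q [ 0.17  0.61  0.24  1.63 -0.18  0.91 -0.19] F [ 0.4 -0.6  1.4] w 0.701
shift [-123.9 -179.8   16.7] turn [ 0.009 -0.003 -0.   ] rows>= 5.3
```

View pics/s5.png

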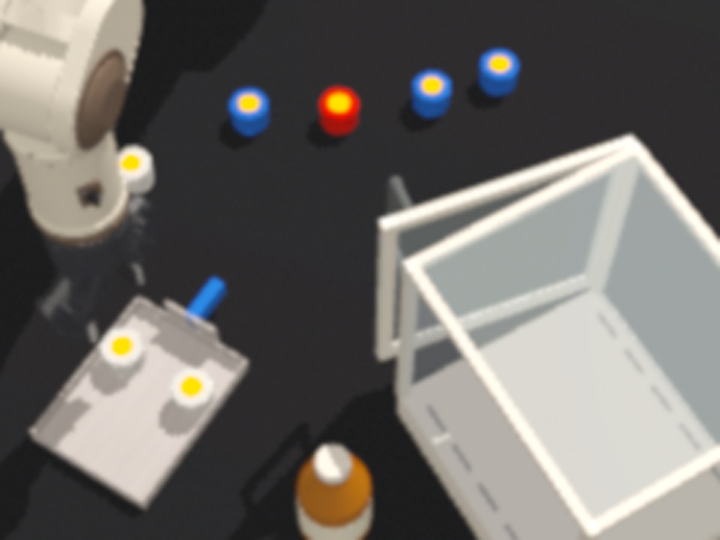

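Request:
{"fn": "jog_arm", "kwargs": {"series": [[[-15,-20,0],[0,0,0],0.4],[[-38,-52,0],[0,0,0],0.4],[[-62,-86,0],[0,0,0],0.4],[[-86,-120,0],[0,0,0],0.4],[[-106,-150,5],[0,0,0],0.4],[[-120,-172,10],[0,0,0],0.4],[[-124,-180,15],[0,0,0],0.4],[[-124,-180,15],[0,0,0],0.4]]}}

```text
t: 9.67
tcp_pos: [0.3887, -0.2324, 0.0963]
tcp_rot: [-3.138, 0.0, 0.898]
contact_force: [0.7, 0.0, -0.2]
gripper_width: 0.697
```

```bash
python3 - <<'E'
from h import *
w=cam("wrist"); save(w,"w6.png")
print(proj(w,[.396,-.235,.032]))
E
python3 go.py .396 -.235 .008 .9
```

```text
(np.float64(329.53055358180876), np.float64(210.48792201950369))
t 9.72 tcp [ 0.3916 -0.233   0.0971] rot [-3.141 -0.     0.899] q [ 0.25  0.34  0.27  2.15 -0.14  0.67 -0.06] F [ 1.  -0.2  0.8] w 0.699
shift [ 1.2  4.7 89.1] turn [-0.    -0.    -0.001] rows>= 2.1
```

View pics/w6.png

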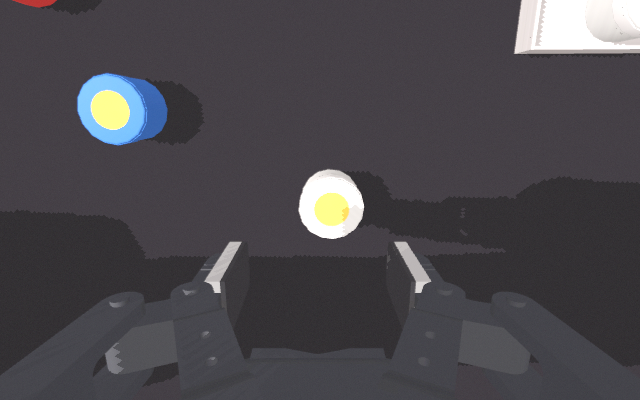

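Dot at (332,209), as predicted; the tin is white (aluminium). Grasp.

Request:
{"fn": "jog_arm", "kwargs": {"series": [[[1,3,25],[0,0,0],0.4],[[1,3,55],[0,0,0],0.4],[[1,3,78],[0,0,0],0.4],[[1,3,88],[0,0,0],0.4],[[1,3,89],[0,0,0],0.4],[[1,3,89],[0,0,0],-0.2],[[1,3,89],[0,0,0],-0.5],[[1,3,89],[0,0,0],-0.5]]}}

```text
t: 10.38
tcp_pos: [0.3963, -0.2349, 0.0095]
tcp_rot: [3.139, -0.001, 0.9]
contact_force: [-0.0, 0.7, -0.5]
gripper_width: 0.452
```

Request:
{"fn": "jog_arm", "kwargs": {"series": [[[0,0,0],[0,0,0],-0.5],[[0,0,-25],[0,0,0],-0.5],[[0,0,-60],[0,0,0],-0.5],[[0,0,-92],[0,0,0],-0.5],[[0,0,-110],[0,0,0],-0.5],[[0,0,-110],[0,0,0],-0.5]]}}

```text
t: 10.88
tcp_pos: [0.398, -0.2359, 0.123]
tcp_rot: [3.133, -0.003, 0.9]
contact_force: [0.7, 0.1, -0.6]
gripper_width: 0.452
```

```bash
python3 go.py .6688 -.245 .10 .9
```

```text
t 10.88 tcp [ 0.398  -0.2359  0.123 ] rot [ 3.133e+00 -3.000e-03  9.000e-01] q [ 0.22  0.29  0.29  2.13 -0.13  0.73 -0.07] F [ 0.7  0.1 -0.6] w 0.452
shift [161.2 217.5  25.3] turn [ 0.009 -0.003 -0.   ] rows>= 6.5
```

Request:
{"fn": "jog_arm", "kwargs": {"series": [[[12,17,0],[0,0,0],-0.5],[[35,48,0],[0,0,0],-0.5],[[59,80,0],[0,0,0],-0.5],[[83,112,0],[0,0,0],-0.5],[[107,144,0],[0,0,0],-0.5],[[131,176,0],[0,0,0],-0.5],[[151,204,0],[0,0,0],-0.5],[[161,217,0],[0,0,0],-0.5]]}}

```text
t: 11.55
tcp_pos: [0.6693, -0.2415, 0.1177]
tcp_rot: [3.14, -0.002, 0.903]
contact_force: [-0.1, -0.0, 0.2]
gripper_width: 0.45
```

Request:
{"fn": "jog_arm", "kwargs": {"series": [[[0,0,0],[0,0,0],-0.5],[[0,0,0],[0,0,0],-0.5],[[0,0,0],[0,0,0],-0.5]]}}

```text
t: 11.8
tcp_pos: [0.6633, -0.2433, 0.1174]
tcp_rot: [-3.14, 0.001, 0.899]
contact_force: [0.2, -0.3, -0.0]
gripper_width: 0.455
```

```bash
python3 - <<'E'
from h import *
w=cam("wrist"); save(w,"w7.png");np.savez("/tmp/w7.npz",R=w["R"],p=w["p"],mtx=w["mtx"])
E
python3 go.py .6688 -.245 .011 .9
```

```text
t 11.85 tcp [ 0.6631 -0.2435  0.1177] rot [-3.14e+00  1.00e-03  8.99e-01] q [ 0.15  0.69  0.25  1.5  -0.19  0.98 -0.22] F [-0.2 -0.3 -1.2] w 0.453
shift [  2.5   5.5 106.7] turn [-0.002  0.001 -0.001] rows>= 2.6
```

View pics/w7.png

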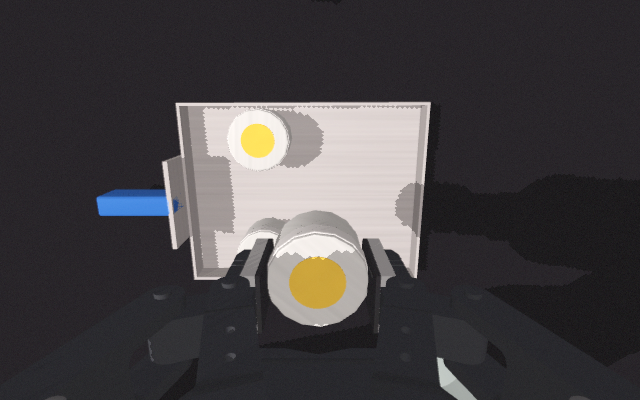

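Run:
```python
from h import *
w=dict(np.load("/tmp/w7.npz"))
a=atz(w,178,103,.018);b=atz(w,430,103,.018);print(a,b,np.linalg.norm(a-b))
x=(b-a)[:2];x/=np.linalg.norm(x);y=np.array([-x[1],x[0]])
c=(a+b)[:2]/2-y*.066; print("centre",c,np.arctan2(x[1],x[0]))
for p in((258,141,.034),):
    A=atz(w,*p)[:2]; print("A local",(A-c)@x,(A-c)@y)
o=env.get_obs()["tcp_pos"][:2]; print("held local",(o-c)@x,(o-c)@y)
```

```text
[ 0.63118854 -0.13134532  0.018     ] [ 0.76492682 -0.23751703  0.018     ] 0.17075819838580003
centre [ 0.65702109 -0.23612255] -0.6709961019178892
A local -0.029521246849253266 0.042109020517640844
held local 0.009403959559079442 -0.00201149335585916
```

Request:
{"fn": "jog_arm", "kwargs": {"series": [[[1,3,20],[0,0,0],-0.5],[[2,6,50],[0,0,0],-0.5],[[2,6,80],[0,0,0],-0.5],[[2,6,100],[0,0,0],-0.5],[[2,6,106],[0,0,0],-0.5],[[2,6,107],[0,0,0],-0.5],[[2,6,107],[0,0,0],-0.5],[[2,6,107],[0,0,0],-0.5]]}}

```text
t: 12.52
tcp_pos: [0.6706, -0.2458, 0.0122]
tcp_rot: [3.141, -0.0, 0.899]
contact_force: [0.6, -0.2, 0.1]
gripper_width: 0.449
```

Request:
{"fn": "jog_arm", "kwargs": {"series": [[[0,0,2],[0,0,0],-0.5],[[0,0,2],[0,0,0],0.1],[[0,0,2],[0,0,0],0.4],[[0,0,2],[0,0,0],0.4],[[0,0,-20],[0,0,0],0.4],[[0,0,-55],[0,0,0],0.4],[[0,0,-90],[0,0,0],0.4],[[0,0,-130],[0,0,0],0.4]]}}

```text
t: 13.18
tcp_pos: [0.6698, -0.2448, 0.1412]
tcp_rot: [-3.139, 0.001, 0.9]
contact_force: [0.2, -0.6, -0.4]
gripper_width: 0.702
```

```bash
python3 - <<'E'
from h import *
s=cam("scene"); save(s,"s8.png",(200,130,440,310),3)
E
python3 go.py
python3 - <<'E'
# geometry of door
import numpy as np
c=np.array([.762,.171]);yaw=.42
X=np.array([np.cos(yaw),np.sin(yaw)]);Y=np.array([-X[1],X[0]])
H=c-.132*X+.116*Y;print("hinge",H)
for th in(.16,.3,.6,.9,1.2,1.57,1.8):
    d=np.cos(th)*-Y+np.sin(th)*-X; n=-np.cos(th)*X-(-np.sin(th))*Y
    # outward normal: rotate
    n=np.array([d[1],-d[0]]); 
    print(th,"handle",(H+.204*d+.04*n).round(3),"free",(H+.232*d).round(3),"dir",np.arctan2(d[1],d[0]).round(3))
E
```

```text
t 13.23 tcp [ 0.6753 -0.2472  0.1523] rot [ 3.13  -0.004  0.9  ] q [ 0.15  0.66  0.25  1.45 -0.18  1.04 -0.23] F [ 3.1 -2.1  7.3] w 0.7
hinge [0.59417205 0.22309394]
0.16 handle [0.608 0.016] free [ 0.654 -0.001] dir -1.311
0.3 handle [0.579 0.016] free [ 0.622 -0.007] dir -1.451
0.6 handle [0.518 0.03 ] free [ 0.553 -0.005] dir -1.751
0.9 handle [0.464 0.061] free [0.487 0.017] dir -2.051
1.2 handle [0.422 0.106] free [0.431 0.058] dir -2.351
1.57 handle [0.392 0.176] free [0.382 0.128] dir -2.721
1.8 handle [0.386 0.224] free [0.366 0.179] dir -2.951
```

View pics/s8.png

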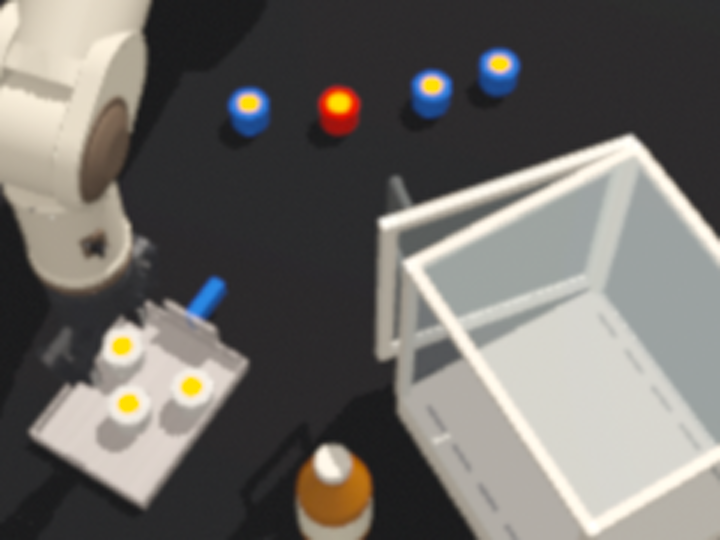

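```bash
python3 go.py .57 -.05 .36 2.15
```

```text
t 13.23 tcp [ 0.6753 -0.2472  0.1523] rot [ 3.13  -0.004  0.9  ] q [ 0.15  0.66  0.25  1.45 -0.18  1.04 -0.23] F [ 3.1 -2.1  7.3] w 0.7
shift [  89.8 -202.7 -209.6] turn [ 0.012  0.003 -1.25 ] rows>= 10.0
```

Request:
{"fn": "jog_arm", "kwargs": {"series": [[[0,0,-30],[0,0,0],0.4],[[5,-8,-70],[0,0,-0.1],0.4],[[12,-24,-110],[0,0,-0.2],0.4],[[24,-50,-140],[0,0,-0.32],0.4],[[38,-80,-165],[0,0,-0.44],0.4],[[50,-112,-185],[0,0,-0.56],0.4],[[64,-145,-200],[0,0,-0.68],0.4],[[78,-178,-208],[0,0,-0.8],0.4]]}}

```text
t: 13.9
tcp_pos: [0.58, -0.0726, 0.3523]
tcp_rot: [3.137, 0.001, 1.705]
contact_force: [2.0, 0.4, 0.1]
gripper_width: 0.701
```

```bash
python3 go.py .565 .015 .36 2.7
```

```text
t 13.9 tcp [ 0.58   -0.0726  0.3523] rot [3.137e+00 1.000e-03 1.705e+00] q [ 0.01  0.26  0.08  1.58 -0.02  1.3   0.23] F [2.  0.4 0.1] w 0.701
shift [88.8 -3.1 -7.9] turn [ 0.004  0.003 -0.995] rows>= 8.0
```

Request:
{"fn": "jog_arm", "kwargs": {"series": [[[5,0,0],[0,0,-0.12],0.4],[[15,0,-2],[0,0,-0.24],0.4],[[28,-1,-4],[0,0,-0.36],0.4],[[42,-2,-6],[0,0,-0.48],0.4],[[58,-2,-8],[0,0,-0.6],0.4],[[74,-3,-8],[0,0,-0.72],0.4],[[86,-3,-8],[0,0,-0.84],0.4],[[89,-3,-8],[0,0,-0.96],0.4]]}}

```text
t: 14.57
tcp_pos: [0.5652, 0.0174, 0.3576]
tcp_rot: [3.14, -0.0, 2.669]
contact_force: [-0.5, -0.8, 0.4]
gripper_width: 0.705
```

```bash
python3 go.py .565 .015 .36 3.4
```

```text
t 14.57 tcp [0.5652 0.0174 0.3576] rot [ 3.14  -0.     2.669] q [-0.    0.22 -0.09  1.61  0.02  1.31  1.  ] F [-0.5 -0.8  0.4] w 0.705
shift [-0.9 -2.3 -2.5] turn [ 0.002  0.    -0.731] rows>= 5.8
```

Request:
{"fn": "jog_arm", "kwargs": {"series": [[[0,0,0],[0,0,-0.12],0.4],[[0,0,0],[0,0,-0.24],0.4],[[0,0,0],[0,0,-0.36],0.4],[[0,0,0],[0,0,-0.48],0.4],[[0,0,0],[0,0,-0.6],0.4],[[0,0,0],[0,0,-0.72],0.4],[[0,0,0],[0,0,-0.73],0.4],[[0,0,0],[0,0,-0.73],0.4]]}}

```text
t: 15.23
tcp_pos: [0.5655, 0.0142, 0.3573]
tcp_rot: [3.142, 0.0, -2.896]
contact_force: [-0.3, -0.5, -0.6]
gripper_width: 0.702
```

```bash
python3 - <<'E'
from h import *
w=cam("wrist"); save(w,"w9.png")
print(proj(w,[.608,.016,.287]),proj(w,[.654,-.003,.299]))
s=cam("scene"); save(s,"s9.png",(200,130,440,310),3)
E
python3 go.py .608 .016 .25 3.4
```

```text
(np.float64(303.2464153130592), np.float64(266.90496033221353)) (np.float64(259.2048801512829), np.float64(329.18314580887454))
t 15.33 tcp [0.5655 0.0143 0.3573] rot [-3.142  0.    -2.897] q [ 0.07  0.23 -0.17  1.61  0.04  1.31  1.71] F [-0.5  0.6  0.4] w 0.702
shift [-41.6  -8.6 107.4] turn [-0.     0.    -0.014] rows>= 2.8
```

View pics/w9.png

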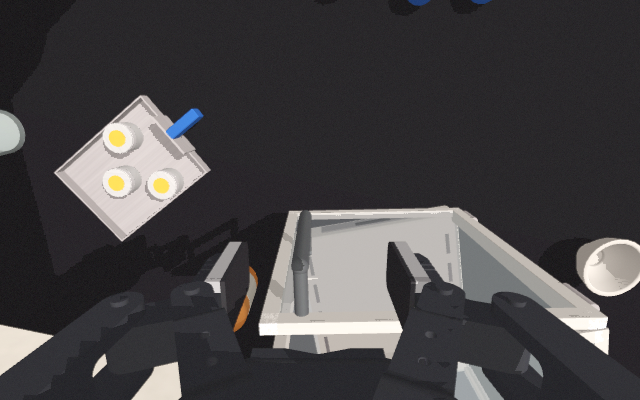

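View pics/s9.png

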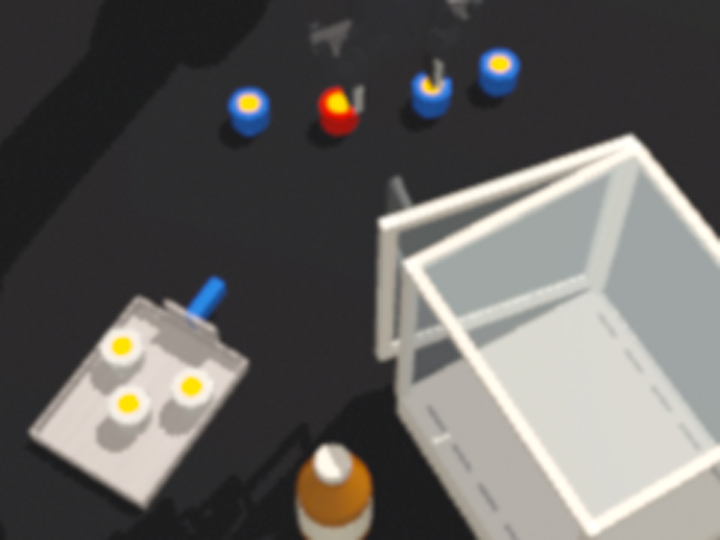

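Run:
```python
from h import *
w=cam("wrist"); save(w,"w10.png",(240,190,420,350),4)
```

```text
(no output)
```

View pics/w10.png

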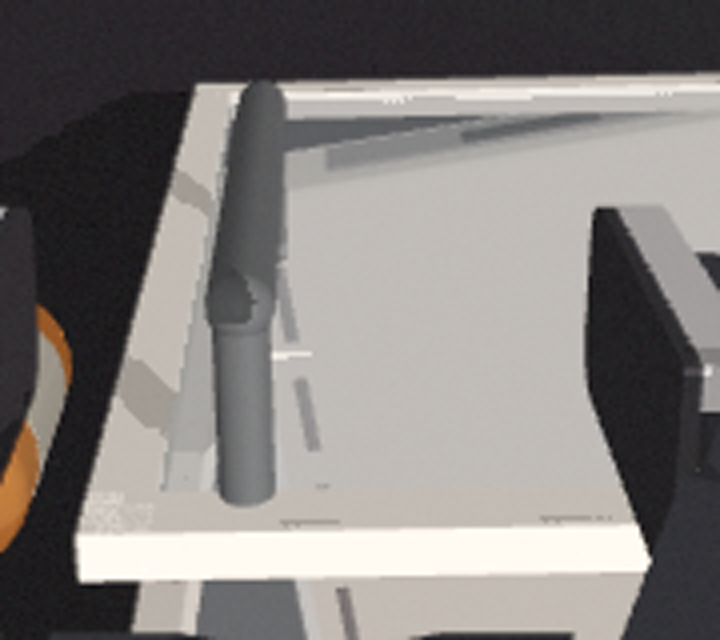

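```bash
python3 - <<'E'
from h import *
w=cam("wrist")
p=atz(w,300,263.8,.287);print(p)
a=atz(w,240+77/4,190+537/4,.299);b=atz(w,240+640/4,190+522/4,.299);print(a,b,np.arctan2(*(a-b)[1::-1]))
E
python3 go.py .6065 .016 .25 3.4
```

```text
[0.60631206 0.01340996 0.287     ]
[ 0.65025711 -0.00365017  0.299     ] [0.6244631  0.08703455 0.299     ] -1.293678739318659
t 15.43 tcp [0.5655 0.0144 0.3573] rot [ 3.142  0.    -2.895] q [ 0.07  0.23 -0.17  1.61  0.04  1.31  1.71] F [-0.4  1.4 -0.2] w 0.7
shift [-40.1  -8.4 107.3] turn [ 0.     0.    -0.012] rows>= 2.8
```

Request:
{"fn": "jog_arm", "kwargs": {"series": [[[-15,-5,0],[0,0,-0.02],0.4],[[-35,-10,5],[0,0,-0.02],0.4],[[-40,-11,25],[0,0,-0.02],0.4],[[-40,-11,55],[0,0,-0.02],0.4],[[-40,-11,85],[0,0,-0.02],0.4],[[-40,-11,103],[0,0,-0.02],0.4],[[-40,-11,107],[0,0,-0.02],0.4],[[-40,-11,107],[0,0,-0.02],0.4]]}}

```text
t: 16.1
tcp_pos: [0.6061, 0.0135, 0.2488]
tcp_rot: [3.141, -0.003, -2.874]
contact_force: [0.5, 0.6, 0.8]
gripper_width: 0.704
```

Request:
{"fn": "jog_arm", "kwargs": {"series": [[[0,0,0],[0,0,0],0.0],[[0,0,0],[0,0,0],-0.4],[[0,0,0],[0,0,0],-0.8],[[0,0,0],[0,0,0],-1.0],[[0,0,0],[0,0,0],-1.0],[[0,0,0],[0,0,0],-1.0]], "newtons": 20}}

```text
t: 16.6
tcp_pos: [0.608, 0.0125, 0.252]
tcp_rot: [-3.14, 0.003, -2.874]
contact_force: [0.7, -3.3, 6.5]
gripper_width: 0.133
```

```bash
python3 - <<'E'
from h import *
w=cam("wrist"); save(w,"w11.png")
E
python3 go.py .6065 .0134 .25 3.4
cat > door.py <<'E'
from h import *
import sys
# current grasp -> theta path; prints shifts for given thetas
c=np.array([.762,.171]);yw=.42
X=np.array([np.cos(yw),np.sin(yw)]);Y=np.array([-X[1],X[0]]);H=c-.132*X+.116*Y
o=env.get_obs();p=o["tcp_pos"][:2];v=p-H
r=np.linalg.norm(v); 
base=np.arctan2(v[1],v[0]); th0=np.arctan2(-Y[1],-Y[0])-base-np.arctan2(.04,.204)
print("theta now",th0+0,"radius",r,"(exp",np.hypot(.204,.04),")")
R0=E(o["tcp_rot"])
for dth in [float(a) for a in sys.argv[1:]]:
    q=H+r*np.array([np.cos(base-dth),np.sin(base-dth)])
    t=R0.inv().apply([*(q-p),0])*1000
    rv=(R0.inv()*R.from_rotvec([0,0,-dth])*R0).as_rotvec()
    print(dth,t.round(1),rv.round(3),q.round(3))
E
python3 door.py .1 .2 .3 .4 .5 .6 .7 .8
```

```text
t 16.65 tcp [0.6081 0.0125 0.2519] rot [-3.140e+00  3.000e-03 -2.874e+00] q [ 0.06  0.38 -0.17  1.65  0.07  1.12  1.72] F [ 0.3 -2.9  6. ] w 0.134
shift [1.3 1.3 1.9] turn [-0.002  0.003  0.009] rows>= 0.1
theta now 0.16047036945925275 radius 0.2110525213171608 (exp 0.20788458336298052 )
0.1 [20.4  5.2 -0.1] [0.  0.  0.1] [0.587 0.012]
0.2 [40.2 12.5 -0.1] [0.001 0.    0.2  ] [0.566 0.014]
0.3 [59.2 21.7 -0.2] [0.001 0.001 0.3  ] [0.545 0.018]
0.4 [77.2 32.8 -0.3] [0.001 0.001 0.4  ] [0.525 0.024]
0.5 [94.  45.5 -0.3] [0.001 0.001 0.5  ] [0.505 0.032]
0.6 [109.4  59.9  -0.4] [0.002 0.001 0.6  ] [0.487 0.041]
0.7 [123.3  75.8  -0.5] [0.002 0.001 0.7  ] [0.469 0.053]
0.8 [135.6  93.   -0.5] [0.002 0.001 0.8  ] [0.453 0.066]
```

View pics/w11.png

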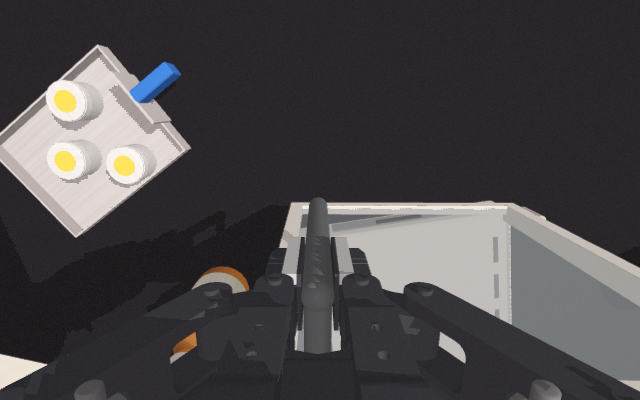

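Request:
{"fn": "jog_arm", "kwargs": {"series": [[[10,2,0],[0,0,0.05],-1],[[20,5,0],[0,0,0.1],-1],[[30,8.5,0],[0,0,0.15],-1],[[40,12.5,0],[0,0,0.2],-1],[[50,17,0],[0,0,0.25],-1],[[59,21.5,0],[0,0,0.3],-1],[[68,27,0],[0,0,0.35],-1],[[77,32.5,0],[0,0,0.4],-1]]}}

```text
t: 17.32
tcp_pos: [0.5247, 0.023, 0.2519]
tcp_rot: [-3.141, 0.003, 3.006]
contact_force: [-0.7, -2.8, 7.4]
gripper_width: 0.132
```

```bash
python3 go.py; python3 door.py .1 .2 .3 .4 .5 .6 .7 .8
```

```text
t 17.32 tcp [0.5247 0.023  0.2519] rot [-3.141e+00  3.000e-03  3.006e+00] q [ 0.01  0.23 -0.12  1.85  0.03  1.06  1.31] F [-0.7 -2.8  7.4] w 0.132
theta now 0.5604321806104425 radius 0.21182703149810853 (exp 0.20788458336298052 )
0.1 [20.5  5.2 -0.1] [0.  0.  0.1] [0.505 0.031]
0.2 [40.4 12.4 -0.1] [0.001 0.    0.2  ] [0.486 0.041]
0.3 [59.5 21.6 -0.2] [0.001 0.    0.3  ] [0.469 0.052]
0.4 [77.6 32.6 -0.3] [0.001 0.    0.4  ] [0.452 0.066]
0.5 [94.5 45.4 -0.3] [0.002 0.001 0.5  ] [0.437 0.081]
0.6 [110.   59.8  -0.4] [0.002 0.001 0.6  ] [0.424 0.097]
0.7 [124.   75.7  -0.5] [0.002 0.001 0.7  ] [0.412 0.115]
0.8 [136.3  92.9  -0.5] [0.002 0.001 0.8  ] [0.402 0.133]
```

Request:
{"fn": "jog_arm", "kwargs": {"series": [[[15,3.5,0],[0,0,0.075],-1],[[31,8.5,0],[0,0,0.15],-1],[[46,14.5,0],[0,0,0.225],-1],[[59.5,21.5,0],[0,0,0.3],-1],[[73,29.5,0],[0,0,0.375],-1],[[86,38.5,0],[0,0,0.45],-1],[[98,48.5,0],[0,0,0.525],-1],[[110,60,0],[0,0,0.6],-1]]}}

```text
t: 17.98
tcp_pos: [0.4232, 0.0982, 0.2519]
tcp_rot: [3.14, 0.002, 2.405]
contact_force: [0.5, -0.8, 7.5]
gripper_width: 0.132
```

```bash
python3 go.py; python3 door.py .1 .2 .3 .4 .5 .6 .65
```

```text
t 17.98 tcp [0.4232 0.0982 0.2519] rot [3.140e+00 2.000e-03 2.405e+00] q [-0.14  0.06 -0.15  2.05  0.01  1.03  0.53] F [ 0.5 -0.8  7.5] w 0.132
theta now 1.166172411227186 radius 0.21168569275254984 (exp 0.20788458336298052 )
0.1 [20.5  5.3 -0. ] [ 0.  -0.   0.1] [0.412 0.116]
0.2 [40.3 12.6 -0.1] [ 0.  -0.   0.2] [0.402 0.135]
0.3 [59.4 21.9 -0.1] [ 0.001 -0.     0.3  ] [0.394 0.154]
0.4 [77.4 33.  -0.1] [ 0.001 -0.001  0.4  ] [0.388 0.175]
0.5 [94.2 45.8 -0.1] [ 0.001 -0.001  0.5  ] [0.384 0.195]
0.6 [ 1.096e+02  6.030e+01 -1.000e-01] [ 0.001 -0.001  0.6  ] [0.383 0.217]
0.65 [ 1.168e+02  6.810e+01 -1.000e-01] [ 0.001 -0.001  0.65 ] [0.383 0.227]
```

Request:
{"fn": "jog_arm", "kwargs": {"series": [[[15,3.5,0],[0,0,0.075],-1],[[31,8.5,0],[0,0,0.15],-1],[[46,14.5,0],[0,0,0.225],-1],[[59.5,22,0],[0,0,0.3],-1],[[73,30,0],[0,0,0.375],-1],[[86,39,0],[0,0,0.45],-1],[[98,49,0],[0,0,0.525],-1],[[112,63,0],[0,0,0.62],-1]]}}

```text
t: 18.65
tcp_pos: [0.3841, 0.2208, 0.2519]
tcp_rot: [3.136, -0.0, 1.785]
contact_force: [9.3, -1.8, -0.7]
gripper_width: 0.132
```

```bash
python3 go.py; python3 door.py
```

```text
t 18.65 tcp [0.3841 0.2208 0.2519] rot [ 3.136 -0.     1.785] q [-0.33  0.08 -0.27  2.03  0.03  1.03 -0.39] F [ 9.3 -1.8 -0.7] w 0.132
theta now 1.7861703519143926 radius 0.21009840891733575 (exp 0.20788458336298052 )
```

Door open to ~1.79. Release and rise.

Request:
{"fn": "jog_arm", "kwargs": {"series": [[[0,0,0],[0,0,0],-0.6],[[0,0,0],[0,0,0],-0.2],[[0,0,0],[0,0,0],0.0],[[0,0,0],[0,0,0],0.0],[[0,0,-20],[0,0,0],0.0],[[0,0,-50],[0,0,0],0.0],[[0,0,-80],[0,0,0],0.0],[[0,0,-100],[0,0,0],0.0]]}}

```text
t: 19.32
tcp_pos: [0.3822, 0.2196, 0.3527]
tcp_rot: [3.14, -0.0, 1.789]
contact_force: [1.3, 0.7, 0.1]
gripper_width: 0.5
```

```bash
python3 - <<'E'
from h import *
w=cam("scene"); save(w,"s12.png",(150,60,500,350),2.2)
w=cam("top"); save(w,"t12.png",(205,60,465,290),3)
E
python3 go.py
```

```text
t 19.42 tcp [0.3835 0.2204 0.3539] rot [ 3.135e+00 -2.000e-03  1.789e+00] q [-0.32 -0.01 -0.26  1.88 -0.    1.26 -0.36] F [-0.4  0.4 -0.2] w 0.493
```

View pics/s12.png

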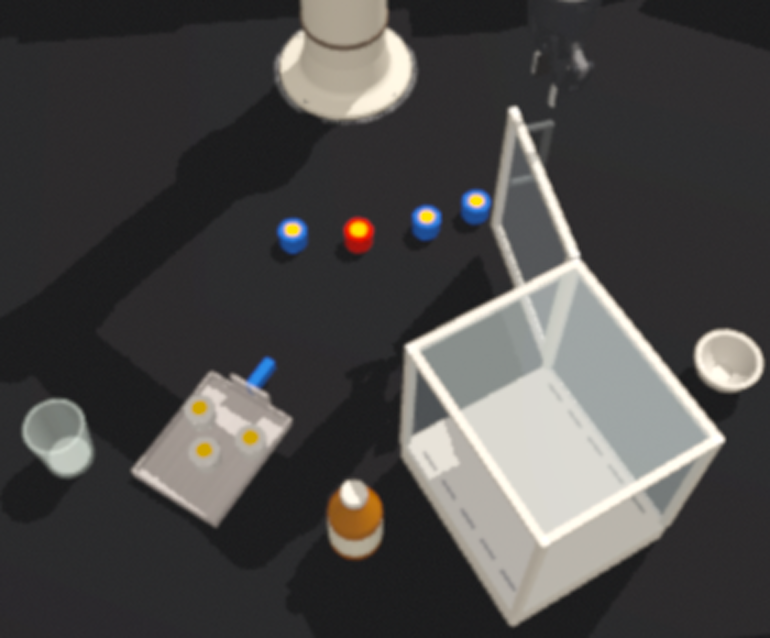

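View pics/t12.png

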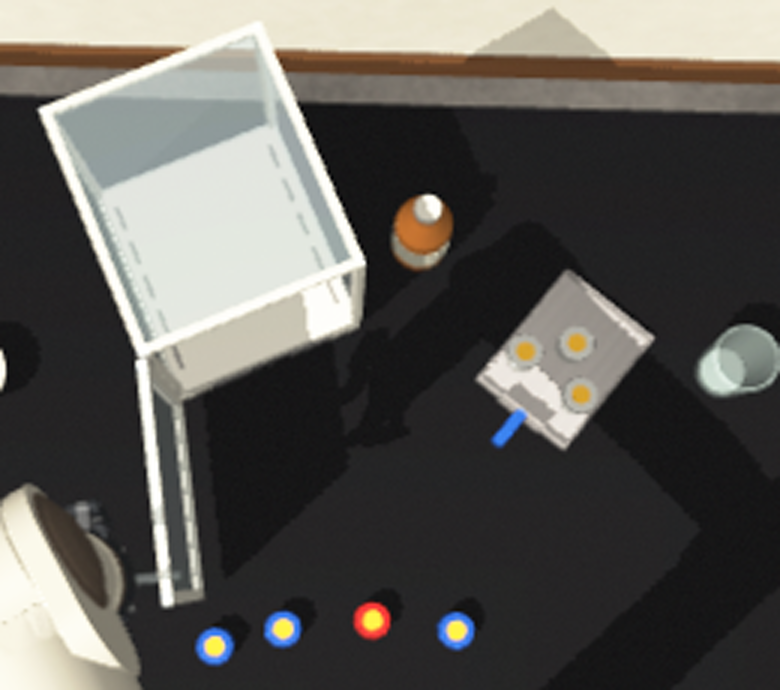

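```bash
cat > fit.py <<'E'
import numpy as np,json
from scipy.optimize import least_squares
from scipy.spatial.transform import Rotation as R
import kin
from kin import T
S=[json.loads(l) for l in open("/tmp/log.jsonl")]
print(len(S))
h=np.pi/2
al=[0,-h,h,h,h,h,-h]
def fkp(p,q):
    d1,d3,a3,d5,a4,a6,d7=p[:7]; off=p[7:14]
    DH=[(0,0,d1),(-h,0,0),(h,0,d3),(h,a3,0),(h,a4,d5),(h,0,0),(-h,a6,d7)]
    A=np.eye(4)
    for (a,b,c),t,o in zip(DH,q,off): A=A@T(a,b,c,t+o)
    return A
def res(p):
    r=[]
    for q,x,e in S:
        A=fkp(p,q); r+=list((A[:3,3]-x)*10); r+=list((R.from_matrix(A[:3,:3]).inv()*R.from_euler('xyz',e)).as_rotvec()*3)
    r+=list((p-p0)[:7]*.05)
    return r
best=None
for b in np.linspace(-3,3,7):
  for f in(0,1.57,3.14,-1.57):
    p0=np.array([.267,.293,.0525,.3425,.0775,.076,.097+.172,b,0,0,0,0,0,f])
    s=least_squares(res,p0)
    if best is None or s.cost<best.cost: best=s
print(best.cost,best.x.round(4))
r=np.array(best.fun[:-7]).reshape(-1,6); print("pos rms mm",np.sqrt((r[:,:3]**2).mean(0))*100,"rot",np.sqrt((r[:,3:]**2).mean(0))/3)
np.save("/tmp/kp.npy",best.x)
E
python3 fit.py
```

```text
28
240.72814400195423 [ 1.8319 -0.2266  0.3046  0.1483 -0.367  -0.4004  1.5952 -5.7121  3.3051
 -3.0903  0.7066  2.8654 -0.8983 -6.2405]
pos rms mm [ 90.34215196 124.01442471  27.68223909] rot [0.12977875 0.07456174 1.27200821]
```

```bash
sed -i 's/for (a,b,c),t,o in zip(DH,q,off): A=A@T(a,b,c,t+o)/for (a,b,c),t,o in zip(DH,np.array(q)*SG,off): A=A@T(a,b,c,t+o)/; s/^h=np.pi\/2/h=np.pi\/2;SG=np.array([-1,1,-1,1,-1,1,-1])/' fit.py; python3 fit.py
```

```text
28
0.028852511123433684 [ 1.0150e-01  5.0900e-01  3.0000e-03  4.6780e-01  4.8000e-03  2.3000e-03
  1.2350e-01 -2.9000e-02  1.3000e-03 -3.1638e+00 -3.1634e+00 -3.1333e+00
  2.2000e-02  4.6600e+00]
pos rms mm [2.30599339 3.49097258 0.24302891] rot [0.00279042 0.00373381 0.00329829]
```

```bash
python3 go.py .47 -.10 .34 .6
```

```text
t 19.42 tcp [0.3835 0.2204 0.3539] rot [ 3.135e+00 -2.000e-03  1.789e+00] q [-0.32 -0.01 -0.26  1.88 -0.    1.26 -0.36] F [-0.4  0.4 -0.2] w 0.493
shift [-331.6   15.    13.4] turn [ 0.005 -0.005  1.189] rows>= 9.5
```

Request:
{"fn": "jog_arm", "kwargs": {"series": [[[-20,1,0],[0,0,0.1],0.0],[[-55,3,0],[0,0,0.22],0.0],[[-95,5,0],[0,0,0.34],0.0],[[-135,7,0],[0,0,0.46],0.0],[[-175,9,0],[0,0,0.58],0.0],[[-215,10,0],[0,0,0.7],0.0],[[-255,12,5],[0,0,0.82],0.0],[[-290,14,10],[0,0,0.94],0.0]]}}

```text
t: 20.08
tcp_pos: [0.4577, -0.0634, 0.3394]
tcp_rot: [-3.141, 0.001, 0.842]
contact_force: [0.3, 0.3, -0.5]
gripper_width: 0.499
```

```bash
python3 go.py .47 -.12 .32 -.3
```

```text
t 20.08 tcp [ 0.4577 -0.0634  0.3394] rot [-3.141e+00  1.000e-03  8.420e-01] q [ 0.01  0.03  0.07  1.87 -0.    1.24 -0.65] F [ 0.3  0.3 -0.5] w 0.499
shift [-34.1  46.9  19.4] turn [0.000e+00 1.000e-03 1.142e+00] rows>= 9.1
```

Request:
{"fn": "jog_arm", "kwargs": {"series": [[[-4,6,0],[0,0,0.12],0.2],[[-8,12,2],[0,0,0.24],0.2],[[-12,18,5],[0,0,0.36],0.2],[[-16,24,8],[0,0,0.48],0.2],[[-20,30,11],[0,0,0.6],0.2],[[-25,36,14],[0,0,0.72],0.2],[[-30,42,17],[0,0,0.84],0.2],[[-34,47,20],[0,0,0.96],0.2]]}}

```text
t: 20.75
tcp_pos: [0.4701, -0.1175, 0.3188]
tcp_rot: [3.142, 0.002, -0.117]
contact_force: [0.6, 0.8, -0.0]
gripper_width: 0.598
```

Request:
{"fn": "jog_arm", "kwargs": {"series": [[[0,0,0],[0,0.08,0.1],0.2],[[0,0,0],[0,0.16,0.15],0.2],[[0,0,0],[0,0.24,0.18],0.2],[[0,0,0],[0,0.32,0.18],0.2],[[0,0,0],[0,0.4,0.18],0.2],[[0,0,0],[0,0.5,0.18],0.2],[[0,0,0],[0,0.5,0.18],0.2],[[0,0,0],[0,0.5,0.18],0.2]]}}

```text
t: 21.42
tcp_pos: [0.4691, -0.1165, 0.3187]
tcp_rot: [-3.092, -0.493, -0.307]
contact_force: [-0.4, -0.6, 0.7]
gripper_width: 0.601
```

```bash
python3 go.py
python3 - <<'E'
import re
s=open('fit.py').read()
open('fit2.py','w').write(s.split("best=None")[0]+'''
p0=np.load("/tmp/kp.npy"); p0[0]=.3;p0[6]=.32;
off=np.array([0,0,-np.pi,-np.pi,-np.pi,0,1.5*np.pi])
# params: d1,d3,d5,d7, a3,a4,a6
def full(v): return np.array([v[0],v[1],v[4],v[2],v[5],v[6],v[3],*off])
def res2(v):
    r=[];p=full(v)
    for q,x,e in S:
        A=fkp(p,q); r+=list((A[:3,3]-x)*10); r+=list((R.from_matrix(A[:3,:3]).inv()*R.from_euler('xyz',e)).as_rotvec()*3)
    return r
s=least_squares(res2,[.3,.5,.47,.32,0,0,0],loss="soft_l1",f_scale=.02)
r=np.array(res2(s.x)).reshape(-1,6); print(s.x.round(4),np.abs(r[:,:3]).max(1).round(3)*100,np.abs(r[:,3:]).max()/3)
np.save("/tmp/kp2.npy",full(s.x))
''')
E
python3 fit2.py
```

```text
t 21.42 tcp [ 0.4691 -0.1165  0.3187] rot [-3.092 -0.493 -0.307] q [ 0.05 -0.23  0.11  2.25  0.08  0.63 -1.75] F [-0.4 -0.6  0.7] w 0.601
31
[ 0.3389  0.4892  0.4685  0.3355 -0.0033  0.0009  0.0048] [26.9 23.8 26.1 25.7 26.1 25.1 25.6 25.3 24.8 24.8 25.  25.  25.3 24.8
 22.9 22.9 25.  25.  25.  26.3 27.3 27.7 27.7 27.9 27.5 27.7 26.8 27.3
 27.3 26.4 28.2] 1.0857200555269843e-15
```

```bash
cat > fit3.py <<'E'
import numpy as np,json
from scipy.optimize import least_squares
from kin import T
S=[json.loads(l) for l in open("/tmp/log.jsonl")]
h=np.pi/2;SG=np.array([-1,1,-1,1,-1,1,-1]);off=np.array([0,0,-np.pi,-np.pi,-np.pi,0,1.5*np.pi])
def fk3(v,q,full=False):
    d1,d3,a3,d5,a4,a6,d7,d2,d4,d6,a2,tx,ty,bx,by=v
    DH=[(0,0,d1),(-h,a2,d2),(h,0,d3),(h,a3,d4),(h,a4,d5),(h,0,d6),(-h,a6,d7)]
    A=np.eye(4);A[0,3]=bx;A[1,3]=by;L=[]
    for (a,b,c),t,o in zip(DH,np.array(q)*SG,off): A=A@T(a,b,c,t+o);L.append(A[:3,3].copy())
    B=np.eye(4);B[0,3]=tx;B[1,3]=ty
    A=A@B
    return (A,L) if full else A
if __name__=="__main__":
    res=lambda v:np.concatenate([np.concatenate([(fk3(v,q)[:3,3]-x)*1000 for q,x,e in S]),v[[2,4,5,7,8,9,10,11,12,13,14]]*1])
    s=least_squares(res,[.3,.5,0,.47,0,0,.32]+[0]*8)
    r=s.fun[:-11].reshape(-1,3);print(s.x.round(4));print(np.abs(r).max(1).round(1))
    np.save("/tmp/k3.npy",s.x)
E
python3 fit3.py
```

```text
[ 3.464e-01  5.057e-01  0.000e+00  4.707e-01 -0.000e+00  0.000e+00
  3.591e-01 -1.480e-02 -1.170e-02 -4.000e-04  0.000e+00  0.000e+00
  0.000e+00  0.000e+00 -0.000e+00]
[0. 0. 0. 0. 0. 0. 0. 0. 0. 0. 0. 0. 0. 0. 0. 0. 0. 0. 0. 0. 0. 0. 0. 0.
 0. 0. 0. 0. 0. 0. 0.]
```

```bash
cat > ik.py <<'E'
from fit3 import fk3
import numpy as np
from scipy.optimize import least_squares
from scipy.spatial.transform import Rotation as R
V=np.load("/tmp/k3.npy")
lo=np.array([-2.88,-.31,-1.54,.2,-1.41,.19,-2.57]);hi=np.array([2.88,2.03,1.56,2.42,4.55,2.02,2.57])
def pose(grip,psi,al,off=.019):
    z=np.array([np.cos(al)*np.cos(psi),np.cos(al)*np.sin(psi),-np.sin(al)]);y=np.array([np.sin(psi),-np.cos(psi),0]);x=np.cross(y,z)
    return np.array(grip)+off*z,np.stack([x,y,z],1)
def ik(p,M,q0):
    f=lambda q:np.concatenate([(fk3(V,q)[:3,3]-p)*10,(R.from_matrix(fk3(V,q)[:3,:3].T@M)).as_rotvec()*3,.003*(q-q0)])
    s=least_squares(f,np.clip(q0,lo+.01,hi-.01),bounds=(lo+.02,hi-.02))
    return s.x,np.abs(s.fun[:3]).max()*100,np.abs(s.fun[3:6]).max()/3
c=np.array([.762,.171]);yw=.42
X=np.array([np.cos(yw),np.sin(yw)]);Y=np.array([-X[1],X[0]])
def cab(x,y,z): return np.array([*(c+x*X+y*Y),z])
if __name__=="__main__":
    q0=np.array([.05,-.23,.11,2.25,.08,.63,-1.75])
    for name,g,psi in(("bench",[.563,-.1615,.031],-.67),("front",cab(-.40,0,.10),yw),("door",cab(-.25,0,.10),yw),("in",cab(.026-.12,0,.076),yw)):
        for a in(30,40,45,50,55,60,65,70):
            p,M=pose(g,psi,np.radians(a));q,e,er=ik(p,M,q0); 
            print(name,a,"err mm",e.round(1),"rot",er.round(3),q.round(2))
E
python3 ik.py
```

```text
bench 30 err mm 36.0 rot 0.297 [-1.32  1.6   1.17  2.18 -1.39  0.21 -1.89]
bench 40 err mm 23.5 rot 0.239 [-1.07  1.18  1.12  2.18 -1.39  0.21 -1.44]
bench 45 err mm 20.1 rot 0.186 [-0.95  1.03  1.07  2.18 -1.39  0.21 -1.26]
bench 50 err mm 17.9 rot 0.133 [-0.83  0.91  0.99  2.18 -1.39  0.21 -1.12]
bench 55 err mm 13.7 rot 0.1 [-0.72  0.82  0.91  2.18 -1.39  0.21 -1.02]
bench 60 err mm 15.8 rot 0.123 [-0.27  0.6   0.4   2.1   0.35  0.21 -2.55]
bench 65 err mm 9.1 rot 0.073 [-0.12  0.58  0.27  2.1   0.41  0.21 -2.55]
bench 70 err mm 2.1 rot 0.017 [-0.    0.57  0.16  2.1   0.45  0.21 -2.55]
front 30 err mm 48.6 rot 0.265 [ 1.71  1.22 -0.98  2.4  -1.07  0.21  1.16]
front 40 err mm 51.7 rot 0.255 [ 1.46  0.79 -1.    2.4  -1.01  0.21  0.63]
front 45 err mm 51.2 rot 0.22 [ 1.33  0.62 -0.98  2.4  -0.87  0.21  0.29]
front 50 err mm 46.6 rot 0.18 [ 1.22  0.49 -0.96  2.4  -0.63  0.21 -0.11]
front 55 err mm 42.7 rot 0.131 [ 1.45  1.   -1.52  2.4   1.32  0.64 -2.04]
front 60 err mm 34.7 rot 0.115 [ 1.38  0.93 -1.52  2.4   1.28  0.68 -2.11]
front 65 err mm 25.7 rot 0.089 [ 1.33  0.88 -1.52  2.4  
[... 546 characters left out ...]
rr mm 0.0 rot 0.0 [-0.24  0.36  0.17  2.29 -1.18  0.21 -0.11]
door 70 err mm 0.0 rot 0.0 [ 0.18  0.38 -0.34  2.21  0.09  0.23 -1.35]
in 30 err mm 30.7 rot 0.311 [ 0.74  0.86 -0.78  1.96 -1.39  0.21  0.66]
in 40 err mm 24.2 rot 0.219 [ 0.24  0.61 -0.34  1.98 -1.39  0.21  0.26]
in 45 err mm 19.5 rot 0.179 [ 0.05  0.58 -0.16  1.99 -1.39  0.21  0.15]
in 50 err mm 13.6 rot 0.126 [-0.1   0.57 -0.02  2.   -1.39  0.21  0.08]
in 55 err mm 7.0 rot 0.066 [-0.22  0.57  0.09  2.   -1.39  0.21  0.03]
in 60 err mm 0.2 rot 0.002 [-0.31  0.58  0.17  2.01 -1.39  0.21 -0.01]
in 65 err mm 0.0 rot 0.0 [-0.17  0.58 -0.02  1.94 -0.45  0.21 -0.91]
in 70 err mm 0.0 rot 0.0 [-0.03  0.61 -0.22  1.87  0.13  0.34 -1.45]
```

```bash
cat > scan.py <<'E'
from ik import *
rng=np.random.default_rng(0)
def best(p,M,n=60):
    out=[]
    for i in range(n):
        q0=rng.uniform(lo,hi); q,e,er=ik(p,M,q0)
        if e<.5 and er<.005:
            A,L=fk3(V,q,True); mar=np.minimum(q-lo,hi-q).min(); elbow=L[3]
            out.append((mar,q,elbow,L[5]))
    out.sort(key=lambda t:-t[0]); return out
if __name__=="__main__":
    for name,g,psi in(("bench",[.563,-.1615,.031],-.67),("front",cab(-.40,0,.10),yw),("door",cab(-.25,0,.10),yw),("in",cab(.026-.12,0,.076),yw)):
        for a in(30,45,55,65):
            p,M=pose(g,psi,np.radians(a)); b=best(p,M)
            print(name,a,len(b));
            for m,q,el,wr in b[:2]: print("   ",round(m,2),q.round(2),"elbow",el.round(2),"wrist",wr.round(2))
E
time python3 scan.py
```

```text
Traceback (most recent call last):
  File "scan.py", line 14, in <module>
    p,M=pose(g,psi,np.radians(a)); b=best(p,M)
                                     ~~~~^^^^^
  File "scan.py", line 6, in best
    q0=rng.uniform(lo,hi); q,e,er=ik(p,M,q0)
                                  ~~^^^^^^^^
  File "ik.py", line 12, in ik
    s=least_squares(f,np.clip(q0,lo+.01,hi-.01),bounds=(lo+.02,hi-.02))
ValueError: Initial guess is outside of provided bounds

real	0m0.716s
user	0m1.274s
sys	0m0.075s
```

```bash
sed -i 's/lo+.01,hi-.01/lo+.03,hi-.03/' ik.py; time timeout 500 python3 scan.py
```

```text
bench 30 37
    0.06 [ 0.73  1.23 -0.9   2.36  2.54  1.67  2.19] elbow [ 0.34 -0.34  0.51] wrist [0.33 0.02 0.2 ]
    0.06 [ 0.7   1.2  -0.87  2.36  2.52  1.65  2.15] elbow [ 0.35 -0.32  0.52] wrist [0.33 0.02 0.2 ]
bench 45 33
    0.1 [ 0.82  1.02 -0.98  2.32  2.24  1.26  2.33] elbow [ 0.28 -0.33  0.6 ] wrist [ 0.37 -0.01  0.27]
    0.1 [ 0.81  1.01 -0.97  2.32  2.24  1.25  2.33] elbow [ 0.28 -0.33  0.61] wrist [ 0.37 -0.01  0.27]
bench 55 30
    0.17 [ 0.65  0.74 -0.71  2.25  1.99  0.79  2.37] elbow [ 0.26 -0.23  0.71] wrist [ 0.41 -0.04  0.31]
    0.17 [ 0.6   0.71 -0.65  2.25  2.    0.75  2.34] elbow [ 0.26 -0.21  0.72] wrist [ 0.41 -0.04  0.31]
bench 65 8
    0.1 [-0.88  1.48  1.46  2.2   4.44  1.09 -0.84] elbow [0.33 0.38 0.41] wrist [ 0.45 -0.07  0.34]
    0.05 [-0.86  1.29  1.34  2.2   4.5   0.89 -0.79] elbow [0.33 0.35 0.5 ] wrist [ 0.45 -0.07  0.34]
front 30 0
front 45 0
front 55 0
front 65 0
door 30 0
door 45 0
door 55 19
    0.03 [ 0.21  0.39 -0.28  2.39  3.7   0.22  1.38] elbow [ 0.18 -0.07  0.81] wrist [ 0.36 -0.01  0.38]
    0.03 [ 0.04  0.37 -0.09  2.39  3.89  0.27  1
[... 450 characters left out ...]
0.26  0.62] wrist [0.41 0.01 0.25]
in 45 24
    0.24 [-0.41  0.65  0.33  2.18  3.8   0.56  1.05] elbow [0.29 0.1  0.75] wrist [0.46 0.03 0.32]
    0.24 [-0.46  0.66  0.39  2.18  3.83  0.59  1.  ] elbow [0.29 0.11 0.75] wrist [0.46 0.03 0.32]
in 55 23
    0.28 [-1.05  1.14  1.25  2.09  4.27  1.05  0.1 ] elbow [0.24 0.38 0.57] wrist [0.5  0.05 0.35]
    0.25 [-1.    1.02  1.15  2.09  4.3   0.93  0.16] elbow [0.25 0.35 0.62] wrist [0.5  0.05 0.35]
in 65 41
    0.2 [-0.56  0.63  0.48  1.96 -1.18  0.39 -0.3 ] elbow [0.26 0.13 0.76] wrist [0.54 0.07 0.38]
    0.17 [ 0.36  0.7  -0.7   1.93  1.03  0.36 -2.2 ] elbow [ 0.3  -0.14  0.73] wrist [0.54 0.07 0.38]
real	2m58.876s
user	2m57.155s
sys	0m0.066s
```

```bash
cat > path.py <<'E'
from ik import *
def posef(grip,psi,al,off=.019):
    z=np.array([np.cos(al)*np.cos(psi),np.cos(al)*np.sin(psi),-np.sin(al)]);y=np.array([-np.sin(psi),np.cos(psi),0]);x=np.cross(y,z)
    return np.array(grip)+off*z,np.stack([x,y,z],1)
if __name__=="__main__":
    rows=[("bench",[.563,-.1615,.031],-.67),("lift",[.563,-.1615,.13],-.67),("l2",[.563,-.1615,.2],-.67),("m1",[.53,-.09,.25],-.2),("m2",[.50,-.02,.25],.2),
     ("f-.345",cab(-.345,0,.24),yw),("f-.30",cab(-.30,0,.2),yw),("-.25",cab(-.25,0,.15),yw),("-.2",cab(-.2,0,.12),yw),("-.15",cab(-.15,0,.09),yw),("in",cab(-.094,0,.085),yw),("in",cab(-.094,0,.076),yw)]
    for a in (58,62,66):
        q=np.array([.1,.5,-.1,2.1,.1,.3,.5]);print("alpha",a)
        for n,g,ps in rows:
            p,M=posef(g,ps,np.radians(a)); q,e,er=ik(p,M,q); print(n,np.round(e,1),np.round(er,3),q.round(2))
E
python3 path.py
```

```text
alpha 58
bench 0.0 0.0 [ 0.43  0.63 -0.44  2.23  1.91  0.56 -0.79]
lift 0.0 0.0 [ 0.52  0.41 -0.54  2.22  1.46  0.51 -0.34]
l2 0.0 0.0 [ 0.64  0.28 -0.65  2.18  1.13  0.54  0.  ]
m1 0.0 0.0 [ 0.94  0.05 -0.87  2.27  0.34  0.3   1.16]
m2 0.0 0.0 [ 0.84 -0.04 -0.72  2.33 -0.56  0.35  2.36]
f-.345 4.6 0.029 [ 0.22 -0.11 -0.17  2.4  -0.62  0.44  2.55]
f-.30 0.0 0.0 [ 0.93  0.11 -0.96  2.38 -0.61  0.22  2.55]
-.25 9.2 0.057 [ 0.19  0.24 -0.27  2.28 -0.66  0.21  2.55]
-.2 11.1 0.081 [-0.01  0.36 -0.11  2.17 -0.7   0.21  2.55]
-.15 11.1 0.093 [-0.11  0.48 -0.03  2.06 -0.73  0.21  2.55]
in 7.5 0.07 [-0.18  0.56  0.02  1.96 -0.77  0.21  2.55]
in 8.3 0.079 [-0.18  0.57  0.02  1.95 -0.77  0.21  2.55]
alpha 62
bench 0.0 0.0 [ 0.31  0.59 -0.27  2.2   1.73  0.4  -0.64]
lift 0.0 0.0 [ 0.49  0.4  -0.47  2.17  1.22  0.47 -0.1 ]
l2 0.0 0.0 [ 0.61  0.28 -0.6   2.13  0.92  0.55  0.22]
m1 0.0 0.0 [ 0.87  0.07 -0.8   2.21  0.27  0.4   1.23]
m2 0.0 0.0 [ 0.86 -0.01 -0.77  2.27 -0.35  0.43  2.14]
f-.345 0.0 0.0 [ 0.67 -0.1  -0.6   2.37 -0.62  0.49  2.55]
f-.30 0.0 0.0 [ 0.54  0.08 -0.58  2.34 -0.45  0.31  2
[... 278 characters left out ...]
9  0.21  2.55]
alpha 66
bench 0.0 0.0 [ 0.08  0.57  0.03  2.16  1.33  0.21 -0.28]
lift 0.0 0.0 [ 0.33  0.38 -0.26  2.13  0.87  0.42  0.24]
l2 0.0 0.0 [ 0.43  0.26 -0.37  2.09  0.65  0.54  0.48]
m1 0.0 0.0 [ 0.57  0.08 -0.5   2.17  0.18  0.5   1.32]
m2 0.0 0.0 [ 0.58  0.01 -0.52  2.23 -0.21  0.51  1.99]
f-.345 0.0 0.0 [ 0.52 -0.08 -0.49  2.33 -0.42  0.53  2.34]
f-.30 0.0 0.0 [ 0.41  0.09 -0.48  2.29 -0.27  0.39  2.17]
-.25 0.0 0.0 [ 0.22  0.27 -0.35  2.24 -0.15  0.26  2.02]
-.2 0.0 0.0 [ 0.09  0.39 -0.25  2.15 -0.1   0.21  1.96]
-.15 0.0 0.0 [ 0.17  0.53 -0.39  2.05  0.4   0.21  1.47]
in 0.0 0.0 [ 0.11  0.6  -0.37  1.92  0.41  0.26  1.46]
in 0.0 0.0 [ 0.1   0.61 -0.36  1.92  0.41  0.25  1.45]
```

```bash
cat > tgt.py <<'E'
# tgt.py gx gy gz psi alpha_deg [back_mm]  -> shift/turn to flipped tilted pose
import sys
from h import *
from path import posef
a=[float(x) for x in sys.argv[1:]]
p,M=posef(a[:3],a[3],np.radians(a[4])); 
if len(a)>5: p=p-M[:,2]*a[5]/1000
o=env.get_obs();R0=E(o["tcp_rot"])
t=R0.inv().apply(p-o["tcp_pos"])*1000; r=(R0.inv()*R.from_matrix(M)).as_rotvec()
print("t",round(o["t"],2),"tcp",o["tcp_pos"].round(4),"q",o["joint_positions"].round(2),"F",o["contact_force"].round(1),"T",o["wrist_torque"].round(2),"w",round(float(o["gripper_width"]),3))
print("target",p.round(4),"shift",t.round(1),"turn",r.round(3),"rows",np.round([np.linalg.norm(t)/41.7,np.linalg.norm(r)/.125],1))
E
python3 tgt.py .563 -.1615 .031 -.67 67 120
```

```text
t 21.42 tcp [ 0.4691 -0.1165  0.3187] q [ 0.05 -0.23  0.11  2.25  0.08  0.63 -1.75] F [-0.4 -0.6  0.7] T [ 0.    0.46 -0.02] w 0.601
target [ 0.5321 -0.137   0.124 ] shift [-33.8  10.5 202.7] turn [ 0.116 -0.292 -2.795] rows [ 4.9 22.5]
```

Request:
{"fn": "jog_arm", "kwargs": {"series": [[[0,0,0],[0,0,-0.12],0.2],[[0,0,0],[0,0,-0.24],0.2],[[0,0,0],[0,0,-0.36],0.2],[[0,0,0],[0,0,-0.48],0.2],[[0,0,0],[0,0,-0.6],0.2],[[0,0,0],[0,0,-0.72],0.2],[[0,0,0],[0,0,-0.84],0.2],[[0,0,0],[0,0,-0.96],0.2]]}}

```text
t: 22.08
tcp_pos: [0.4728, -0.1172, 0.3212]
tcp_rot: [2.746, -0.311, 0.734]
contact_force: [0.1, 0.1, -0.2]
gripper_width: 0.6
```

Request:
{"fn": "jog_arm", "kwargs": {"series": [[[0,0,0],[0,0,-0.12],0.2],[[0,0,0],[0,0,-0.24],0.2],[[0,0,0],[0,0,-0.36],0.2],[[0,0,0],[0,0,-0.48],0.2],[[0,0,0],[0,0,-0.6],0.2],[[0,0,0],[0,0,-0.72],0.2],[[0,0,0],[0,0,-0.84],0.2],[[0,0,0],[0,0,-0.96],0.2]]}}

```text
t: 22.75
tcp_pos: [0.4728, -0.1173, 0.3214]
tcp_rot: [2.658, 0.126, 1.6]
contact_force: [-0.2, -0.3, 0.0]
gripper_width: 0.602
```

```bash
python3 tgt.py .563 -.1615 .031 -.67 67 120
```

```text
t 22.75 tcp [ 0.4728 -0.1173  0.3214] q [-0.34 -0.27  0.44  2.25  0.27  0.66 -0.01] F [-0.2 -0.3  0. ] T [ 0.07  0.53 -0.04] w 0.602
target [ 0.5321 -0.137   0.124 ] shift [  3.6 -40.3 203.1] turn [ 0.224 -0.048 -0.881] rows [5.  7.3]
```

Request:
{"fn": "jog_arm", "kwargs": {"series": [[[0,-4,20],[0.03,-0.01,-0.12],0.2],[[1,-10,48],[0.06,-0.01,-0.24],0.2],[[1,-15,76],[0.09,-0.02,-0.35],0.2],[[2,-20,104],[0.12,-0.03,-0.46],0.2],[[2,-26,132],[0.15,-0.03,-0.57],0.2],[[3,-32,160],[0.17,-0.04,-0.68],0.2],[[3,-37,188],[0.2,-0.04,-0.79],0.2],[[4,-40,203],[0.224,-0.048,-0.881],0.2]]}}

```text
t: 23.42
tcp_pos: [0.5329, -0.1362, 0.1205]
tcp_rot: [-3.138, 0.399, 2.474]
contact_force: [0.1, 0.8, -0.2]
gripper_width: 0.597
```

```bash
python3 - <<'E'
from h import *
w=cam("wrist"); save(w,"w13.png"); s=cam("scene"); save(s,"s13.png",(150,60,500,350),2.2)
for p in ([.563,-.1615,.042],[.552,-.153,.042]): print(proj(w,p))
E
python3 tgt.py .563 -.1615 .031 -.67 67 60
```

```text
(np.float64(314.1051520732317), np.float64(209.71385023015344))
(np.float64(313.75722232956724), np.float64(193.90975501262204))
t 23.52 tcp [ 0.5321 -0.1351  0.1204] q [-0.41  0.33  0.52  2.23  0.21  0.31  0.77] F [-0.1  0.3  0.5] T [ 0.26  0.35 -0.04] w 0.599
target [ 0.5504 -0.1516  0.0687] shift [-2.7 -1.3 57.1] turn [-0.004 -0.004  0.   ] rows [1.4 0. ]
```

View pics/w13.png

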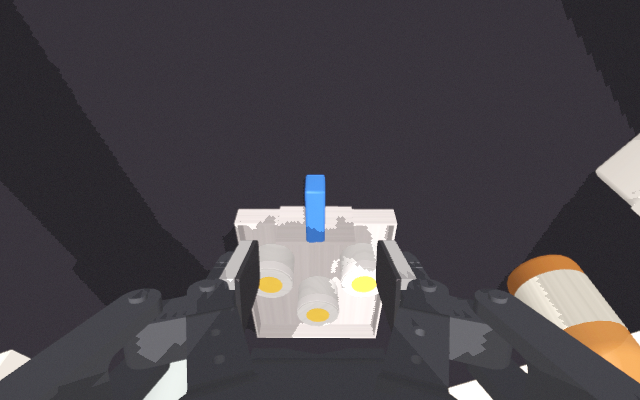

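View pics/s13.png

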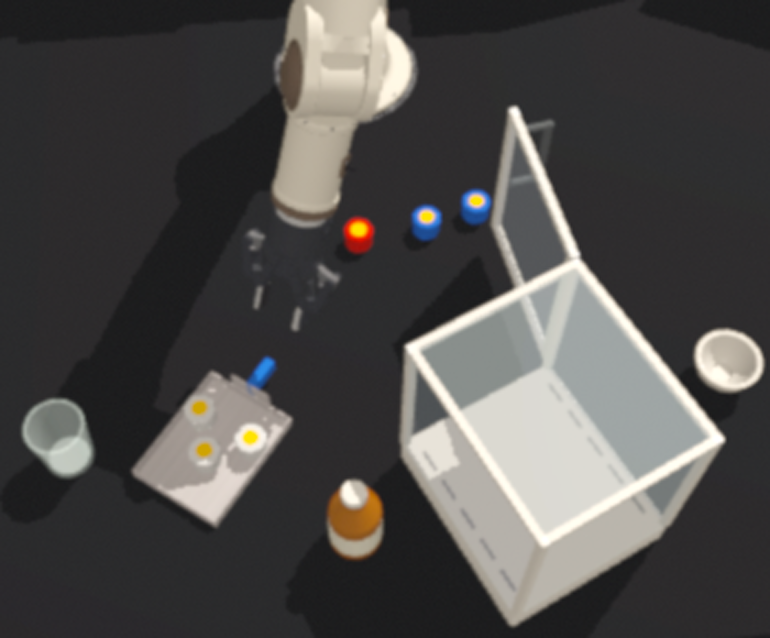

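Run:
```python
from h import *
w=cam("wrist"); save(w,"w14.png",(220,160,420,345),4)
c=np.array([.657,-.236]);x=np.array([.784,-.621]);y=np.array([.621,.784])
for n,u,v,z in(("end",315.5,177,.042),("end bottom?",315.5,184,.031),("near L",236,210,.018),("near R",396,210,.018),("far",318,338,.018)):
    p=atz(w,u,v,z)[:2];print(n,p.round(4),((p-c)@x).round(4),((p-c)@y).round(4))
print(w["p"])
```

```text
end [ 0.541  -0.1422] -0.1492 0.0015
end bottom? [ 0.5515 -0.1507] -0.1357 0.0013
near L [ 0.5396 -0.2217] -0.1009 -0.0617
near R [ 0.6177 -0.1225] -0.1013 0.0646
far [ 0.7265 -0.287 ] 0.0862 0.0031
[ 0.44237203 -0.06150779  0.22731715]
```

View pics/w14.png

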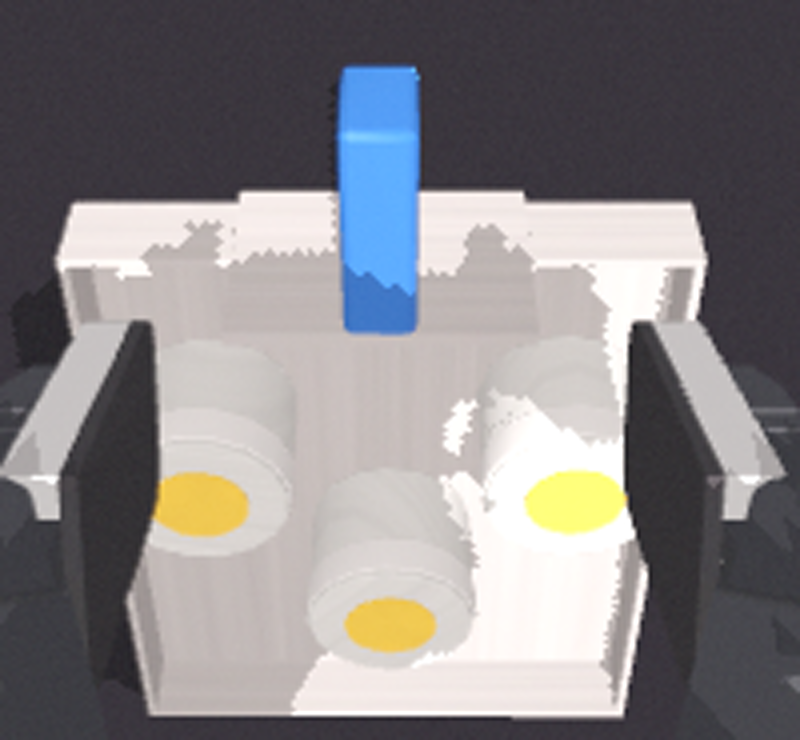

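Request:
{"fn": "jog_arm", "kwargs": {"series": [[[-1,0,15],[0,0,0],0.2],[[-2,0,40],[0,0,0],0.1],[[-3,0,65],[0,0,0],0.0],[[-3,0,90],[0,0,0],0.0],[[-3,0,108],[0,0,0],0.0],[[-3,0,116],[0,0,0],0.0],[[-3,0,117],[0,0,0],0.0],[[-3,0,117],[0,0,0],0.0]]}}

```text
t: 24.23
tcp_pos: [0.571, -0.1675, 0.0172]
tcp_rot: [3.136, 0.404, 2.461]
contact_force: [0.2, -1.1, -0.8]
gripper_width: 0.501
```

```bash
python3 - <<'E'
from h import *
w=cam("wrist"); save(w,"w15.png",(180,120,460,320),2.8)
E
python3 tgt.py .563 -.1605 .031 -.67 67 0
```

```text
t 24.28 tcp [ 0.5707 -0.1676  0.0172] q [ 0.07  0.56  0.06  2.15  1.13  0.2  -0.09] F [ 0.6 -0.2 -0.1] T [ 0.26  0.33 -0.02] w 0.499
target [ 0.5688 -0.1651  0.0135] shift [4.2 0.8 2.3] turn [ 0.001  0.002 -0.01 ] rows [0.1 0.1]
```

View pics/w15.png

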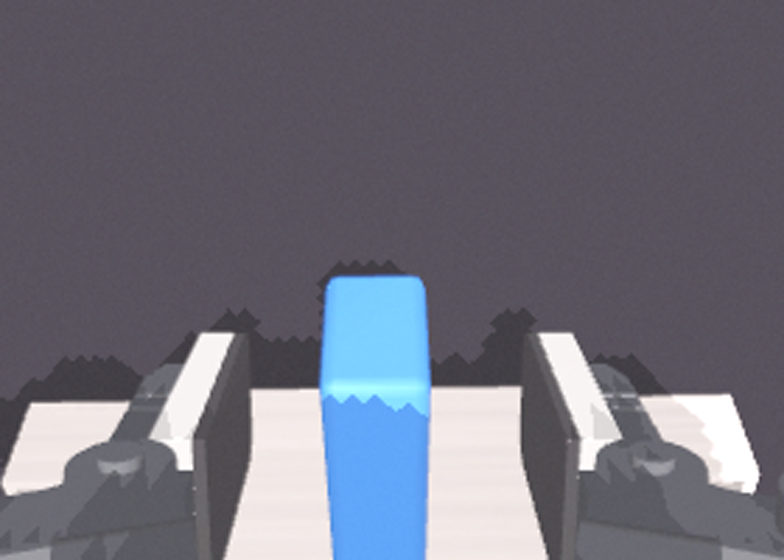

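Request:
{"fn": "jog_arm", "kwargs": {"series": [[[2,-1,2],[0,0,0],0.0],[[3,-1.5,3],[0,0,0],0.0],[[3,-1.5,3],[0,0,0],-0.3],[[3,-1.5,3],[0,0,0],-0.5],[[3,-1.5,3],[0,0,0],-0.7],[[3,-1.5,3],[0,0,0],-0.9],[[3,-1.5,3],[0,0,0],-1],[[3,-1.5,3],[0,0,0],-1]], "newtons": 80}}

```text
t: 24.95
tcp_pos: [0.5677, -0.1654, 0.0137]
tcp_rot: [3.137, 0.402, 2.465]
contact_force: [-2.1, 0.3, 6.1]
gripper_width: 0.151
```

```bash
python3 - <<'E'
from h import *
w=cam("wrist"); save(w,"w16.png",(180,120,460,320),2.8)
w=cam("scene"); save(w,"s16.png",(200,130,440,310),3)
E
python3 tgt.py .563 -.1605 .031 -.67 67 0
```

```text
t 25.05 tcp [ 0.5677 -0.1655  0.0137] q [ 0.07  0.57  0.05  2.16  1.19  0.2  -0.15] F [-1.6  1.7  6.2] T [-0.03  0.4  -0.12] w 0.149
target [ 0.5688 -0.1651  0.0135] shift [-0.5  1.   0.5] turn [ 0.002  0.001 -0.006] rows [0.  0.1]
```

View pics/w16.png

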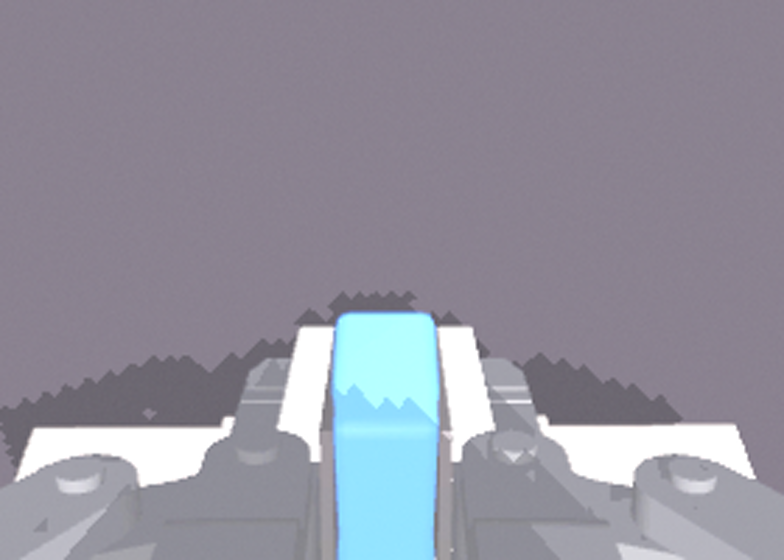

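Request:
{"fn": "jog_arm", "kwargs": {"series": [[[-1,0,-2],[0,0,0],-1],[[-3,0,-7],[0,0,0],-1],[[-6,0,-14],[0,0,0],-1],[[-10,0,-23],[0,0,0],-1],[[-14,0,-33],[0,0,0],-1],[[-18,0,-42],[0,0,0],-1],[[-22,0,-51],[0,0,0],-1],[[-23.5,0,-55],[0,0,0],-1]]}}

```text
t: 25.72
tcp_pos: [0.5671, -0.1656, 0.0734]
tcp_rot: [3.137, 0.401, 2.465]
contact_force: [0.5, -0.1, -2.9]
gripper_width: 0.149
```

```bash
python3 - <<'E'
from h import *
d=cam("top"); save(d,"t17.png",(300,100,480,250),4)
w=cam("scene"); save(w,"s17.png",(160,150,360,320),4)
E
python3 tgt.py .563 -.1605 .25 -.67 67 0
```

```text
t 25.82 tcp [ 0.5673 -0.1656  0.0731] q [ 0.26  0.45 -0.17  2.14  0.95  0.34  0.14] F [-0.6 -0.9 -2.2] T [0.51 0.61 0.04] w 0.15
target [ 0.5688 -0.1651  0.2325] shift [ -63.1    2.2 -146.4] turn [ 0.003 -0.    -0.006] rows [3.8 0.1]
```

View pics/s17.png

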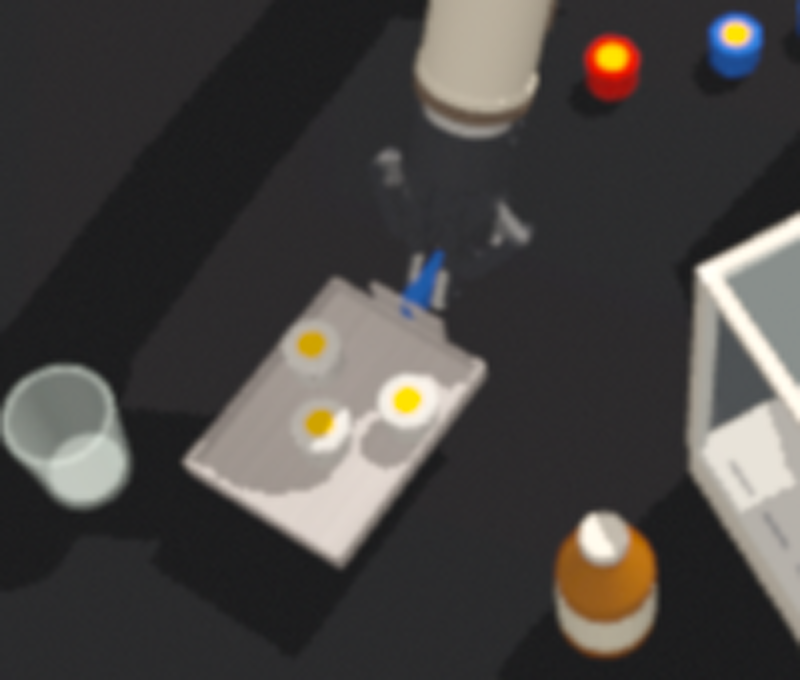

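```bash
cat > level.py <<'E'
from h import *
from path import *
import sys
def level(n="scene",save_=None):
    d=cam(n); P=pts(d).reshape(-1,3); o=env.get_obs()
    Mz=E(o["tcp_rot"]).as_matrix(); f=Mz[:,2].copy(); f[2]=0; f/=np.linalg.norm(f); g=o["tcp_pos"]-.019*Mz[:,2]
    y=np.array([-f[1],f[0],0]); q=P-g; a=q@f; b=q@y
    m=(a>.045)&(a<.195)&(abs(b)<.055)&(q[:,2]<-.012)&(q[:,2]>-.06)
    A=np.c_[a[m],b[m],np.ones(m.sum())]; z=q[m,2]
    w=np.ones(len(z),bool)
    for _ in range(6):
        c=np.linalg.lstsq(A[w],z[w],rcond=None)[0]; r=z-A@c; w=abs(r)<max(.003,.0)
    print(n,"n",w.sum(),"slope x(pitch) %.4f y(roll) %.4f, floor below grip at tray centre %.4f"%(c[0],c[1],c@[.12,0,1]),"grip",g.round(4),"psi",np.arctan2(f[1],f[0]).round(3),"alpha",np.degrees(np.arcsin(-Mz[2,2])).round(1))
    return d
if __name__=="__main__":
    level("scene"); level("top")
E
python3 level.py
```

```text
scene n 960 slope x(pitch) -0.0088 y(roll) 0.0058, floor below grip at tray centre -0.0288 grip [ 0.561  -0.1611  0.0899] psi -0.664 alpha 67.1
top n 714 slope x(pitch) -0.0071 y(roll) 0.0082, floor below grip at tray centre -0.0280 grip [ 0.5607 -0.1609  0.0894] psi -0.665 alpha 67.1
```

Run:
```python
from path import *
q=np.array([ 0.26,0.45,-0.17,2.14,0.95,0.34,0.14])
for n,g,ps in[("up",[.561,-.161,.17],-.665),("up",[.561,-.161,.24],-.665),("m0",[.53,-.13,.25],-.5),("m1",[.49,-.10,.25],-.2),("m1b",[.46,-.07,.25],.0),("m2",[.45,-.04,.25],.2),("f",cab(-.35,0,.25),yw),("f2",cab(-.3,0,.2),yw),("-.25",cab(-.25,0,.15),yw),("-.2",cab(-.2,0,.12),yw),("-.15",cab(-.15,0,.09),yw),("in",cab(-.102,0,.085),yw),("in",cab(-.102,0,.076),yw)]:
    p,M=posef(g,ps,np.radians(67.1)); q,e,er=ik(p,M,q); print(n,np.round(e,1),np.round(er,3),q.round(2), np.array(g).round(3))
```

```text
up 0.0 0.0 [ 0.39  0.31 -0.32  2.1   0.68  0.5   0.44] [ 0.561 -0.161  0.17 ]
up 0.0 0.0 [ 0.46  0.2  -0.38  2.04  0.5   0.63  0.63] [ 0.561 -0.161  0.24 ]
m0 0.0 0.0 [ 0.5   0.11 -0.43  2.12  0.38  0.58  0.87] [ 0.53 -0.13  0.25]
m1 0.0 0.0 [ 0.54  0.   -0.41  2.23  0.06  0.51  1.46] [ 0.49 -0.1   0.25]
m1b 0.0 0.0 [ 0.5  -0.07 -0.35  2.29 -0.16  0.52  1.84] [ 0.46 -0.07  0.25]
m2 0.0 0.0 [ 0.46 -0.09 -0.32  2.31 -0.3   0.55  2.13] [ 0.45 -0.04  0.25]
f 0.0 0.0 [ 0.38 -0.1  -0.36  2.32 -0.37  0.58  2.28] [0.442 0.028 0.25 ]
f2 0.0 0.0 [ 0.29  0.09 -0.36  2.28 -0.26  0.41  2.15] [0.488 0.049 0.2  ]
-.25 0.0 0.0 [ 0.15  0.26 -0.28  2.23 -0.17  0.28  2.04] [0.534 0.069 0.15 ]
-.2 0.0 0.0 [ 0.04  0.39 -0.21  2.14 -0.13  0.24  1.98] [0.579 0.089 0.12 ]
-.15 0.0 0.0 [-0.03  0.5  -0.16  2.04 -0.12  0.22  1.94] [0.625 0.11  0.09 ]
in 0.0 0.0 [-0.09  0.57 -0.12  1.93 -0.11  0.26  1.91] [0.669 0.129 0.085]
in 0.0 0.0 [-0.09  0.58 -0.12  1.93 -0.11  0.24  1.91] [0.669 0.129 0.076]
```

```bash
cat > wp.py <<'E'
import sys
from h import *
from path import *
# wp.py "gx,gy,gz,psi" target, interpolates 8 rows smoothly from the current pose (alpha kept); prints rows
o=env.get_obs();R0=E(o["tcp_rot"]);M0=R0.as_matrix()
g0=o["tcp_pos"]-.019*M0[:,2]; ps0=np.arctan2(M0[1,2],M0[0,2]); al=67.1
tg=np.array(eval(sys.argv[1]),float); prof=sys.argv[2] if len(sys.argv)>2 else "s"
if len(sys.argv)>3: al=float(sys.argv[3])
print("t",round(o["t"],2),"grip",g0.round(4),"psi",ps0.round(3),"alpha",np.degrees(np.arcsin(-M0[2,2])).round(2),"q",o["joint_positions"].round(2),"F",o["contact_force"].round(1),"T",o["wrist_torque"].round(2),"w",round(float(o["gripper_width"]),3))
cg=c; cr=(g0[:2]-c)@X,(g0[:2]-c)@Y; print("grip in cab",np.round(cr,4))
for i in range(1,9):
    s=min(1,i/7); s={"s":s*s*(3-2*s),"l":i/8}[prof]
    g=g0+(tg[:3]-g0)*s; ps=ps0+(tg[3]-ps0)*s
    p,M=posef(g,ps,np.radians(al)); 
    t=R0.inv().apply(p-o["tcp_pos"])*1000; r=(R0.inv()*R.from_matrix(M)).as_rotvec()
    print(t.round(1).tolist(),r.round(3).tolist())
E
python3 wp.py "[.555,-.155,.24,-.62]"
```

```text
t 25.92 grip [ 0.5607 -0.1609  0.0894] psi -0.665 alpha 67.11 q [ 0.26  0.45 -0.17  2.14  0.95  0.34  0.14] F [ 0.8  0.2 -2.1] T [0.47 0.64 0.05] w 0.152
grip in cab [-0.3192 -0.221 ]
[-2.8, 0.1, -7.9] [-0.001, -0.0, -0.012]
[-10.1, 0.4, -28.1] [-0.003, -0.0, -0.018]
[-20.1, 0.8, -55.8] [-0.007, -0.0, -0.026]
[-31.0, 1.2, -86.0] [-0.011, -0.0, -0.035]
[-40.9, 1.6, -113.8] [-0.014, -0.0, -0.043]
[-48.2, 1.9, -134.0] [-0.017, -0.0, -0.049]
[-51.0, 2.0, -141.9] [-0.018, -0.0, -0.052]
[-51.0, 2.0, -141.9] [-0.018, -0.0, -0.052]
```

Request:
{"fn": "jog_arm", "kwargs": {"series": [[[-3,0,-8],[0,0,-0.01],-1],[[-10,0.5,-28],[-0.003,0,-0.015],-1],[[-20,1,-55],[-0.007,0,-0.02],-1],[[-31,1,-85],[-0.01,0,-0.03],-1],[[-41,1.5,-113],[-0.014,0,-0.04],-1],[[-48,2,-134],[-0.017,0,-0.047],-1],[[-51,2,-142],[-0.018,0,-0.05],-1],[[-51,2,-142],[-0.018,0,-0.05],-1]]}}

```text
t: 26.58
tcp_pos: [0.5625, -0.1596, 0.2253]
tcp_rot: [3.139, 0.404, 2.519]
contact_force: [0.6, -0.9, -1.7]
gripper_width: 0.153
```

```bash
python3 wp.py "[.49,-.10,.25,-.2]"; python3 level.py
```

```text
t 26.58 grip [ 0.5564 -0.1553  0.2428] psi -0.616 alpha 66.86 q [ 0.52  0.19 -0.45  2.06  0.5   0.61  0.67] F [ 0.6 -0.9 -1.7] T [ 0.48  0.59 -0.08] w 0.153
grip in cab [-0.3208 -0.2141]
[4.3, 0.5, -2.2] [-0.009, 0.004, -0.027]
[15.2, 1.9, -8.0] [-0.032, 0.004, -0.082]
[30.2, 3.7, -16.0] [-0.064, 0.004, -0.157]
[46.6, 5.7, -24.6] [-0.099, 0.005, -0.238]
[61.7, 7.5, -32.6] [-0.13, 0.005, -0.313]
[72.8, 8.8, -38.5] [-0.154, 0.005, -0.368]
[77.1, 9.3, -40.7] [-0.163, 0.005, -0.389]
[77.1, 9.3, -40.7] [-0.163, 0.005, -0.389]
scene n 1222 slope x(pitch) -0.0006 y(roll) 0.0010, floor below grip at tray centre -0.0271 grip [ 0.5554 -0.1553  0.2409] psi -0.619 alpha 67.0
top n 1007 slope x(pitch) -0.0066 y(roll) -0.0035, floor below grip at tray centre -0.0273 grip [ 0.5545 -0.1551  0.2395] psi -0.621 alpha 67.1
```

Request:
{"fn": "jog_arm", "kwargs": {"series": [[[4,0.5,-2],[-0.009,0.003,-0.027],-1],[[15,2,-8],[-0.032,0.003,-0.08],-1],[[30,3.5,-16],[-0.064,0.003,-0.157],-1],[[46.5,5.5,-24.5],[-0.099,0.004,-0.238],-1],[[61.5,7.5,-32.5],[-0.13,0.004,-0.313],-1],[[73,9,-38.5],[-0.154,0.004,-0.368],-1],[[77,9.5,-41],[-0.163,0.004,-0.389],-1],[[77,9.5,-41],[-0.163,0.004,-0.389],-1]]}}

```text
t: 27.35
tcp_pos: [0.4936, -0.1007, 0.2285]
tcp_rot: [3.141, 0.392, 2.942]
contact_force: [-0.3, -0.6, -3.6]
gripper_width: 0.151
```

```bash
python3 wp.py "[.45,-.05,.25,.15]"
python3 - <<'E'
from h import *
w=cam("scene"); save(w,"s18.png",(150,60,500,350),2.2)
E
```

```text
t 27.35 grip [ 0.4865 -0.0992  0.2461] psi -0.198 alpha 67.54 q [ 0.7   0.01 -0.57  2.23  0.06  0.51  1.46] F [-0.3 -0.6 -3.6] T [ 0.15  0.85 -0.03] w 0.151
grip in cab [-0.3618 -0.1344]
[2.1, 2.4, -1.2] [-0.007, -0.008, -0.019]
[7.9, 8.6, -4.2] [-0.027, -0.008, -0.065]
[15.9, 17.2, -8.3] [-0.053, -0.008, -0.127]
[24.6, 26.4, -12.8] [-0.081, -0.008, -0.196]
[32.6, 35.0, -16.9] [-0.108, -0.008, -0.259]
[38.5, 41.2, -20.0] [-0.127, -0.008, -0.304]
[40.8, 43.6, -21.2] [-0.134, -0.008, -0.322]
[40.8, 43.6, -21.2] [-0.134, -0.008, -0.322]
```

View pics/s18.png

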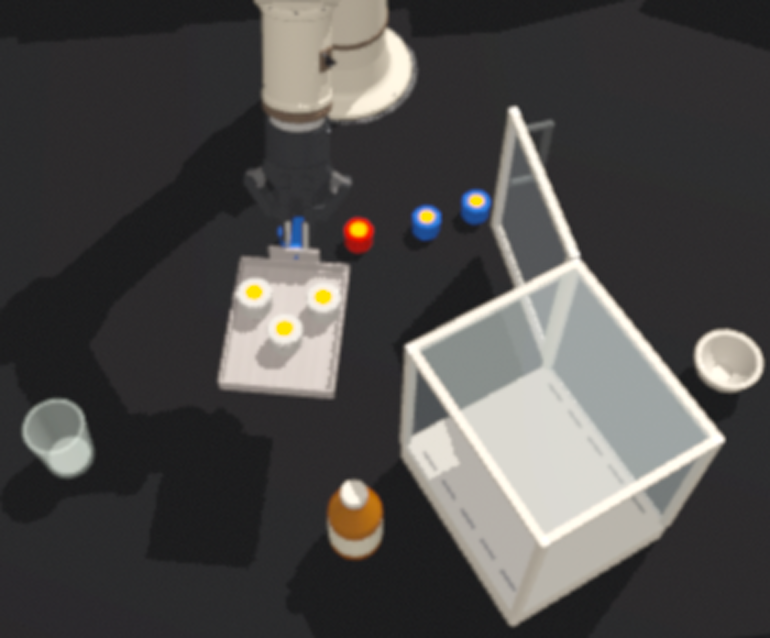

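Request:
{"fn": "jog_arm", "kwargs": {"series": [[[2,2.5,-1],[-0.007,-0.004,-0.019],-1],[[8,8.5,-4],[-0.027,-0.004,-0.065],-1],[[16,17,-8],[-0.053,-0.004,-0.127],-1],[[24.5,26.5,-13],[-0.081,-0.004,-0.196],-1],[[32.5,35,-17],[-0.108,-0.004,-0.259],-1],[[38.5,41,-20],[-0.127,-0.004,-0.304],-1],[[41,43.5,-21],[-0.134,-0.004,-0.322],-1],[[41,43.5,-21],[-0.134,-0.004,-0.322],-1]]}}

```text
t: 28.07
tcp_pos: [0.4591, -0.0489, 0.2333]
tcp_rot: [-3.141, 0.398, -2.992]
contact_force: [0.0, 0.1, -2.7]
gripper_width: 0.146
```

```bash
python3 level.py; python3 -c "
from path import *
print(cab(-.35,0,.25))"; python3 wp.py "[.4424,.0282,.25,.42]"
```

```text
scene n 1033 slope x(pitch) -0.0120 y(roll) 0.0005, floor below grip at tray centre -0.0299 grip [ 0.4522 -0.0503  0.2511] psi 0.148 alpha 67.1
top n 1067 slope x(pitch) -0.0080 y(roll) -0.0036, floor below grip at tray centre -0.0286 grip [ 0.4525 -0.0504  0.2513] psi 0.148 alpha 67.1
[0.44241887 0.02828384 0.25      ]
t 28.17 grip [ 0.4525 -0.0504  0.2513] psi 0.148 alpha 67.11 q [ 0.68 -0.09 -0.52  2.3  -0.31  0.55  2.11] F [ 0.7 -0.3 -1.2] T [-0.12  0.83 -0.02] w 0.148
grip in cab [-0.3728 -0.076 ]
[-0.1, 4.5, 0.1] [-0.006, -0.0, -0.013]
[-0.2, 16.1, 0.3] [-0.021, -0.0, -0.049]
[-0.4, 32.0, 0.7] [-0.042, -0.0, -0.098]
[-0.5, 49.3, 1.0] [-0.064, -0.0, -0.151]
[-0.7, 65.1, 1.3] [-0.085, -0.0, -0.2]
[-0.7, 76.7, 1.6] [-0.1, -0.0, -0.236]
[-0.8, 81.2, 1.7] [-0.106, -0.0, -0.25]
[-0.8, 81.2, 1.7] [-0.106, -0.0, -0.25]
```

Request:
{"fn": "jog_arm", "kwargs": {"series": [[[0,4.5,0],[-0.006,0,-0.013],-1],[[0,16,0.5],[-0.021,0,-0.049],-1],[[-0.5,32,0.5],[-0.042,0,-0.098],-1],[[-0.5,49,1],[-0.064,0,-0.151],-1],[[-0.5,65,1.5],[-0.085,0,-0.2],-1],[[-1,76.5,1.5],[-0.1,0,-0.236],-1],[[-1,81,1.5],[-0.106,0,-0.25],-1],[[-1,81,1.5],[-0.106,0,-0.25],-1]]}}

```text
t: 28.83
tcp_pos: [0.4493, 0.0318, 0.2332]
tcp_rot: [-3.141, 0.4, -2.719]
contact_force: [-0.4, -0.3, -3.0]
gripper_width: 0.154
```

```bash
python3 - <<'E'
from h import *
w=cam("scene"); save(w,"s19.png",(150,60,500,350),2.2)
d=cam("top"); save(d,"t19.png",(205,60,465,290),3)
E
python3 level.py; python3 -c "
from path import *
print(cab(-.29,0,.19))"; python3 wp.py "[.4972,.0527,.19,.42]"
```

```text
scene n 862 slope x(pitch) -0.0072 y(roll) -0.0065, floor below grip at tray centre -0.0295 grip [0.4426 0.0275 0.2507] psi 0.417 alpha 67.1
top n 1112 slope x(pitch) -0.0037 y(roll) -0.0061, floor below grip at tray centre -0.0284 grip [0.4426 0.0274 0.2507] psi 0.417 alpha 67.1
[0.49720421 0.05274947 0.19      ]
t 29.03 grip [0.4426 0.0274 0.2507] psi 0.417 alpha 67.06 q [ 0.59 -0.1  -0.55  2.31 -0.41  0.59  2.33] F [-0.1  0.4 -2.1] T [-0.36  0.74  0.04] w 0.153
grip in cab [-0.3502 -0.0009]
[-1.7, 0.1, 4.4] [-0.0, 0.001, 0.002]
[-6.3, 0.2, 15.7] [-0.0, 0.001, 0.002]
[-12.5, 0.4, 31.2] [-0.0, 0.001, 0.001]
[-19.2, 0.6, 48.1] [-0.001, 0.001, 0.001]
[-25.4, 0.7, 63.6] [-0.001, 0.001, 0.0]
[-30.0, 0.9, 75.0] [-0.001, 0.001, -0.0]
[-31.7, 0.9, 79.4] [-0.001, 0.001, -0.0]
[-31.7, 0.9, 79.4] [-0.001, 0.001, -0.0]
```

View pics/s19.png

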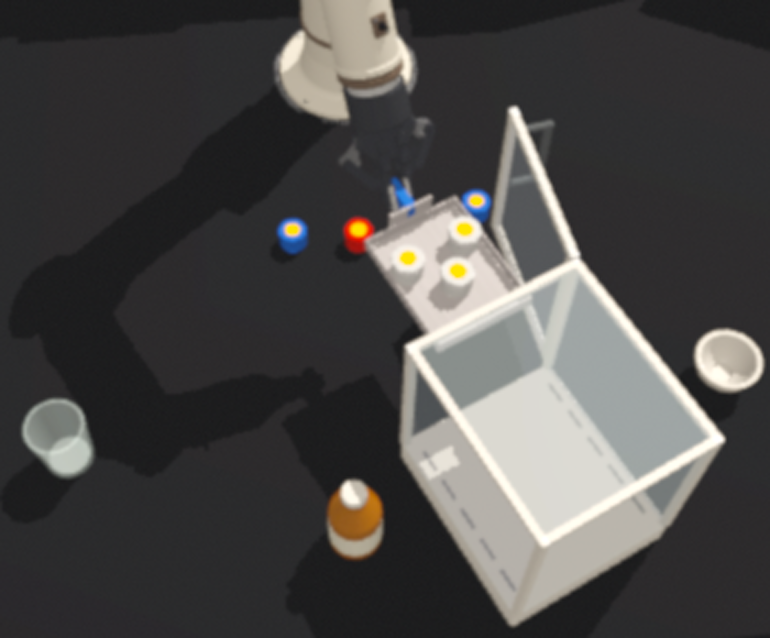

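View pics/t19.png

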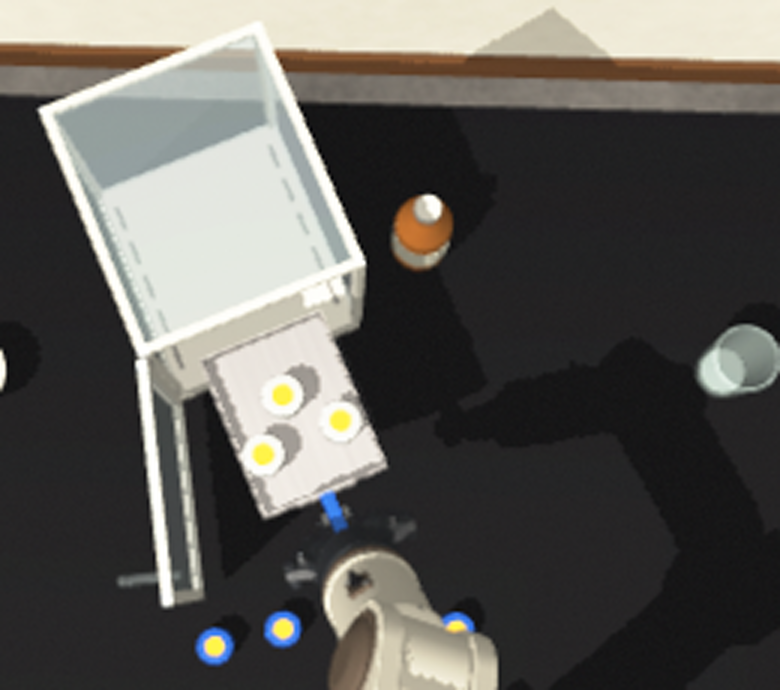

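Request:
{"fn": "jog_arm", "kwargs": {"series": [[[-1.5,0,4.5],[0,0,0],-1],[[-6,0,15.5],[0,0,0],-1],[[-12.5,0.5,31],[0,0,0],-1],[[-19,0.5,48],[0,0,0],-1],[[-25.5,0.5,63.5],[0,0,0],-1],[[-30,1,75],[0,0,0],-1],[[-31.5,1,79.5],[0,0,0],-1],[[-31.5,1,79.5],[0,0,0],-1]]}}

```text
t: 29.7
tcp_pos: [0.5035, 0.0568, 0.1712]
tcp_rot: [3.14, 0.399, -2.721]
contact_force: [-0.3, -0.1, -2.7]
gripper_width: 0.153
```

```bash
python3 -c "
from path import *
print(cab(-.2,0,.12))"; python3 wp.py "[.5794,.0894,.12,.42]"
```

```text
[0.57938221 0.08944791 0.12      ]
t 29.7 grip [0.4967 0.0538 0.1887] psi 0.424 alpha 67.14 q [ 0.49  0.15 -0.59  2.27 -0.13  0.37  2.02] F [-0.3 -0.1 -2.7] T [-0.39  0.78 -0.02] w 0.153
grip in cab [-0.29    0.0011]
[-3.1, -0.1, 5.4] [0.0, -0.001, -0.003]
[-11.2, -0.3, 19.5] [0.0, -0.001, -0.002]
[-22.1, -0.5, 38.7] [0.001, -0.001, -0.002]
[-34.1, -0.8, 59.6] [0.001, -0.001, -0.001]
[-45.1, -1.1, 78.8] [0.001, -0.001, -0.0]
[-53.1, -1.3, 92.8] [0.001, -0.001, 0.0]
[-56.3, -1.4, 98.3] [0.002, -0.001, 0.001]
[-56.3, -1.4, 98.3] [0.002, -0.001, 0.001]
```

Request:
{"fn": "jog_arm", "kwargs": {"series": [[[-3,0,5.5],[0,0,0],-1],[[-11,0,19.5],[0,0,0],-1],[[-22,-0.5,38.5],[0,0,0],-1],[[-34,-1,59.5],[0,0,0],-1],[[-45,-1,79],[0,0,0],-1],[[-53,-1.5,93],[0,0,0],-1],[[-56,-1.5,98],[0,0,0],-1],[[-56,-1.5,98],[0,0,0],-1]]}}

```text
t: 30.37
tcp_pos: [0.5863, 0.092, 0.1035]
tcp_rot: [-3.141, 0.4, -2.72]
contact_force: [-0.3, 0.8, -2.9]
gripper_width: 0.146
```

```bash
python3 - <<'E'
from h import *
w=cam("scene"); save(w,"s20.png",(250,100,500,350),3)
E
python3 -c "
from path import *
print(cab(-.15,0,.095),cab(-.102,0,.09))"; python3 level.py; python3 wp.py "[.6250,.1098,.095,.42]"
```

```text
[0.62503666 0.10983593 0.095     ] [0.66886493 0.12940843 0.09      ]
scene n 0 slope x(pitch) 0.0000 y(roll) 0.0000, floor below grip at tray centre 0.0000 grip [0.5787 0.0884 0.1217] psi 0.419 alpha 67.1
top n 340 slope x(pitch) -0.0065 y(roll) -0.0097, floor below grip at tray centre -0.0288 grip [0.5788 0.0881 0.122 ] psi 0.418 alpha 67.1
t 30.52 grip [0.5788 0.0881 0.122 ] psi 0.418 alpha 67.07 q [ 0.19  0.4  -0.38  2.14  0.14  0.25  1.74] F [ 0.   0.5 -1.5] T [-0.35  0.76 -0.04] w 0.149
grip in cab [-0.2011 -0.001 ]
[-2.0, 0.1, 2.5] [-0.0, 0.0, 0.003]
[-7.2, 0.2, 8.9] [-0.0, 0.0, 0.002]
[-14.4, 0.4, 17.6] [-0.0, 0.0, 0.002]
[-22.1, 0.6, 27.1] [-0.001, 0.0, 0.002]
[-29.3, 0.8, 35.8] [-0.001, 0.0, 0.001]
[-34.5, 0.9, 42.2] [-0.001, 0.0, 0.001]
[-36.5, 1.0, 44.7] [-0.001, 0.0, 0.001]
[-36.5, 1.0, 44.7] [-0.001, 0.0, 0.001]
```

View pics/s20.png

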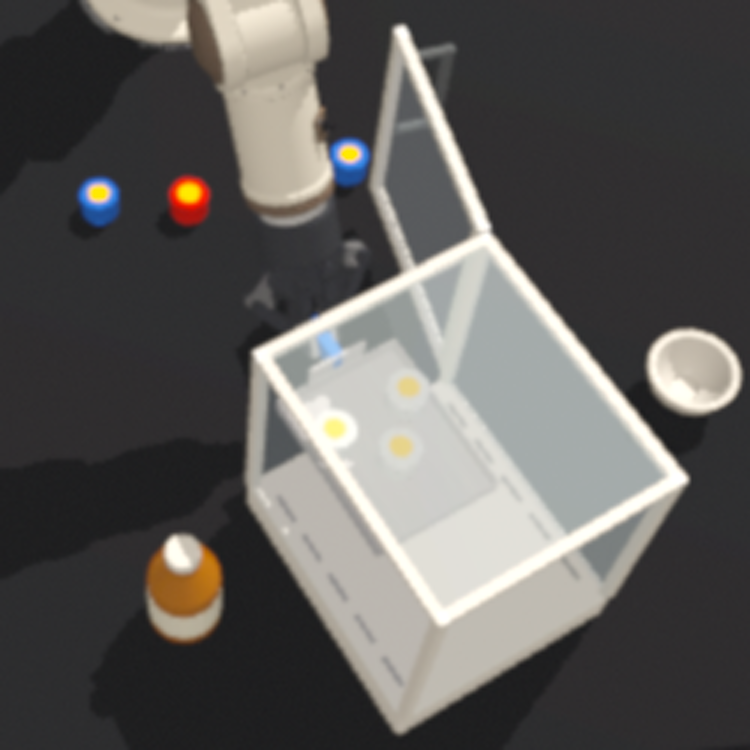

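Request:
{"fn": "jog_arm", "kwargs": {"series": [[[-2,0,2.5],[0,0,0],-1],[[-7,0,9],[0,0,0],-1],[[-14.5,0.5,17.5],[0,0,0],-1],[[-22,0.5,27],[0,0,0],-1],[[-29.5,1,36],[0,0,0],-1],[[-34.5,1,42],[0,0,0],-1],[[-36.5,1,44.5],[0,0,0],-1],[[-36.5,1,44.5],[0,0,0],-1]]}}

```text
t: 31.18
tcp_pos: [0.6325, 0.1144, 0.0762]
tcp_rot: [-3.141, 0.4, -2.719]
contact_force: [0.5, -0.3, -2.7]
gripper_width: 0.15
```

```bash
python3 - <<'E'
from h import *
d=cam("top"); save(d,"t21.png",(205,60,365,220),4.5)
E
python3 level.py; python3 wp.py "[.6689,.1294,.088,.42]"
```

```text
scene n 0 slope x(pitch) 0.0000 y(roll) 0.0000, floor below grip at tray centre 0.0000 grip [0.625  0.1106 0.0941] psi 0.42 alpha 67.1
top n 172 slope x(pitch) -0.0819 y(roll) -0.0090, floor below grip at tray centre -0.0340 grip [0.625  0.1104 0.0944] psi 0.42 alpha 67.1
t 31.33 grip [0.625  0.1104 0.0944] psi 0.42 alpha 67.11 q [ 0.08  0.51 -0.3   2.04  0.17  0.23  1.68] F [-0.1 -0.4 -2.4] T [-0.34  0.72  0.04] w 0.146
grip in cab [-0.1498  0.0005]
[-2.3, -0.0, 1.4] [-0.0, -0.0, 0.002]
[-8.2, -0.1, 4.8] [-0.0, -0.0, 0.002]
[-16.4, -0.2, 9.6] [-0.0, -0.0, 0.001]
[-25.2, -0.4, 14.8] [-0.0, -0.0, 0.001]
[-33.3, -0.5, 19.6] [-0.0, -0.0, 0.001]
[-39.3, -0.6, 23.1] [-0.0, -0.0, 0.001]
[-41.6, -0.6, 24.5] [-0.0, -0.0, 0.001]
[-41.6, -0.6, 24.5] [-0.0, -0.0, 0.001]
```

View pics/t21.png

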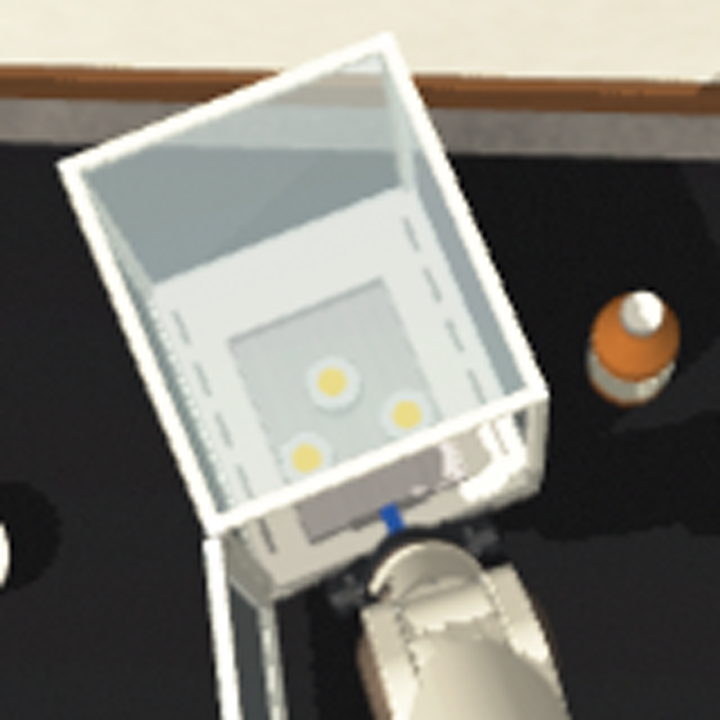

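Request:
{"fn": "jog_arm", "kwargs": {"series": [[[-2.5,0,1.5],[0,0,0],-1],[[-8,0,5],[0,0,0],-1],[[-16.5,0,9.5],[0,0,0],-1],[[-25,-0.5,15],[0,0,0],-1],[[-33.5,-0.5,19.5],[0,0,0],-1],[[-39.5,-0.5,23],[0,0,0],-1],[[-41.5,-0.5,24.5],[0,0,0],-1],[[-41.5,-0.5,24.5],[0,0,0],-1]]}}

```text
t: 32.0
tcp_pos: [0.6766, 0.1333, 0.0705]
tcp_rot: [-3.141, 0.401, -2.72]
contact_force: [0.4, -0.3, -3.1]
gripper_width: 0.149
```

```bash
python3 - <<'E'
from h import *
d=cam("top"); save(d,"t22.png",(205,60,365,220),4.5)
w=cam("wrist"); save(w,"w22.png")
E
python3 wp.py "[.6689,.1294,.076,.42]"
```

```text
t 32.1 grip [0.6688 0.1295 0.0878] psi 0.42 alpha 67.12 q [ 0.03  0.57 -0.27  1.93  0.18  0.27  1.65] F [ 0.9 -0.2 -3.3] T [-0.33  0.74 -0.  ] w 0.153
grip in cab [-1.02e-01  1.00e-04]
[0.2, -0.0, 0.6] [-0.0, -0.0, 0.002]
[0.9, -0.0, 2.2] [-0.0, -0.0, 0.002]
[1.8, -0.1, 4.3] [-0.0, -0.0, 0.001]
[2.8, -0.1, 6.6] [-0.0, -0.0, 0.001]
[3.7, -0.1, 8.7] [-0.0, -0.0, 0.001]
[4.3, -0.1, 10.3] [-0.0, -0.0, 0.001]
[4.6, -0.1, 10.9] [-0.0, -0.0, 0.001]
[4.6, -0.1, 10.9] [-0.0, -0.0, 0.001]
```

View pics/t22.png

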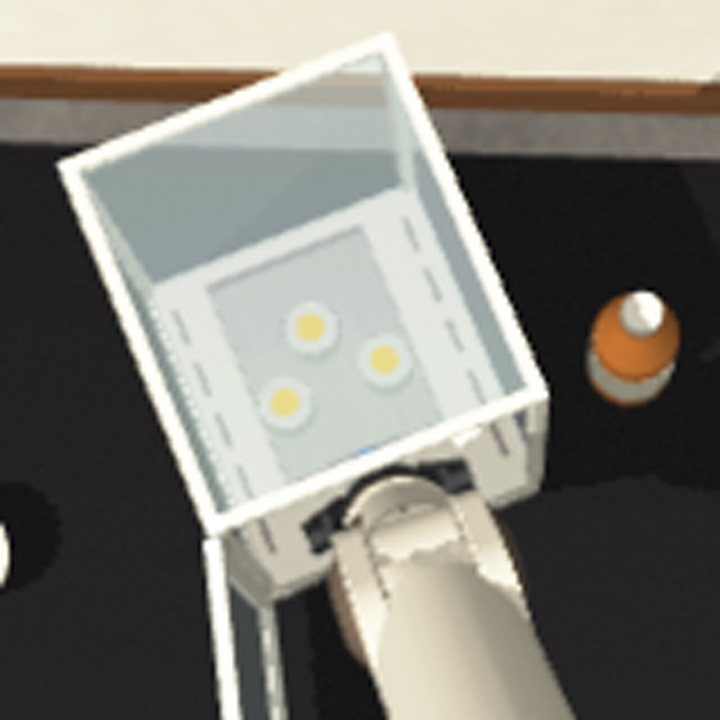

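View pics/w22.png

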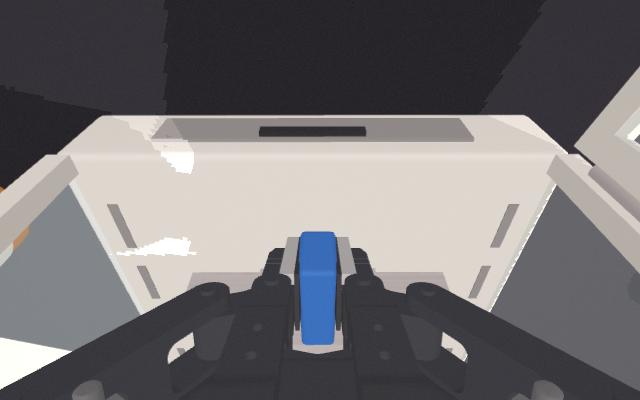

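Run:
```python
from h import *
from path import *
w=cam("wrist")
for n,u,v,z in(("front edge",318,156,.045),("L",75,156,.045),("R",565,156,.045),("handle end",318,232,.077)):
    p=atz(w,u,v,z)[:2]-c;print(n,(p@X).round(4),(p@Y).round(4))
```

```text
front edge -0.1297 0.0011
L -0.1294 -0.1066
R -0.13 0.1104
handle end -0.1139 0.0012
```

Request:
{"fn": "jog_arm", "kwargs": {"series": [[[-1,0,1.5],[0,0,0],-1],[[-2,0,4],[0,0,0],-1],[[-3,0,6.5],[0,0,0],-1],[[-2,0,8.5],[0,0,0],-1],[[-1,0,10.5],[0,0,0],-1],[[0,0,12],[0,0,0],-1],[[0,0,12],[0,0,0],-1],[[0,0,12],[0,0,0],-1]]}}

```text
t: 32.82
tcp_pos: [0.6803, 0.1345, 0.0596]
tcp_rot: [-3.141, 0.4, -2.72]
contact_force: [0.1, -0.1, -1.0]
gripper_width: 0.151
```

```bash
python3 wp.py "[.6735,.1314,.075,.42]"|head -3
```

```text
t 32.82 grip [0.6735 0.1314 0.0771] psi 0.419 alpha 67.06 q [ 0.02  0.6  -0.26  1.92  0.19  0.26  1.65] F [ 0.1 -0.1 -1. ] T [-0.27  0.69  0.04] w 0.151
grip in cab [-0.0969 -0.    ]
[0.1, -0.0, 0.1] [-0.0, 0.001, 0.002]
```

Request:
{"fn": "jog_arm", "kwargs": {"series": [[[0.2,0,0.5],[0,0,0],-1],[[0.4,0,1],[0,0,0],-1],[[0.6,0,1.5],[0,0,0],-1],[[0.6,0,1.5],[0,0,0],-1]]}}

```text
t: 33.15
tcp_pos: [0.6807, 0.1345, 0.0588]
tcp_rot: [-3.14, 0.401, -2.72]
contact_force: [-2.9, -1.8, 3.0]
gripper_width: 0.151
```

```bash
python3 wp.py "[.6735,.1314,.075,.42]"|head -3
```

```text
t 33.15 grip [0.6739 0.1315 0.0763] psi 0.418 alpha 67.0 q [ 0.02  0.6  -0.26  1.92  0.19  0.25  1.65] F [-2.9 -1.8  3. ] T [-0.05  0.68  0.09] w 0.151
grip in cab [-0.0965 -0.0002]
[0.1, 0.0, 0.1] [-0.0, 0.002, 0.003]
```

Request:
{"fn": "jog_arm", "kwargs": {"series": [[[0,0,0],[0,0,0],-0.8],[[0,0,0],[0,0,0],-0.6],[[0,0,0],[0,0,0],-0.4],[[0,0,0],[0,0,0],-0.2],[[0,0,0],[0,0,0],-0.2],[[0,0,0],[0,0,0],-0.2]]}}

```text
t: 33.65
tcp_pos: [0.6804, 0.1345, 0.058]
tcp_rot: [-3.141, 0.4, -2.72]
contact_force: [0.2, 0.5, -0.1]
gripper_width: 0.398
```

```bash
python3 - <<'E'
from h import *
w=cam("wrist"); save(w,"w23.png")
d=cam("top"); save(d,"t23.png",(205,60,365,220),4.5)
E
python3 wp.py "cab(-.22,0,.085).tolist()+[.42]"
```

```text
t 33.75 grip [0.6736 0.1314 0.0755] psi 0.419 alpha 67.06 q [ 0.02  0.6  -0.26  1.92  0.19  0.25  1.65] F [-0.  -0.1 -0.7] T [-0.18  0.36 -0.01] w 0.4
grip in cab [-0.0969 -0.0001]
[6.1, 0.0, -3.1] [-0.0, 0.001, 0.002]
[21.8, 0.0, -11.3] [-0.0, 0.001, 0.002]
[43.2, 0.1, -22.3] [-0.0, 0.001, 0.002]
[66.5, 0.1, -34.4] [-0.0, 0.001, 0.002]
[88.0, 0.2, -45.5] [-0.0, 0.001, 0.001]
[103.6, 0.2, -53.6] [-0.0, 0.001, 0.001]
[109.7, 0.2, -56.8] [-0.0, 0.001, 0.001]
[109.7, 0.2, -56.8] [-0.0, 0.001, 0.001]
```

View pics/w23.png

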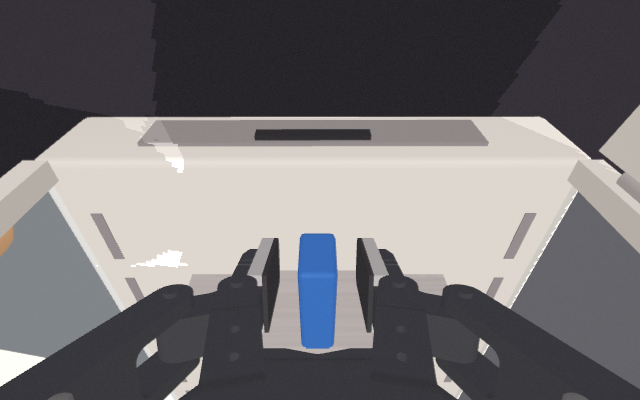

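Request:
{"fn": "jog_arm", "kwargs": {"series": [[[6,0,-3],[0,0,0],-0.2],[[22,0,-11],[0,0,0],-0.2],[[43,0,-22],[0,0,0],-0.2],[[66.5,0,-34.5],[0,0,0],-0.2],[[88,0,-45.5],[0,0,0],-0.2],[[104,0,-53.5],[0,0,0],-0.2],[[110,0,-57],[0,0,0],-0.2],[[110,0,-57],[0,0,0],-0.2]]}}

```text
t: 34.42
tcp_pos: [0.5649, 0.082, 0.067]
tcp_rot: [-3.141, 0.398, -2.722]
contact_force: [0.1, -0.6, -0.6]
gripper_width: 0.399
```

```bash
python3 - <<'E'
from h import *
w=cam("wrist"); save(w,"w24.png")
d=cam("top"); save(d,"t24.png",(205,60,365,220),4.5)
E
python3 wp.py "cab(-.30,-.02,.20).tolist()+[.42]"
```

```text
t 34.52 grip [0.5612 0.0805 0.0855] psi 0.418 alpha 67.02 q [ 0.35  0.48 -0.55  2.19  0.71  0.19  1.22] F [ 0.1  0.5 -0.3] T [-0.17  0.34 -0.02] w 0.401
grip in cab [-0.2202 -0.0007]
[1.6, -1.1, -7.6] [-0.0, 0.001, 0.002]
[5.7, -3.8, -27.1] [-0.0, 0.001, 0.001]
[11.3, -7.6, -53.7] [-0.0, 0.001, 0.001]
[17.4, -11.7, -82.8] [-0.0, 0.001, 0.001]
[23.1, -15.5, -109.5] [-0.001, 0.001, 0.001]
[27.2, -18.3, -129.0] [-0.001, 0.001, 0.0]
[28.8, -19.3, -136.5] [-0.001, 0.001, 0.0]
[28.8, -19.3, -136.5] [-0.001, 0.001, 0.0]
```

View pics/w24.png

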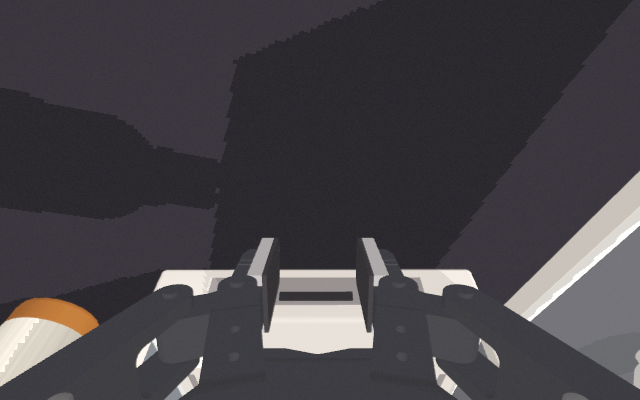

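View pics/t24.png

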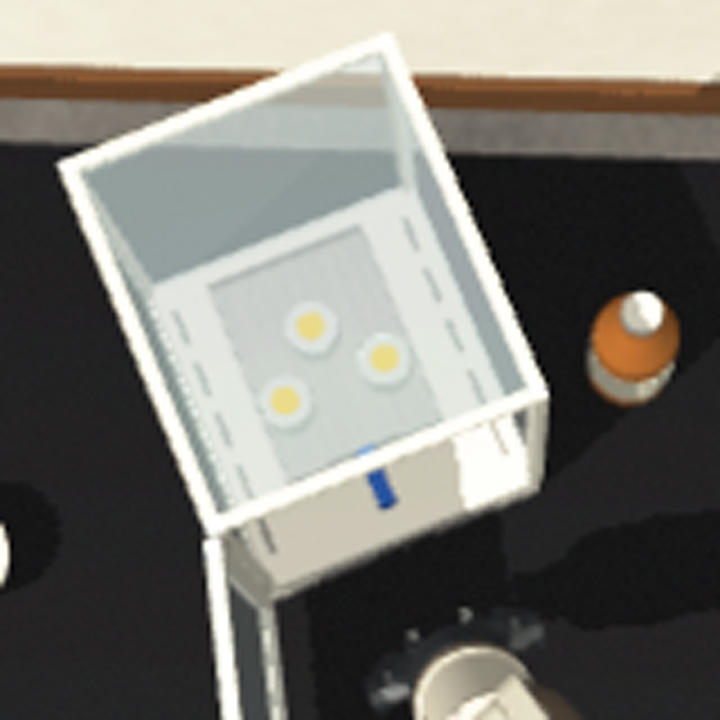

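Request:
{"fn": "jog_arm", "kwargs": {"series": [[[2,-1,-8],[0,0,0],-0.2],[[6,-4,-27],[0,0,0],-0.2],[[11,-8,-54],[0,0,0],-0.2],[[17,-12,-83],[0,0,0],-0.2],[[23,-15,-110],[0,0,0],-0.2],[[27,-18,-135],[0,0,0],-0.2],[[29,-19,-155],[0,0,0],-0.2],[[29,-19,-165],[0,0,0],-0.2]]}}

```text
t: 35.18
tcp_pos: [0.4929, 0.03, 0.2099]
tcp_rot: [-3.141, 0.402, -2.72]
contact_force: [0.3, 0.0, 0.8]
gripper_width: 0.402
```

```bash
python3 go.py .44 .05 .38 3.0
```

```text
t 35.18 tcp [0.4929 0.03   0.2099] rot [-3.141  0.402 -2.72 ] q [ 1.34  0.23 -1.43  2.24  0.17  0.5   1.82] F [0.3 0.  0.8] w 0.402
shift [ -29.6   39.8 -172.3] turn [0.113 0.391 0.556] rows>= 5.5
```

Run:
```python
from ik import *
A,L=fk3(V,[1.34,.23,-1.43,2.24,.17,.5,1.82],True); print([l.round(2) for l in L],A[:3,3])
```

```text
[array([ 0.  , -0.  ,  0.35]), array([-0.01, -0.  ,  0.35]), array([ 0.01, -0.12,  0.84]), array([ 0.01, -0.13,  0.84]), array([ 0.37, -0.03,  0.54]), array([ 0.37, -0.03,  0.54]), array([0.49, 0.03, 0.21])] [0.49167411 0.02990909 0.20898081]
```

Request:
{"fn": "jog_arm", "kwargs": {"series": [[[-3,5,-21],[0.014,0.05,0.07],-0.2],[[-7,10,-43],[0.028,0.1,0.14],-0.2],[[-11,15,-65],[0.042,0.15,0.21],-0.2],[[-15,20,-87],[0.056,0.2,0.28],-0.2],[[-19,25,-109],[0.07,0.25,0.35],-0.2],[[-23,30,-131],[0.085,0.3,0.42],-0.2],[[-27,35,-153],[0.1,0.35,0.49],-0.2],[[-30,40,-172],[0.113,0.391,0.556],-0.2]]}}

```text
t: 35.85
tcp_pos: [0.441, 0.0524, 0.3809]
tcp_rot: [-3.139, 0.001, 3.0]
contact_force: [0.7, -0.5, -0.0]
gripper_width: 0.399
```

```bash
python3 go.py .39 .15 .38 2.3
```

```text
t 35.85 tcp [0.441  0.0524 0.3809] rot [-3.139e+00  1.000e-03  3.000e+00] q [ 1.58 -0.27 -1.49  1.81 -0.27  1.36  1.58] F [ 0.7 -0.5 -0. ] w 0.399
shift [64.3 89.4  0.6] turn [-0.002  0.002  0.7  ] rows>= 5.6
```

Request:
{"fn": "jog_arm", "kwargs": {"series": [[[6,9,0],[0,0,0.08],-0.2],[[14,20,0],[0,0,0.17],-0.2],[[23,32,0],[0,0,0.26],-0.2],[[33,45,0],[0,0,0.36],-0.2],[[43,60,0],[0,0,0.46],-0.2],[[53,74,0],[0,0,0.56],-0.2],[[61,85,0],[0,0,0.65],-0.2],[[64,89,0],[0,0,0.7],-0.2]]}}

```text
t: 36.52
tcp_pos: [0.3888, 0.1514, 0.3792]
tcp_rot: [3.14, 0.0, 2.301]
contact_force: [-0.5, -0.3, -0.2]
gripper_width: 0.402
```

```bash
python3 go.py .384 .221 .36 1.785
```

```text
t 36.52 tcp [0.3888 0.1514 0.3792] rot [3.14  0.    2.301] q [ 1.16 -0.3  -1.3   1.86 -0.29  1.37  0.66] F [-0.5 -0.3 -0.2] w 0.402
shift [55.  42.8 19.2] turn [ 0.002 -0.     0.516] rows>= 4.1
```

Run:
```python
from ik import *
q=np.array([1.16,-.3,-1.3,1.86,-.29,1.37,.66])
def down(p,yaw):
    return np.array(p),(R.from_euler('xyz',[np.pi,0,yaw])).as_matrix()
for p,y in (([.384,.221,.36],1.785),([.384,.221,.25],1.785),([.42,.25,.36],1.785),([.45,.1,.36],2.3)):
    qq,e,er=ik(*down(p,y),q); print(p,e.round(2),er.round(3),qq.round(2))
```

```text
[0.384, 0.221, 0.36] 0.0 0.0 [ 1.21 -0.29 -1.52  1.85 -0.3   1.32 -0.01]
[0.384, 0.221, 0.25] 16.72 0.07 [ 1.17 -0.29 -1.52  2.08 -0.35  1.03  0.03]
[0.42, 0.25, 0.36] 15.65 0.067 [ 1.21 -0.29 -1.52  1.83 -0.32  1.27 -0.02]
[0.45, 0.1, 0.36] 0.0 0.0 [ 0.88  0.11 -1.23  1.81  0.11  1.29  0.36]
```

Run:
```python
from ik import *
q=np.array([1.16,-.3,-1.3,1.86,-.29,1.37,.66])
def down(p,yaw):
    return np.array(p),(R.from_euler('xyz',[np.pi,0,yaw])).as_matrix()
for p,y in (([.42,.2,.37],2.3),([.45,.25,.37],2.3),([.45,.28,.36],2.3),([.45,.28,.25],2.3),([.45,.28,.25],2.0),([.50,.29,.36],2.3),([.50,.29,.25],2.3),([.45,.2,.25],2.3),([.50,.1,.25],2.3),([.6,.1,.25],2.3)):
    qq,e,er=ik(*down(p,y),q); print(p,y,e.round(2),er.round(3),qq.round(2))
    if e<1:q=qq
```

```text
[0.42, 0.2, 0.37] 2.3 0.0 0.0 [ 0.67  0.12 -1.25  1.79  0.12  1.32  0.12]
[0.45, 0.25, 0.37] 2.3 0.0 0.0 [ 0.43  0.28 -1.18  1.68  0.27  1.36 -0.07]
[0.45, 0.28, 0.36] 2.3 0.0 0.0 [ 0.33  0.33 -1.16  1.67  0.31  1.35 -0.15]
[0.45, 0.28, 0.25] 2.3 0.0 0.0 [ 0.25  0.43 -1.09  1.82  0.42  1.15 -0.24]
[0.45, 0.28, 0.25] 2.0 0.0 0.0 [ 0.21  0.4  -1.02  1.82  0.38  1.13 -0.51]
[0.5, 0.29, 0.36] 2.3 0.0 0.0 [ 0.23  0.43 -1.1   1.56  0.39  1.39 -0.16]
[0.5, 0.29, 0.25] 2.3 0.0 0.0 [ 0.19  0.52 -1.04  1.7   0.48  1.2  -0.24]
[0.45, 0.2, 0.25] 2.3 0.0 0.0 [ 0.47  0.35 -1.12  1.9   0.35  1.11 -0.06]
[0.5, 0.1, 0.25] 2.3 0.0 0.0 [ 0.64  0.38 -1.09  1.86  0.37  1.12  0.15]
[0.6, 0.1, 0.25] 2.3 0.0 0.0 [ 0.49  0.56 -0.98  1.63  0.49  1.22  0.13]
```

```bash
python3 go.py .45 .2 .38 2.3
```

```text
t 36.52 tcp [0.3888 0.1514 0.3792] rot [3.14  0.    2.301] q [ 1.16 -0.3  -1.3   1.86 -0.29  1.37  0.66] F [-0.5 -0.3 -0.2] w 0.402
shift [-4.7 78.  -0.7] turn [0.002 0.    0.001] rows>= 1.9
```

Request:
{"fn": "jog_arm", "kwargs": {"series": [[[-1,8,0],[0,0,0],-1],[[-1,18,0],[0,0,0],-1],[[-2,29,0],[0,0,0],-1],[[-3,40,0],[0,0,0],-1],[[-4,52,0],[0,0,0],-1],[[-5,64,0],[0,0,0],-1],[[-5,74,0],[0,0,0],-1],[[-5,78,0],[0,0,0],-1]], "newtons": 30}}

```text
t: 37.18
tcp_pos: [0.4255, 0.1865, 0.3862]
tcp_rot: [3.118, 0.009, 2.302]
contact_force: [-0.1, -0.4, -0.9]
gripper_width: -0.001
```

```bash
python3 go.py .47 .29 .38 2.3
```

```text
t 37.18 tcp [0.4255 0.1865 0.3862] rot [3.118 0.009 2.302] q [ 1.37 -0.31 -1.53  1.78 -0.32  1.36  0.63] F [-0.1 -0.4 -0.9] w -0.001
shift [ 47.4 102.1   8.3] turn [0.024 0.009 0.002] rows>= 2.7
```

```bash
python3 - <<'E'
from h import *
o=env.get_obs();print(o["joint_positions"])
E
python3 go.py .44 .06 .38 2.8
```

```text
[ 1.36934496 -0.30626983 -1.53453816  1.77717338 -0.31862751  1.36039796
  0.62874147]
t 37.18 tcp [0.4255 0.1865 0.3862] rot [3.118 0.009 2.302] q [ 1.37 -0.31 -1.53  1.78 -0.32  1.36  0.63] F [-0.1 -0.4 -0.9] w -0.001
shift [-103.8  -73.8    5.4] turn [ 0.021  0.015 -0.498] rows>= 4.0
```

Request:
{"fn": "jog_arm", "kwargs": {"series": [[[-8,-5,0],[0,0,-0.05],-1],[[-20,-14,0],[0,0,-0.11],-1],[[-34,-24,0],[0,0,-0.18],-1],[[-49,-35,0],[0,0,-0.25],-1],[[-65,-46,0],[0,0,-0.32],-1],[[-80,-57,2],[0,0,-0.39],-1],[[-94,-67,4],[0,0,-0.46],-1],[[-104,-74,5],[0,0,-0.5],-1]]}}

```text
t: 37.85
tcp_pos: [0.4396, 0.0569, 0.3795]
tcp_rot: [3.125, 0.017, 2.803]
contact_force: [-1.3, -0.7, 0.3]
gripper_width: 0.001
```

```bash
python3 go.py .50 -.02 .25 2.6
```

```text
t 37.85 tcp [0.4396 0.0569 0.3795] rot [3.125 0.017 2.803] q [ 1.28 -0.08 -1.38  1.83 -0.09  1.31  1.16] F [-1.3 -0.7  0.3] w 0.001
shift [-80.3 -54.7 130. ] turn [0.018 0.015 0.203] rows>= 3.9
```

Request:
{"fn": "jog_arm", "kwargs": {"series": [[[-6,-4,10],[0,0,0.02],-1],[[-16,-11,26],[0,0,0.05],-1],[[-28,-19,45],[0,0,0.08],-1],[[-40,-27,65],[0,0,0.11],-1],[[-52,-36,85],[0,0,0.14],-1],[[-64,-44,104],[0.01,0.01,0.17],-1],[[-74,-51,120],[0.018,0.015,0.19],-1],[[-80,-55,130],[0.018,0.015,0.2],-1]]}}

```text
t: 38.52
tcp_pos: [0.4997, -0.0197, 0.2483]
tcp_rot: [-3.141, -0.002, 2.599]
contact_force: [0.5, 0.5, 0.6]
gripper_width: -0.0
```

```bash
python3 go.py .62 -.1 .3 1.6
```

```text
t 38.52 tcp [ 0.4997 -0.0197  0.2483] rot [-3.141e+00 -2.000e-03  2.599e+00] q [ 0.94  0.4  -1.17  1.88  0.4   1.13  0.65] F [0.5 0.5 0.6] w -0.0
shift [-144.4   -6.7  -52. ] turn [-0.001 -0.001  0.999] rows>= 8.0
```

Run:
```python
from ik import *
q=np.array([.94,.4,-1.17,1.88,.4,1.13,.65])
def down(p,yaw):
    return np.array(p),(R.from_euler('xyz',[np.pi,0,yaw])).as_matrix()
W=[([.5,-.02,.25],2.6),([.52,0,.38],2.5),([.52,.1,.38],2.4),([.50,.2,.38],2.3),([.46,.30,.38],2.3),([.46,.30,.25],2.3)]
for (p,y),(p2,y2) in zip(W,W[1:]):
    for s in np.linspace(.1,1,10):
        pp=np.array(p)*(1-s)+np.array(p2)*s; T_,M=down(pp,y*(1-s)+y2*s)
        # damped least-squares minimal-norm step
        for _ in range(3):
            A=fk3(V,q); e=np.r_[T_-A[:3,3],A[:3,:3]@R.from_matrix(A[:3,:3].T@M).as_rotvec()]
            J=np.zeros((6,7))
            for i in range(7):
                dq=q.copy();dq[i]+=1e-5;B=fk3(V,dq);J[:3,i]=(B[:3,3]-A[:3,3])/1e-5;J[3:,i]=R.from_matrix(B[:3,:3]@A[:3,:3].T).as_rotvec()/1e-5
            q=q+J.T@np.linalg.solve(J@J.T+1e-5*np.eye(6),e)
    print(p2,q.round(2),np.abs(e).max().round(4))
```

```text
[0.52, 0, 0.38] [ 0.94  0.3  -1.21  1.66  0.29  1.39  0.62] 0.0
[0.52, 0.1, 0.38] [ 0.72  0.32 -1.19  1.63  0.3   1.39  0.32] 0.0
[0.5, 0.2, 0.38] [ 0.49  0.34 -1.16  1.61  0.31  1.4   0.02] 0.0
[0.46, 0.3, 0.38] [ 0.27  0.37 -1.16  1.59  0.34  1.41 -0.19] 0.0
[0.46, 0.3, 0.25] [ 0.2   0.47 -1.08  1.77  0.45  1.17 -0.29] 0.0
```

```bash
python3 go.py .52 .02 .38 2.5
```

```text
t 38.52 tcp [ 0.4997 -0.0197  0.2483] rot [-3.141e+00 -2.000e-03  2.599e+00] q [ 0.94  0.4  -1.17  1.88  0.4   1.13  0.65] F [0.5 0.5 0.6] w -0.0
shift [   3.3   44.4 -131.8] turn [-0.    -0.002  0.099] rows>= 3.3
```

Request:
{"fn": "jog_arm", "kwargs": {"series": [[[0,3,-15],[0,0,0.01],-1],[[1,10,-40],[0,0,0.03],-1],[[2,19,-70],[0,0,0.05],-1],[[3,29,-97],[0,0,0.07],-1],[[3,38,-120],[0,0,0.09],-1],[[3,44,-132],[0,0,0.1],-1]]}}

```text
t: 39.02
tcp_pos: [0.5209, 0.0222, 0.386]
tcp_rot: [3.138, 0.005, 2.501]
contact_force: [0.4, -0.6, -0.8]
gripper_width: 0.0
```

```bash
python3 go.py .50 .2 .38 2.3
```

```text
t 39.02 tcp [0.5209 0.0222 0.386 ] rot [3.138 0.005 2.501] q [ 0.91  0.3  -1.22  1.65  0.29  1.39  0.58] F [ 0.4 -0.6 -0.8] w 0.0
shift [123.  130.1   5.9] turn [0.004 0.005 0.201] rows>= 4.3
```

Request:
{"fn": "jog_arm", "kwargs": {"series": [[[8,9,0],[0,0,0.02],-1],[[24,25,0],[0,0,0.04],-1],[[44,46,0],[0,0,0.07],-1],[[64,68,2],[0,0,0.1],-1],[[84,89,4],[0,0,0.13],-1],[[103,109,5],[0,0,0.16],-1],[[117,124,6],[0,0,0.19],-1],[[123,130,6],[0,0,0.2],-1]]}}

```text
t: 39.68
tcp_pos: [0.4971, 0.2023, 0.377]
tcp_rot: [3.139, 0.0, 2.304]
contact_force: [-0.3, 0.4, -0.2]
gripper_width: -0.0
```

```bash
python3 go.py .455 .30 .38 2.3
```

```text
t 39.68 tcp [0.4971 0.2023 0.377 ] rot [3.139 0.    2.304] q [ 0.5   0.34 -1.17  1.63  0.31  1.39  0.02] F [-0.3  0.4 -0.2] w -0.0
shift [100.8  34.1  -3. ] turn [0.002 0.    0.004] rows>= 2.6
```

Request:
{"fn": "jog_arm", "kwargs": {"series": [[[8,3,0],[0,0,0],-1],[[25,8,0],[0,0,0],-1],[[45,15,0],[0,0,0],-1],[[68,23,0],[0,0,0],-1],[[88,30,0],[0,0,0],-1],[[99,34,-2],[0,0,0],-1],[[101,34,-3],[0,0,0],-1],[[101,34,-3],[0,0,0],-1]]}}

```text
t: 40.35
tcp_pos: [0.4567, 0.2962, 0.3798]
tcp_rot: [3.14, 0.002, 2.302]
contact_force: [0.2, 0.6, -0.1]
gripper_width: 0.0
```

```bash
python3 - <<'E'
from h import *
w=cam("scene"); save(w,"s25.png",(230,60,530,350),2.2)
w=cam("wrist"); save(w,"w25.png")
w=cam("top"); save(w,"t25.png",(165,60,425,290),3)
E
python3 go.py .455 .30 .245 2.3
```

```text
t 40.5 tcp [0.4581 0.294  0.3793] rot [3.141e+00 2.000e-03 2.297e+00] q [ 0.29  0.36 -1.17  1.6   0.33  1.4  -0.19] F [-0.1  0.5 -0.4] w -0.001
shift [  6.8   1.6 134.3] turn [ 0.     0.002 -0.003] rows>= 3.2
```

View pics/s25.png

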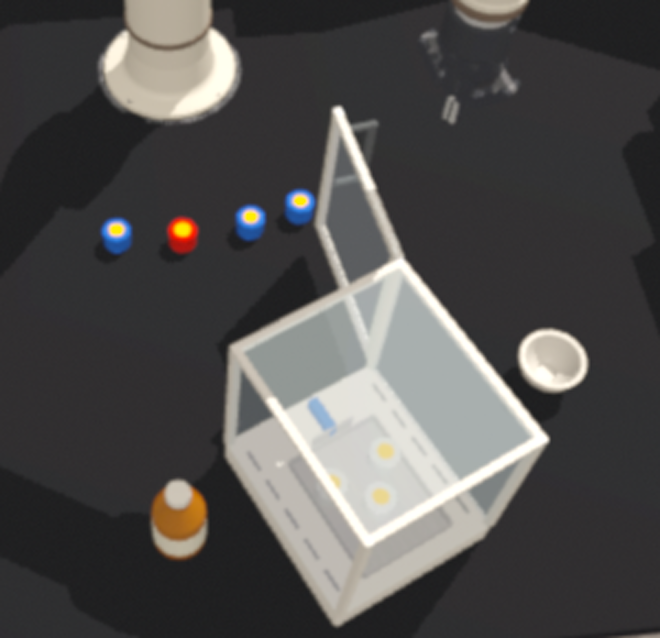

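View pics/w25.png

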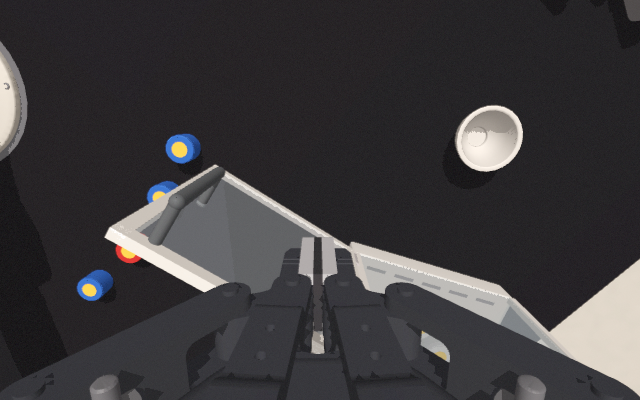

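View pics/t25.png

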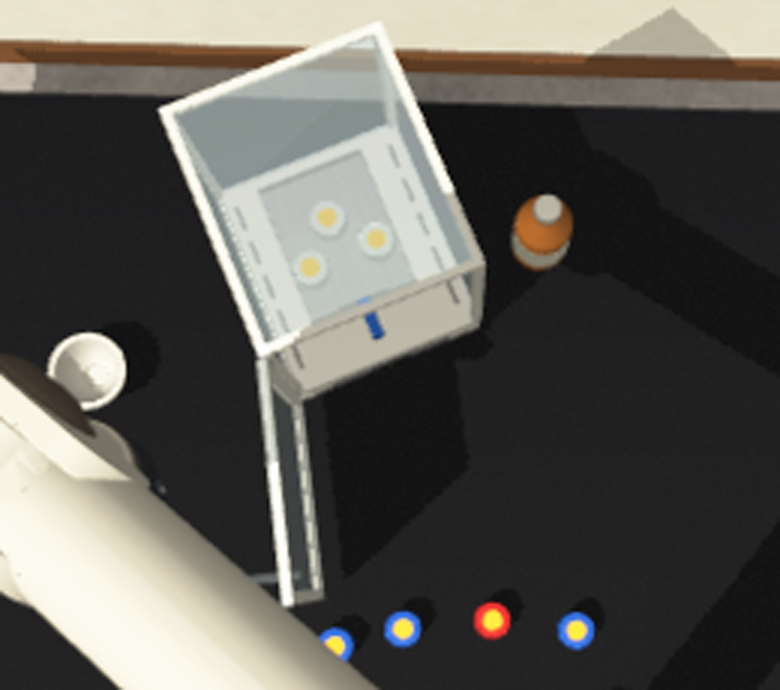

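```bash
cat > push.py <<'E'
from h import *
import sys
from path import c,X,Y
H=c-.132*X+.116*Y
def tgt(th,rho,dl,z):
    d=-np.cos(th)*Y-np.sin(th)*X; n=np.array([d[1],-d[0]])
    yaw=np.arctan2(d[1],d[0])+np.pi/2
    p=H+rho*d+dl*n
    return np.array([*p,z]),yaw
if __name__=="__main__":
    # push.py z rho delta flip th1 th2 ...
    z,rho,dl=[float(a) for a in sys.argv[1:4]]
    o=env.get_obs();R0=E(o["tcp_rot"])
    print("t",round(o["t"],2),"tcp",o["tcp_pos"].round(4),"rot",o["tcp_rot"].round(3),"q",o["joint_positions"].round(2),"F",o["contact_force"].round(1))
    for th in [float(a) for a in sys.argv[4:]]:
        p,yaw=tgt(th,rho,dl,z); yaw+=np.pi
        t=R0.inv().apply(p-o["tcp_pos"])*1000; r=(R0.inv()*E([np.pi,0,yaw])).as_rotvec()
        print(th,p.round(3),round(yaw,2),t.round(1).tolist(),r.round(3).tolist())
E
python3 push.py .245 .125 .10 1.79; python3 push.py .245 .125 .04 1.79
```

```text
t 40.5 tcp [0.4581 0.294  0.3793] rot [3.141e+00 2.000e-03 2.297e+00] q [ 0.29  0.36 -1.17  1.6   0.33  1.4  -0.19] F [-0.1  0.5 -0.4]
1.79 [0.452 0.296 0.245] 1.77 [6.1, -3.4, 134.3] [0.001, 0.002, 0.525]
t 40.5 tcp [0.4581 0.294  0.3793] rot [3.141e+00 2.000e-03 2.297e+00] q [ 0.29  0.36 -1.17  1.6   0.33  1.4  -0.19] F [-0.1  0.5 -0.4]
1.79 [0.464 0.237 0.245] 1.77 [-45.8, -33.5, 134.4] [0.001, 0.002, 0.525]
```

Request:
{"fn": "jog_arm", "kwargs": {"series": [[[1,-1,10],[0,0,0.06],-1],[[2,-2,30],[0,0,0.14],-1],[[3,-3,52],[0,0,0.22],-1],[[4,-3,75],[0,0,0.3],-1],[[5,-3,97],[0,0,0.38],-1],[[6,-3,117],[0,0,0.46],-1],[[6,-3,131],[0,0,0.525],-1],[[6,-3,134],[0,0,0.525],-1]]}}

```text
t: 41.17
tcp_pos: [0.4509, 0.2952, 0.2428]
tcp_rot: [-3.139, 0.003, 1.77]
contact_force: [0.1, -0.0, -1.7]
gripper_width: 0.001
```

```bash
python3 push.py .245 .125 .035 1.79
python3 - <<'E'
from h import *
w=cam("wrist"); save(w,"w26.png")
w=cam("scene"); save(w,"s26.png",(300,60,460,200),4)
E
```

```text
t 41.17 tcp [0.4509 0.2952 0.2428] rot [-3.139e+00  3.000e-03  1.770e+00] q [ 0.15  0.42 -0.98  1.8   0.38  1.13 -0.77] F [ 0.1 -0.  -1.7]
1.79 [0.465 0.232 0.245] 1.77 [-64.3, 1.2, -2.0] [-0.003, 0.003, -0.002]
```

View pics/w26.png

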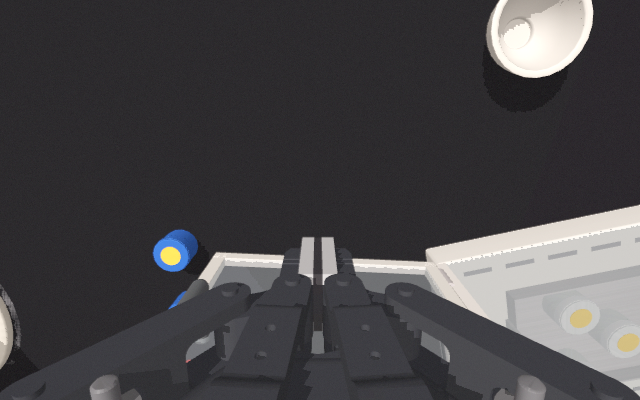

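View pics/s26.png

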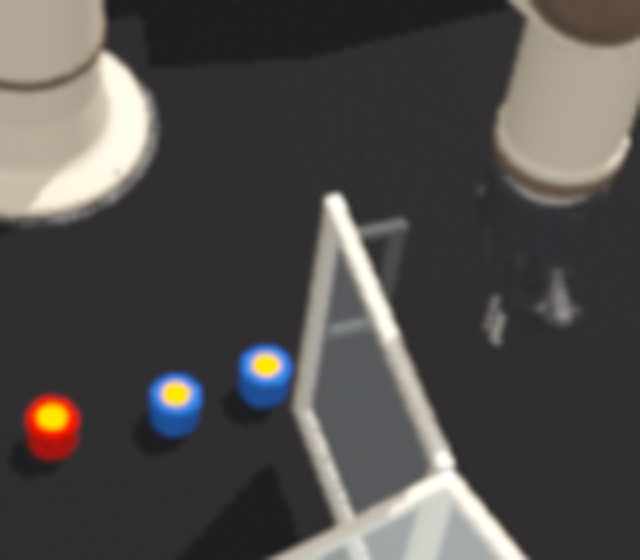

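Request:
{"fn": "jog_arm", "kwargs": {"series": [[[-8,0,0],[0,0,0],-1],[[-20,0,0],[0,0,0],-1],[[-34,1,0],[0,0,0],-1],[[-48,1,0],[0,0,0],-1],[[-60,1,-1],[0,0,0],-1],[[-66,1,-1],[0,0,0],-1],[[-66,1,-1],[0,0,0],-1]]}}

```text
t: 41.85
tcp_pos: [0.467, 0.2314, 0.2474]
tcp_rot: [3.139, 0.002, 1.771]
contact_force: [0.3, 0.6, -0.7]
gripper_width: 0.002
```

```bash
python3 push.py .245 .125 .012 1.79 1.65 1.5 1.35 1.2 1.05 .9 .75 .6
python3 - <<'E'
from h import *
w=cam("wrist"); save(w,"w27.png")
E
```

```text
t 41.85 tcp [0.467  0.2314 0.2474] rot [3.139e+00 2.000e-03 1.771e+00] q [ 0.3   0.37 -0.99  1.84  0.35  1.11 -0.62] F [ 0.3  0.6 -0.7]
1.79 [0.469 0.21  0.245] 1.77 [-21.5, -2.0, 2.4] [0.003, 0.002, -0.0]
1.65 [0.472 0.193 0.245] 1.91 [-39.0, -2.5, 2.5] [0.003, 0.002, -0.14]
1.5 [0.478 0.175 0.245] 2.06 [-57.7, -0.2, 2.5] [0.003, 0.002, -0.29]
1.35 [0.487 0.158 0.245] 2.21 [-75.9, 4.8, 2.6] [0.003, 0.002, -0.44]
1.2 [0.498 0.143 0.245] 2.36 [-93.1, 12.4, 2.6] [0.002, 0.003, -0.59]
1.05 [0.511 0.129 0.245] 2.51 [-108.9, 22.6, 2.7] [0.002, 0.003, -0.74]
0.9 [0.526 0.118 0.245] 2.66 [-123.1, 35.0, 2.7] [0.002, 0.003, -0.89]
0.75 [0.542 0.109 0.245] 2.81 [-135.2, 49.4, 2.8] [0.002, 0.003, -1.04]
0.6 [0.56  0.102 0.245] 2.96 [-145.1, 65.4, 2.9] [0.002, 0.003, -1.19]
```

View pics/w27.png

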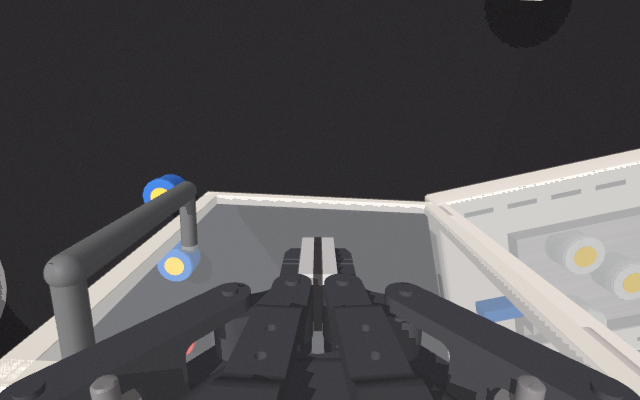

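Request:
{"fn": "jog_arm", "kwargs": {"series": [[[-8,-1,1],[0,0,0],-1],[[-21,-2,2],[0,0,0],-1],[[-34,-2.5,2],[0,0,-0.1],-1],[[-47,-2,2],[0,0,-0.2],-1],[[-59,0,2],[0,0,-0.3],-1],[[-71,3,2],[0,0,-0.4],-1],[[-83,8,2],[0,0,-0.5],-1],[[-94,13,2],[0,0,-0.6],-1]]}}

```text
t: 42.57
tcp_pos: [0.4968, 0.144, 0.2447]
tcp_rot: [3.141, 0.001, 2.381]
contact_force: [-0.1, 1.5, -0.9]
gripper_width: -0.005
```

```bash
python3 push.py .245 .125 .012 1.2 1.1 1.0 .9 .8 .7 .6 .5 .4
python3 - <<'E'
from h import *
w=cam("scene"); save(w,"s28.png",(230,60,530,350),2.2)
w=cam("wrist"); save(w,"w28.png")
E
```

```text
t 42.57 tcp [0.4968 0.144  0.2447] rot [3.141e+00 1.000e-03 2.381e+00] q [ 0.56  0.42 -1.12  1.85  0.42  1.13  0.1 ] F [-0.1  1.5 -0.9]
1.2 [0.498 0.143 0.245] 2.36 [-1.6, -0.4, -0.3] [0.0, 0.001, 0.019]
1.1 [0.506 0.133 0.245] 2.46 [-14.1, -1.2, -0.3] [0.0, 0.001, -0.081]
1.0 [0.516 0.125 0.245] 2.56 [-26.6, -0.7, -0.2] [0.0, 0.001, -0.181]
0.9 [0.526 0.118 0.245] 2.66 [-39.1, 1.0, -0.2] [0.0, 0.001, -0.281]
0.8 [0.537 0.111 0.245] 2.76 [-51.3, 3.9, -0.2] [0.0, 0.001, -0.381]
0.7 [0.548 0.106 0.245] 2.86 [-63.1, 8.0, -0.2] [0.0, 0.001, -0.481]
0.6 [0.56  0.102 0.245] 2.96 [-74.5, 13.3, -0.2] [0.0, 0.001, -0.581]
0.5 [0.572 0.099 0.245] 3.06 [-85.3, 19.7, -0.2] [0.0, 0.001, -0.681]
0.4 [0.585 0.098 0.245] 3.16 [-95.4, 27.2, -0.2] [-0.0, 0.001, -0.781]
```

View pics/s28.png

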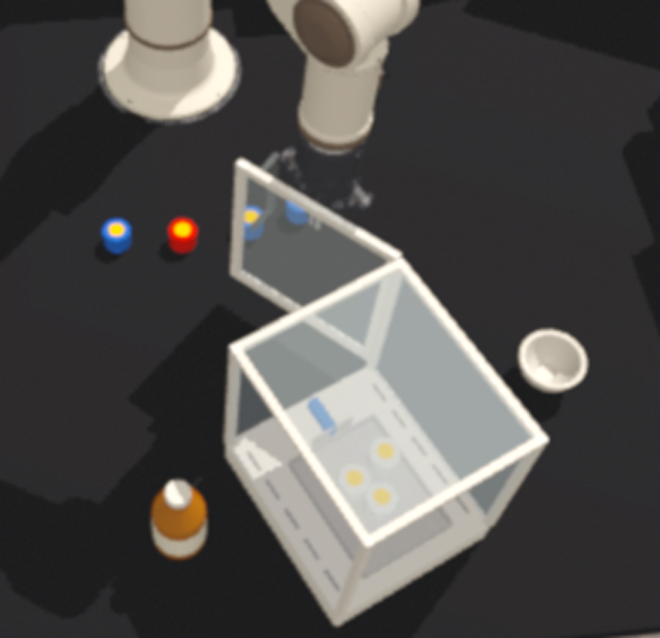

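View pics/w28.png

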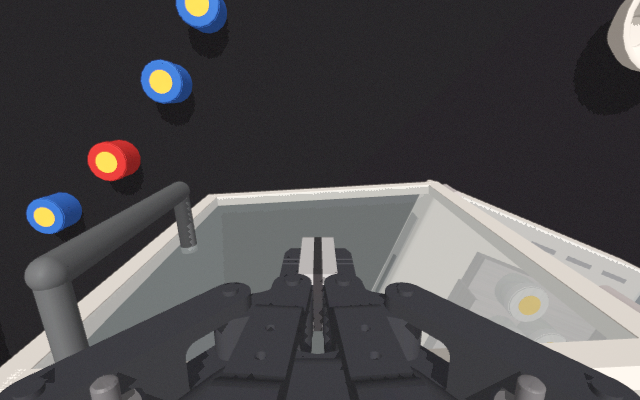

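Door follows well. Keep pushing.

Request:
{"fn": "jog_arm", "kwargs": {"series": [[[-14,-1,0],[0,0,-0.08],-1],[[-26.5,-0.5,0],[0,0,-0.18],-1],[[-39,1,0],[0,0,-0.28],-1],[[-51,4,0],[0,0,-0.38],-1],[[-63,8,0],[0,0,-0.48],-1],[[-74.5,13.5,0],[0,0,-0.58],-1],[[-85,20,0],[0,0,-0.68],-1],[[-95,27,0],[0,0,-0.78],-1]]}}

```text
t: 43.33
tcp_pos: [0.584, 0.0985, 0.2448]
tcp_rot: [-3.141, 0.001, -3.126]
contact_force: [-1.5, 0.6, 1.6]
gripper_width: -0.003
```

```bash
python3 push.py .245 .125 .012 .4 .3 .2 .1 0.05 0.0 -.05 -.1
```

```text
t 43.33 tcp [0.584  0.0985 0.2448] rot [-3.141e+00  1.000e-03 -3.126e+00] q [ 0.62  0.65 -1.21  1.67  0.63  1.27  0.87] F [-1.5  0.6  1.6]
0.4 [0.585 0.098 0.245] 3.16 [-0.7, -0.6, -0.2] [-0.0, 0.001, -0.005]
0.3 [0.597 0.098 0.245] 3.26 [-13.2, -1.1, -0.2] [-0.0, 0.001, -0.105]
0.2 [0.61  0.098 0.245] 3.36 [-25.8, -0.4, -0.2] [-0.0, 0.0, -0.205]
0.1 [0.622 0.101 0.245] 3.46 [-38.2, 1.6, -0.2] [-0.0, 0.0, -0.305]
0.05 [0.628 0.102 0.245] 3.51 [-44.3, 3.1, -0.2] [-0.0, 0.0, -0.355]
0.0 [0.634 0.104 0.245] 3.56 [-50.3, 4.8, -0.2] [-0.0, 0.0, -0.405]
-0.05 [0.64  0.106 0.245] 3.61 [-56.2, 6.9, -0.2] [-0.0, 0.0, -0.455]
-0.1 [0.646 0.109 0.245] 3.66 [-62.0, 9.2, -0.2] [-0.0, 0.0, -0.505]
```

Request:
{"fn": "jog_arm", "kwargs": {"series": [[[-8,-1,0],[0,0,-0.06],-1],[[-17,-1,0],[0,0,-0.13],-1],[[-25.5,-0.5,0],[0,0,-0.2],-1],[[-32,0.5,0],[0,0,-0.25],-1],[[-38,1.5,0],[0,0,-0.3],-1],[[-38,1.5,0],[0,0,-0.3],-1]]}}

```text
t: 43.83
tcp_pos: [0.6225, 0.1007, 0.2446]
tcp_rot: [3.141, 0.001, -2.829]
contact_force: [0.3, 1.0, -0.5]
gripper_width: -0.002
```

```bash
python3 push.py .245 .125 .012 .1 0.05 0.0 -.05 -.1
python3 - <<'E'
from h import *
w=cam("top"); save(w,"t29.png",(205,60,365,220),4.5)
w=cam("wrist"); save(w,"w29.png")
E
```

```text
t 43.83 tcp [0.6225 0.1007 0.2446] rot [ 3.141e+00  1.000e-03 -2.829e+00] q [ 0.58  0.74 -1.23  1.57  0.71  1.34  1.15] F [ 0.3  1.  -0.5]
0.1 [0.622 0.101 0.245] 3.46 [0.4, 0.1, -0.4] [0.0, 0.001, -0.008]
0.05 [0.628 0.102 0.245] 3.51 [-5.9, -0.3, -0.4] [0.0, 0.001, -0.058]
0.0 [0.634 0.104 0.245] 3.56 [-12.1, -0.4, -0.3] [0.0, 0.001, -0.108]
-0.05 [0.64  0.106 0.245] 3.61 [-18.4, -0.1, -0.3] [0.0, 0.001, -0.158]
-0.1 [0.646 0.109 0.245] 3.66 [-24.7, 0.4, -0.3] [0.0, 0.001, -0.208]
```

View pics/t29.png

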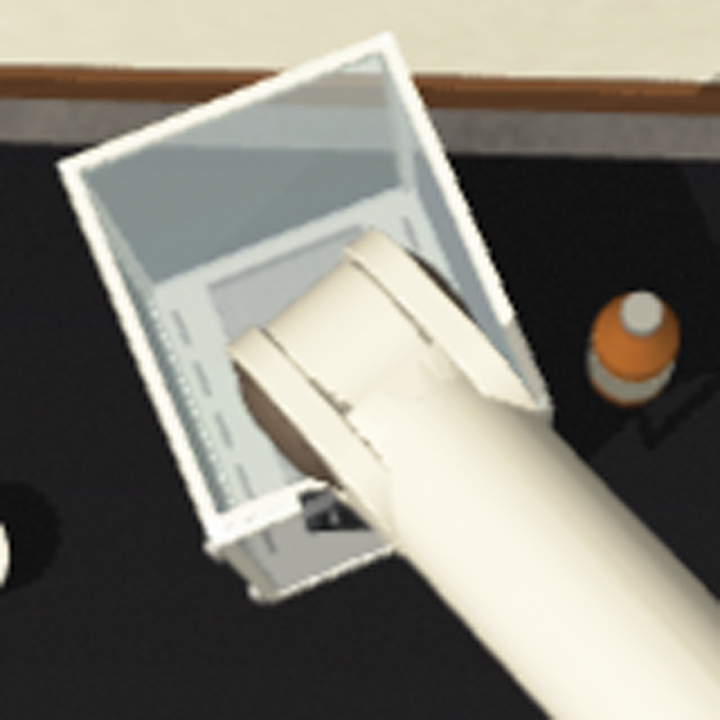

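View pics/w29.png

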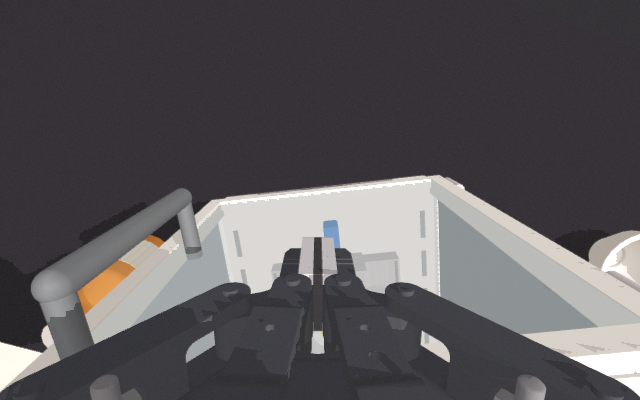

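Request:
{"fn": "jog_arm", "kwargs": {"series": [[[-3,0,0],[0,0,-0.03],-1],[[-6,0,0],[0,0,-0.06],-1],[[-8,0,0],[0,0,-0.08],-1],[[-10,0,0],[0,0,-0.1],-1],[[-10,0,0],[0,0,-0.1],-1]]}}

```text
t: 44.35
tcp_pos: [0.6251, 0.1012, 0.2434]
tcp_rot: [-3.14, -0.014, -2.727]
contact_force: [-20.5, -7.1, 3.6]
gripper_width: -0.002
```

```bash
python3 push.py .245 .125 .012 0.0 -.05 -.1
python3 - <<'E'
from h import *
w=cam("wrist"); save(w,"w30.png")
E
```

```text
t 44.35 tcp [0.6251 0.1012 0.2434] rot [-3.14  -0.014 -2.727] q [ 0.57  0.76 -1.24  1.56  0.73  1.37  1.24] F [-20.5  -7.1   3.6]
0.0 [0.634 0.104 0.245] 3.56 [-9.5, -1.0, -1.7] [-0.002, -0.014, -0.006]
-0.05 [0.64  0.106 0.245] 3.61 [-15.7, -1.4, -1.8] [-0.002, -0.014, -0.056]
-0.1 [0.646 0.109 0.245] 3.66 [-22.0, -1.5, -1.9] [-0.001, -0.014, -0.106]
```

View pics/w30.png

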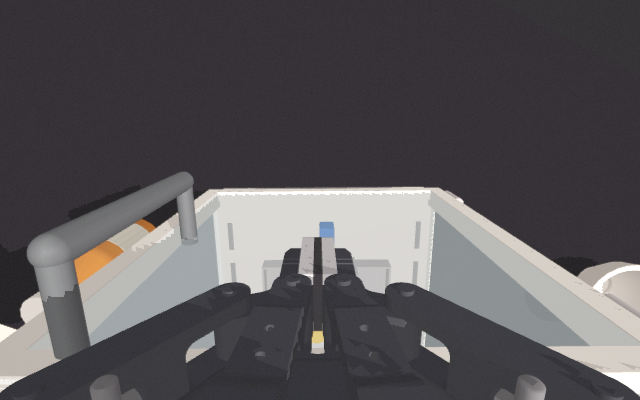

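Request:
{"fn": "jog_arm", "kwargs": {"series": [[[2,0,0],[0,0,0],-1],[[10,0,0],[0,0,0],-1],[[25,0,-5],[0,0,0],-1],[[45,0,-15],[0,0,0],-1],[[65,-10,-40],[0,0,0],-1],[[80,-25,-70],[0,0,0],-1],[[95,-45,-100],[0,0,0],-1],[[105,-60,-120],[0,0,0],-1]]}}

```text
t: 45.07
tcp_pos: [0.5592, 0.0047, 0.3676]
tcp_rot: [-3.138, 0.004, -2.731]
contact_force: [1.1, 0.7, -0.6]
gripper_width: 0.001
```

```bash
python3 go.py .38 -.15 .38 2.2;python3 - <<'E'
from h import *
w=cam("top"); save(w,"t31.png",(205,60,365,220),4.5)
w=cam("scene"); save(w,"s31.png",(230,60,530,350),2.2)
E
```

```text
t 45.07 tcp [0.5592 0.0047 0.3676] rot [-3.138  0.004 -2.731] q [ 0.93  0.57 -1.45  1.59  0.57  1.49  1.44] F [ 1.1  0.7 -0.6] w 0.001
shift [226.  -70.4 -12.9] turn [-0.     0.005  1.352] rows>= 10.8
```

View pics/t31.png

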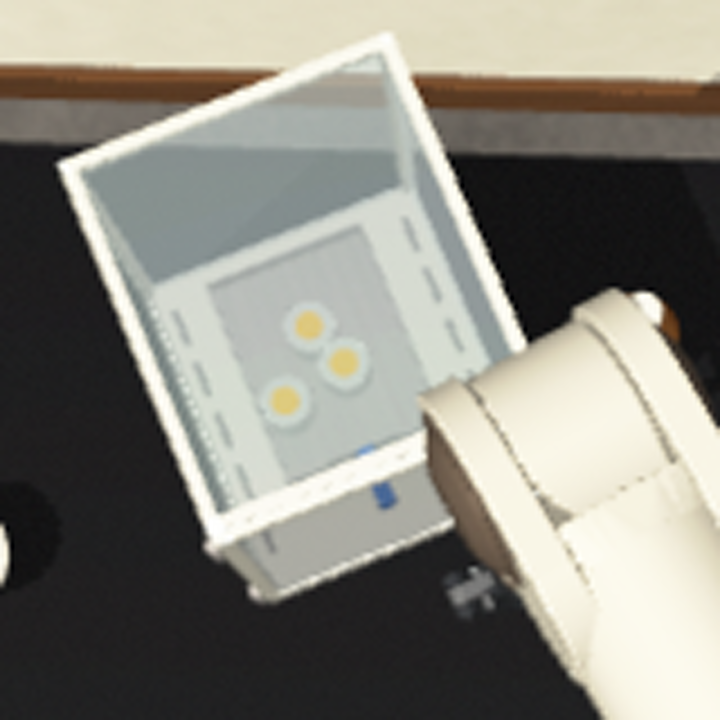

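View pics/s31.png

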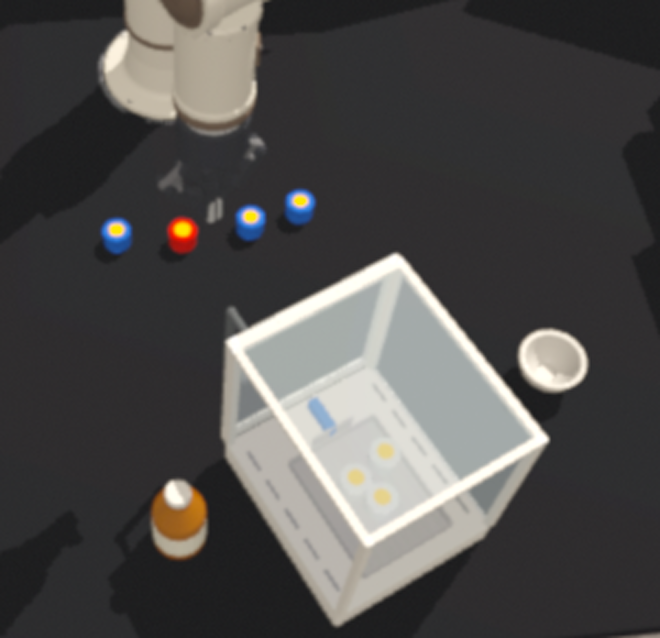

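```bash
python3 go.py .50 -.2 .37 2.9
```

```text
t 45.17 tcp [0.5611 0.0027 0.3683] rot [-3.137  0.006 -2.737] q [ 0.93  0.57 -1.44  1.59  0.57  1.48  1.44] F [-0.1 -0.1  0.3] w 0.002
shift [ 135.9 -162.3   -1.8] turn [-0.003  0.008  0.646] rows>= 5.2
```

Request:
{"fn": "jog_arm", "kwargs": {"series": [[[8,-10,0],[0,0,0.06],-1],[[25,-30,0],[0,0,0.15],-1],[[47,-55,0],[0,0,0.24],-1],[[70,-82,0],[0,0,0.34],-1],[[92,-110,0],[0,0,0.45],-1],[[115,-137,0],[0,0,0.55],-1],[[131,-156,0],[0,0,0.62],-1],[[136,-162,0],[0,0,0.65],-1]]}}

```text
t: 45.83
tcp_pos: [0.4983, -0.2021, 0.3636]
tcp_rot: [-3.14, 0.001, 2.892]
contact_force: [-0.0, -0.1, -0.2]
gripper_width: -0.002
```

```bash
python3 go.py
python3 - <<'E'
from h import *
w=cam("top"); save(w,"t32.png",(205,60,365,220),4.5)
w=cam("scene"); save(w,"s32.png",(310,150,490,330),4)
P=pts(w)
for u,v in((230+385/2.2*0,0),): pass
E
```

```text
t 45.83 tcp [ 0.4983 -0.2021  0.3636] rot [-3.140e+00  1.000e-03  2.892e+00] q [ 1.36  0.47 -1.39  1.64  0.47  1.42  1.24] F [-0.  -0.1 -0.2] w -0.002
```

View pics/t32.png

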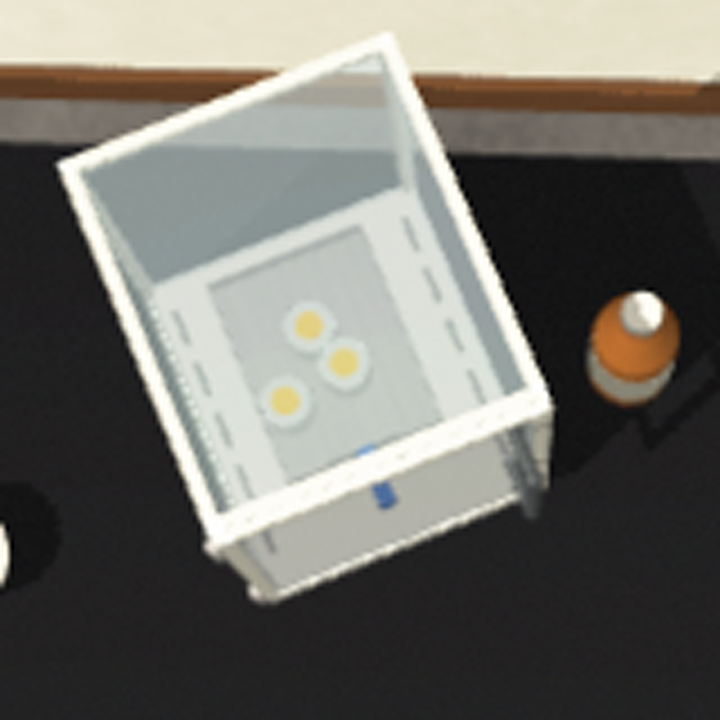

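View pics/s32.png

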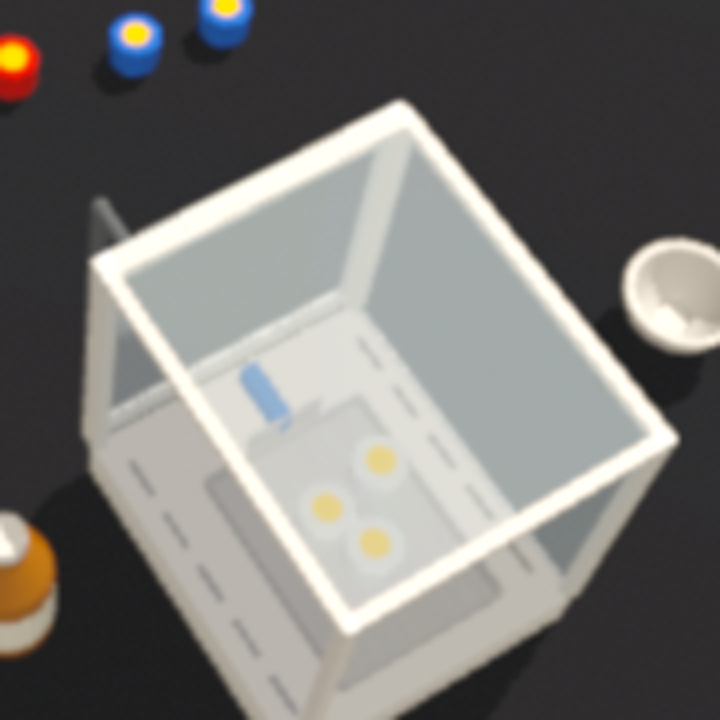

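Run:
```python
from h import *
from path import c,X,Y
H=c-.132*X+.116*Y
d=cam("top");s=cam("scene")
P=lambda cam_,p:np.round(proj(cam_,p),1)
for th in(0,.05,.1):
    dd=-np.cos(th)*Y-np.sin(th)*X;n=np.array([dd[1],-dd[0]])
    b=H+.204*dd+.04*n; f=H+.232*dd
    print(th,"top bar hi",P(d,[*b,.287]),"lo",P(d,[*b,.179]),"corner",P(d,[*f,.299]),"scene bar hi",P(s,[*b,.287]),"corner",P(s,[*f,.299]))
save(d,"t33.png",(300,130,345,185),14); save(s,"s33.png",(325,190,375,240),12)
g0=cv2.imread("pics/top0.png");g1=cv2.cvtColor(d["frame"],cv2.COLOR_RGB2BGR)
cv2.imwrite("pics/t34.png",np.hstack([g0[100:300,160:520],g1[100:300,160:520]]))
```

```text
0 top bar hi [322.4 165.6] lo [322.1 172.9] corner [326.  148.5] scene bar hi [336.2 202.3] corner [335. 217.]
0.05 top bar hi [323.1 169.1] lo [322.7 176. ] corner [327.5 152.2] scene bar hi [334.9 198.9] corner [332.6 213.4]
0.1 top bar hi [323.5 172.6] lo [323.2 179.2] corner [328.8 155.9] scene bar hi [333.8 195.5] corner [330.5 209.7]
```

View pics/t33.png

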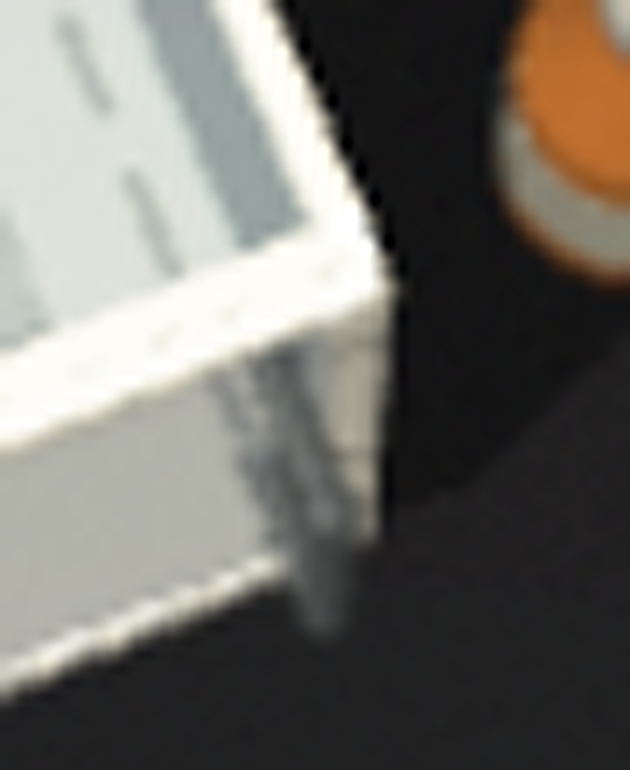

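View pics/s33.png

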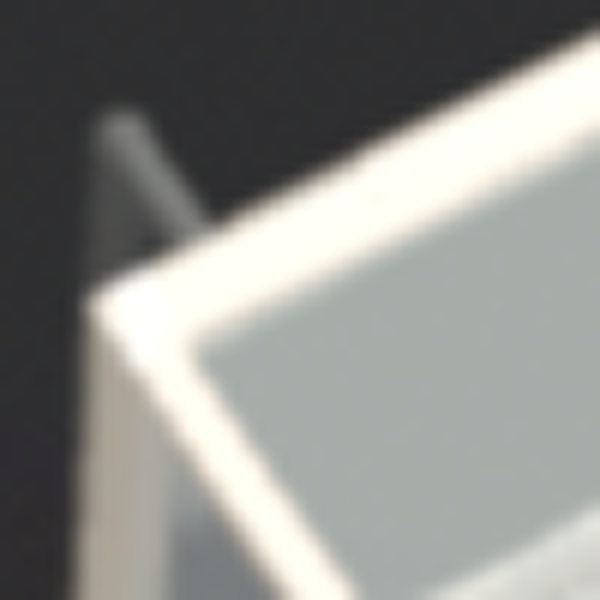

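View pics/t34.png

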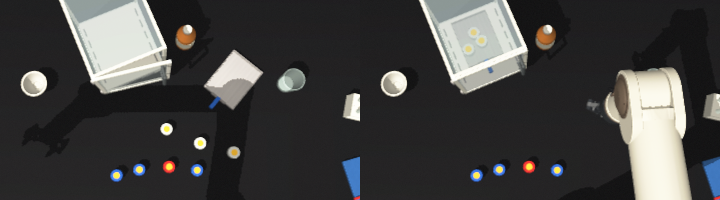

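```bash
python3 go.py .56 .0 .40 3.3
```

```text
t 46.03 tcp [ 0.5001 -0.1953  0.3648] rot [3.141e+00 2.000e-03 2.907e+00] q [ 1.35  0.47 -1.39  1.64  0.47  1.42  1.24] F [0.5 0.2 1.4] w -0.001
shift [-12.9 203.9 -35.1] turn [ 0.     0.002 -0.393] rows>= 5.0
```

Request:
{"fn": "jog_arm", "kwargs": {"series": [[[-1,12,-2],[0,0,-0.03],-1],[[-3,40,-7],[0,0,-0.09],-1],[[-5,75,-13],[0,0,-0.15],-1],[[-7,110,-19],[0,0,-0.22],-1],[[-9,145,-25],[0,0,-0.29],-1],[[-11,178,-31],[0,0,-0.35],-1],[[-13,200,-35],[0,0,-0.39],-1],[[-13,204,-35],[0,0,-0.39],-1]]}}

```text
t: 46.7
tcp_pos: [0.5605, 0.0073, 0.4016]
tcp_rot: [3.14, 0.005, -2.973]
contact_force: [-0.5, 0.7, 0.8]
gripper_width: -0.0
```

```bash
python3 go.py
python3 - <<'E'
from h import *
w=cam("wrist"); save(w,"w35.png")
save(w,"w35c.png",(180,200,440,400),3)
s=cam("scene"); save(s,"s35.png",(130,130,510,340),2)
E
```

```text
t 46.7 tcp [0.5605 0.0073 0.4016] rot [ 3.14   0.005 -2.973] q [ 0.92  0.51 -1.41  1.53  0.51  1.52  1.25] F [-0.5  0.7  0.8] w -0.0
```

View pics/w35.png

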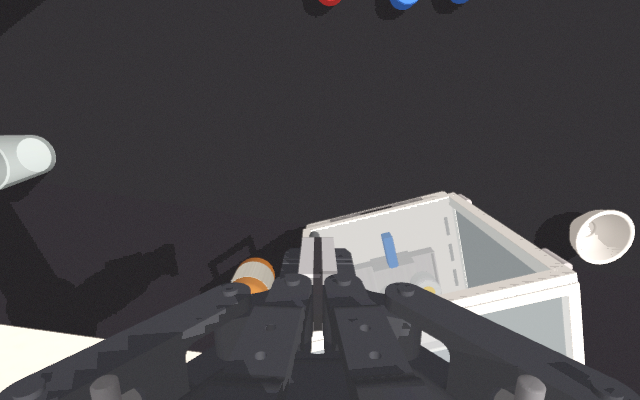

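View pics/s35.png

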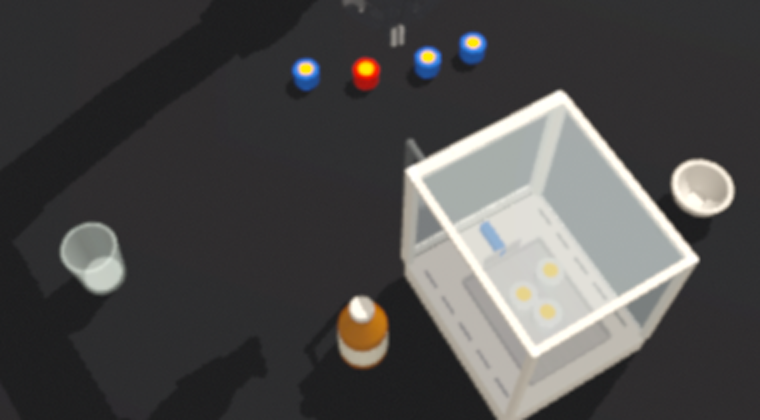

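Run:
```python
from h import *
s=cam("scene"); g=cv2.cvtColor(s["frame"],cv2.COLOR_RGB2GRAY).astype(float)
g=cv2.resize(g,None,fx=4,fy=4,interpolation=cv2.INTER_CUBIC)
def edge(p,q,half=5,n=40):
    # subpixel edge near line p-q (full-res px), strongest gradient along the normal, outer side
    p,q=np.array(p,float),np.array(q,float);t=(q-p)/np.linalg.norm(q-p);nn=np.array([t[1],-t[0]]);out=[]
    for a in np.linspace(.12,.88,n):
        c=p+(q-p)*a; k=np.arange(-half,half,.1); pts_=c+k[:,None]*nn
        v=cv2.remap(g.astype(np.float32),((pts_[:,0]+.5)*4-.5).astype(np.float32)[None],((pts_[:,1]+.5)*4-.5).astype(np.float32)[None],cv2.INTER_LINEAR)[0]
        out.append(c+k[np.argmax(np.abs(np.gradient(v)))]*nn)
    return np.array(out)
S=lambda u,v:(310+u/4,150+v/4)
for n,a,b,z in(("door outer top",(92,262),(400,100),.299),("back outer top",(350,635),(678,440),.300)):
    e=edge(S(*a),S(*b)); w=np.array([atz(s,u,v,z)[:2] for u,v in e])
    m=np.median(w,0); 
    for _ in range(5):
        u_,sv,vt=np.linalg.svd(w-w.mean(0)); r=(w-w.mean(0))@vt[1]; w=w[abs(r)<max(.002,1.5*r.std())]
    d=vt[0]*np.sign(vt[0][0]); print(n,len(w),"dir angle",np.arctan2(d[1],d[0]).round(4),"rms",r.std().round(5),"mean",w.mean(0).round(4))
```

```text
door outer top 39 dir angle -1.1452 rms 0.00083 mean [0.6318 0.1111]
back outer top 39 dir angle -1.1459 rms 0.00061 mean [0.886  0.2217]
```

Run:
```python
from workcell import finish_job,env
print(env.get_obs()["contact_force"].round(1)); print(finish_job())
```

```text
[ 0.1 -0.3  0.1]
the job is handed in; nothing more can be done
None
```

The job is handed in at about 47 s of the 208 s. The three aluminium tins stand in the tray, the tray is on the cabinet floor with its handle towards the door, and the door is shut.

**What I did:** Only three tins were on the bench. I left the three blue look-alikes and the red one alone. I stood the tins in the tray, then pulled the door open by its bar to about 1.79 rad. I carried the tray in by its handle; in every usable reading on the way it was within about 0.7° of level. I then pushed the door shut with closed fingers until it stopped at about 20 N.

**Last checks:**
- **Tray:** it is about 15–20 mm inside the front and centred sideways.
- **Tins:** all three look upright in the scene and top views. I judged this by eye, because depth readings do not come through the roof.
- **Door:** its top edge is parallel to the cabinet's back edge to within 0.001 rad.
- **Bystanders:** the amber bottle and mortar match the first picture. The beaker was behind the arm in that comparison but appears standing in place in the last scene view.
- **Robot:** it is clear of everything, with the contact force near zero.

**What went differently:**
- **Shifted tin:** one tin moved a few centimetres inside the tray while the door was being closed, with nothing near it. It is still standing.
- **Joint limits:** on the first try to reach round the door, joints 2 and 3 came within about 0.005 rad of their limits. I backed out and took another route; no reading I took was past a limit.

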